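# Fetch the irons out of the locker and dock them tip first

## Robot

A 7-joint arm with a two-finger parallel gripper is mounted at the origin on the work surface. World frame = base frame: x ahead of the robot, y to its left, z up, the work surface at z = 0. Lengths are in m, angles in rad, forces in N, time in s.
With the tool pointing down it reaches from about 0.4 to 0.85 m from the base axis. Payload 10.4 kg.
Tool frame: the origin (TCP) lies midway between the tips of the shut fingers; the grasp point (between the pads) lies 19 mm behind it; z points along the fingers, y is the direction in which the jaws open and shut (so a half turn about z gives the same grasp; the last joint's range is limited). The gripper opens to 85 mm and grips with 20 to 120 N. Pads are 22 mm wide; open, the fingers measure 114 mm over their backs; the gripper's body (76 mm by 85 mm) begins 54 mm behind the grasp point. The pads swing forward as they close: fully open they stand 13 mm farther back than shut.
Start: joints at [1.225, 0.332, -0.065, 1.46, 0.022, 1.35, -0.088], TCP at [0.198, -0.593, 0.231] pointing down, gripper open.
Joint ranges: [-2.6, 2.6], [-0.5, 2.12], [-1.47, 1.34], [0.16, 2.42], [-1.27, 4.41], [0.06, 2.06], [-2.6, 2.6]. Speed limits (rad/s): [2.22, 2.22, 2.79, 2.79, 3.14, 3.14, 3.14].

## Interface

Orientations are given as a unit quaternion [x, y, z, w].
In Python, from workcell import manip, viewer gives the robot as it stands.
- The arm moves only by the tool move_arm, never from a script. Its argument "deltas" is a list of rows, each a list of 7 numbers: the shift along the tool's x, y, z in m, then the turn, a rotation vector about the tool's x, y, z in degrees, then the opening, from -1 (shut) to 1 (fully open). In form: [[dx, dy, dz, wx, wy, wz, gripper], ...]. A call has 1 to 10 rows; each row shifts and turns the commanded pose from where the row before left it, along the tool's axes as they then stand; what a row does not reach is not made up. A row lasts 1/8 s, in which the tool goes at most 62.5 mm and 10.7 degrees, less where a joint would pass 70% of its speed; a pose out of reach is approached as far as the arm can. A call with a gripper value outside its range is refused whole. The fingers move at their own pace and stop on an object; "force" is the grip in N (left out, the last holds). Time passes only in rows, so rows that do not move let the fingers close. It gives the time, the measured TCP pose, the force and the opening at its end, in the units of the state.
- manip.get_obs(): the state, without advancing time (a new reading comes with each control period).
- viewer.camera(name): name is "side" or "top"; returns (picture, depth): 420x560x3 uint8, red, green, blue; 420x560 float32, m along the optical axis (not along the pixel's ray), 0 where there is no reading.
- viewer.calibration(name): a dict with "fx", "fy", "cx", "cy" (pixels), "R" (3x3) and "t" (3): a world point X has camera coordinates R X + t. Camera axes: x right, y down, z forward; pixel columns grow to the right and rows downward; lengths in m; the calibration is good to about 2 mm. A picture is of the moment at which its call begins. calibration takes no time and is no camera call.
- manip.hand_in(): hands the job in, once; it reports no verdict.
The state is a dict: "clock": time; "joint_pos": joint angles; "joint_velocities": joint speeds; "tau": joint torques, N m; "position": TCP position; "ee_rot": TCP orientation; "ft_force": force on the tool from outside, world axes, zero at the start; "torque": the same for the moment, N m; "grip_width": opening from 0.0 (shut) to 1.0 (fully open).
Only numpy, scipy, OpenCV 4.12 (cv2) and the standard library are available. Lean on these libraries where they do the work, as an engineer would, in place of code of your own. Each camera call takes 0.05 s, during which the arm holds its last target.

## Task

Get the desk ready for soldering: turn the locker's black lock knob anticlockwise until it clicks over and stays, swing the smoked door wide open, and move every iron in there (two or three) to the stand. They are stored tip outwards with only the shafts in reach, so you will need to set each one down and take it by the handle instead, to push it tip first fully home into a guard bay, one iron to a bay, any bay. Finish by closing the door again, leaving the lock knob turned to unlocked, and do not disturb the other things on the desk.

Things in the scene. Friction and masses are not known exactly. Their poses are not given: they have to be found in the camera images.
- station: Brown metal soldering station, fixed; its low front is an iron locker without a floor (irons lie on the bench). Origin: middle of the doorway, on the bench; +x into the locker, +y to the hinge side. Inside 182 mm wide (y -91 to +91) in front, 136 mm under the roof, 200 mm deep, 57 mm high. The instrument housing behind x = 120 mm is 137 mm high. A pillar (x 5 to 90, y -161 to -99 mm, 62 mm high) carries the lock knob.
- roof_edge (a point): Middle of the front edge of the locker's roof, at its top, 62 mm above the bench, 74 mm behind the doorway. In front of it the locker is open above, so shafts can be reached from above, but the handles are under the roof until drawn out, and only an open door lets them out.
- lock_knob (a joint): Lock knob on the pillar, upright axis, rad: 0 locked, 1.4 unlocked (stops at both ends), growing anticlockwise seen from above. An over-centre spring (up to 0.15 N m) pulls it back to 0 below 0.7 and snaps it on to 1.4 beyond. It draws a bolt in front of the door's free edge that holds the door shut until about 0.9 rad.
- knob_grip (a point): Point on the knob's axis at mid-height of its black grip bar. The bar is 44 mm long, 14 mm wide, 24 mm high (12 mm above and below this point); at joint value 0 its length lies along the station's x, and it turns with the joint. Below the bar is a disc of 38 mm diameter.
- door (a joint): Angle of the smoked acrylic door in rad: 0 shut, up to 1.9 open; it swings towards the station's -x about an upright hinge at the door's +y edge (clockwise seen from above as it opens) and stays where it is left (hinge friction 0.06 N m).
- door_handle (a point): Point on the axis of the door handle, 18 mm below its top: an upright steel bar 12 mm thick, from 18 to 78 mm above the bench, standing 39 mm in front of the door's face near its free edge (33 mm clear behind it), held by two small rods behind. It can be pinched from above.
- door_hinge (a point): Point on the door's upright hinge axis, at bench height. The handle is 172 mm from it; the door panel is 190 mm long, 62 mm high, 4 mm thick.
- stand: Iron stand, fixed: three square guard tunnels of bright metal side by side, 60 mm apart, dark fillers between them and a dark bar across their closed backs. Origin: mouth of the middle bay, on the bench; +x into the bays, mouths facing -x (to the robot), +y left. No floor. Each bay inside 28 mm wide, 34 mm high, 62 mm deep to its back stop; stand 38 mm high. An iron is home with its tip at the stop, handle outside.
- bay_0 (a point): Centre of the mouth of the left bay (stand y = +60 mm), 10 mm above the bench.
- bay_1 (a point): Centre of the mouth of the middle bay, 10 mm above the bench.
- bay_2 (a point): Centre of the mouth of the right bay (stand y = -60 mm), 10 mm above the bench.
- iron_red: Soldering iron pencil (cold, no lead), red handle, about 70 g, 165 mm long: square handle 20 x 20 x 100 mm with black ribs, then a 10 mm steel shaft, its last 11 mm a tapering copper point. Origin: centre of the handle, on its axis; +x towards the tip: handle -50 to +50 mm, shaft +50 to +115 mm. Lying flat its axis is 10 mm above the bench. May be absent.
- iron_blue: Soldering iron pencil (cold, no lead), blue handle, about 70 g, 165 mm long: square handle 20 x 20 x 100 mm with black ribs, then a 10 mm steel shaft, its last 11 mm a tapering copper point. Origin: centre of the handle, on its axis; +x towards the tip: handle -50 to +50 mm, shaft +50 to +115 mm. Lying flat its axis is 10 mm above the bench. May be absent.
- iron_yellow: Soldering iron pencil (cold, no lead), yellow handle, about 70 g, 165 mm long: square handle 20 x 20 x 100 mm with black ribs, then a 10 mm steel shaft, its last 11 mm a tapering copper point. Origin: centre of the handle, on its axis; +x towards the tip: handle -50 to +50 mm, shaft +50 to +115 mm. Lying flat its axis is 10 mm above the bench. May be absent.
- iron_red_tip (a point): Point of the red iron's copper tip. At the start the irons lie in the locker side by side, about 45 mm apart, tips 10 to 28 mm behind the shut door.
- iron_blue_tip (a point): Point of the blue iron's copper tip.
- iron_yellow_tip (a point): Point of the yellow iron's copper tip.
- brass_cup: Brass tip-cleaning cup, 64 mm across, 45 mm high; a bystander. Origin: centre of its underside.
- tip_dish: Steel dish with spare copper tips, 110 mm across, 22 mm high; a bystander. Origin: centre of its underside.
- zif_socket: Green zero-insertion-force chip socket, 75 x 34 x 14 mm, with a small lever 39 mm high; a bystander between station and stand. Origin: centre of its underside.
- spool: Grey spool, 54 mm across, 40 mm high; a bystander. Origin: centre of its underside.
- trim_driver: Small screwdriver, 150 mm long; a bystander lying at the left.
Mind the look-alikes: they are no part of the job. Leave any blue look-alike of the stand alone.

How it is judged:
By the outcome, as a careful person would: the job done as asked, in the order asked, and still so for the second after the job is handed in, with the robot touching nothing.
Of iron_red, iron_blue, iron_yellow only 2 to 3 are there at a start; the rules pass over those that are not, and their reading is None.
At some moment in a run one of iron_red, iron_blue, iron_yellow may be knocked a few centimetres aside while the robot is not near it.
Once in a run the grip may slacken for a moment while it holds something.
It also fails if it takes over 210 s, if anything falls off the work surface, if the arm or the gripper's body presses on something with over 40 N, if the wrist force passes 120 N, or if a joint passes its speed limit or range.

## Working session

There is one attempt and no reset: what is moved stays moved. The work goes in short steps, Python scripts to look and compute and a tool call to move; the robot and the scene stay as the last step left them, time stands still between calls to the robot, and variables do not carry over. Pictures are saved under pics/ and viewed, and the job is handed in when it is done.

Besides the shell and the picture viewer there is one more tool, called after "Request:" as name(argument=value, ...), one argument or row to a line, values as JSON. move_arm: Moves the arm, as the interface text tells. Its arguments: {"type":"object","properties":{"deltas":{"type":"array"},"force":{"type":"number"}},"required":["deltas"]}

```bash
ls; mkdir -p pics; python3 - <<'E'
from workcell import manip, viewer
import cv2, numpy as np
for n in ("side","top"):
    p,d=viewer.camera(n); cv2.imwrite(f"pics/{n}0.png",p[:,:,::-1]); np.save(f"pics/{n}0.npy",d)
    c=viewer.calibration(n); print(n,c)
print(manip.get_obs())
E
```

```text
pics
side {'fx': 410.0059255585659, 'fy': 410.0059255585659, 'cx': 271.55966512264, 'cy': 210.49179235688968, 'R': array([[-0.89869637, -0.43855473, -0.00381946],
       [-0.26941761,  0.55892673, -0.78422896],
       [ 0.34606212, -0.70375469, -0.62045978]]), 't': array([0.44013768, 0.20614761, 1.28537443])}
top {'fx': 484.6717761936608, 'fy': 484.6717761936608, 'cx': 275.78922768466316, 'cy': 200.6630005628054, 'R': array([[-0.02456784, -0.9996254 ,  0.0120613 ],
       [-0.99689117,  0.02359359, -0.07517538],
       [ 0.07486265, -0.0138707 , -0.99709738]]), 't': array([-0.02014295,  0.47916909,  1.3438409 ])}
{'clock': 0.1, 'joint_pos': array([ 1.22537907,  0.33281227, -0.06469377,  1.46088969,  0.02159282,
        1.34991785, -0.08849825]), 'joint_velocities': array([ 0.00079544, -0.00199257,  0.00018068, -0.00248263, -0.00060825,
       -0.00084355,  0.0019814 ]), 'tau': array([ 2.15051936e-03, -6.26742911e+01,  4.94899414e-02, -3.92430425e+01,
        1.62629859e-02,  6.94357470e-03,  3.76741991e-05]), 'position': array([ 0.19815578, -0.59237895,  0.23057779]), 'ee_rot': array([ 9.87000525e-01,  1.60715647e-01, -1.35192939e-04, -6.52161450e-04]), 'ft_force': array([-0.09559842,  0.20462041, -0.53742931]), 'torque': array([-0.0133741 ,  0.01995395, -0.02431836]), 'grip_width': 1.0019157506594856}
```

View pics/side0.png

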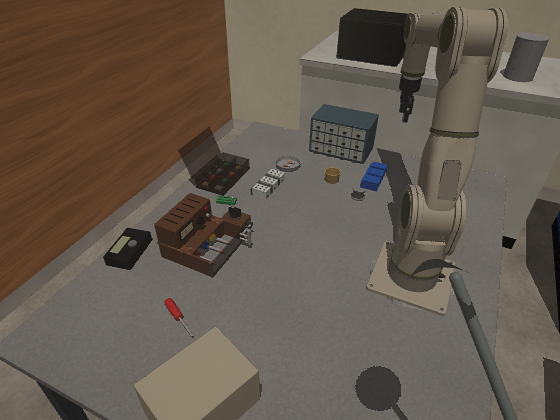

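View pics/top0.png

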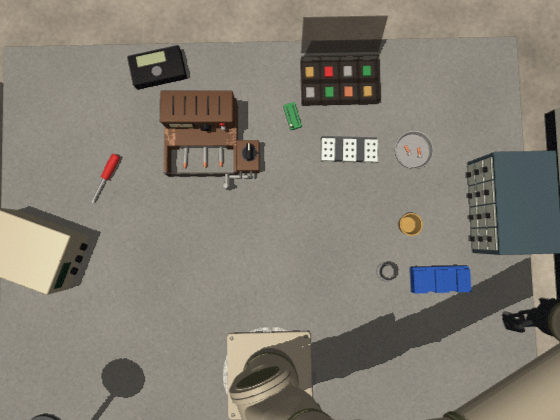

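```bash
cat > h.py <<'E'
from workcell import manip, viewer
import cv2, numpy as np
from scipy.spatial.transform import Rotation as Ro
def shot(n,tag,crop=None,z=1):
    p,d=viewer.camera(n); np.save(f"pics/{n}_{tag}.npy",d); cv2.imwrite(f"pics/{n}_{tag}_full.png",p[:,:,::-1])
    if crop: 
        save(n,tag,crop,z)
    return p,d
def save(n,tag,crop,z,out=None):
    im=cv2.imread(f"pics/{n}_{tag}_full.png"); x0,y0,x1,y1=crop
    im=cv2.resize(im[y0:y1,x0:x1],None,fx=z,fy=z,interpolation=cv2.INTER_CUBIC)
    cv2.imwrite(out or f"pics/{n}_{tag}.png",im)
def ray(n,u,v):
    c=viewer.calibration(n); R=c["R"]; t=c["t"]
    return -R.T@t, R.T@np.array([(u-c["cx"])/c["fx"],(v-c["cy"])/c["fy"],1])
def atz(n,u,v,z):
    o,r=ray(n,u,v); return o+r*(z-o[2])/r[2]
def proj(n,X):
    c=viewer.calibration(n); x=c["R"]@np.asarray(X)+c["t"]; return c["fx"]*x[0]/x[2]+c["cx"],c["fy"]*x[1]/x[2]+c["cy"]
def withd(n,d,u,v):
    o,r=ray(n,u,v); return o+r*d[int(round(v)),int(round(u))]
E
python3 - <<'E'
from h import *
import shutil
for n in("top","side"): shutil.copy(f"pics/{n}0.png",f"pics/{n}_0_full.png")
save("top","0",(155,85,270,195),6.9,"pics/a.png")
save("top","0",(270,90,440,180),4.6,"pics/b.png")
save("side","0",(150,180,265,280),6.5,"pics/c.png")
E
```

```text
(no output)
```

View pics/a.png

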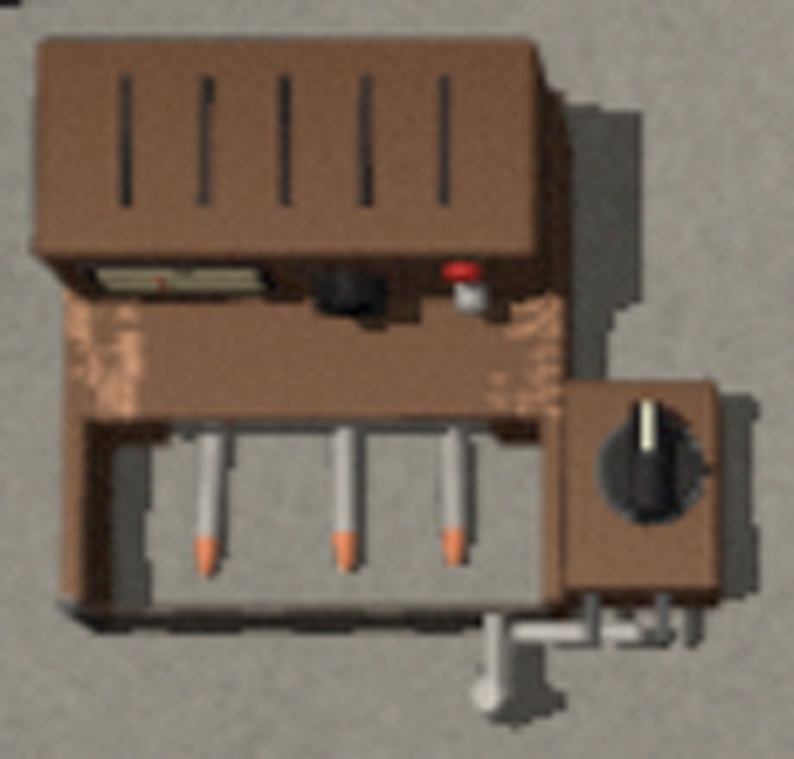

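View pics/b.png

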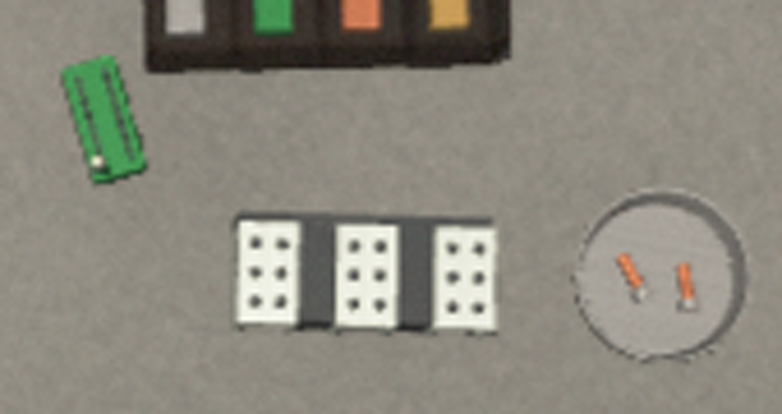

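View pics/c.png

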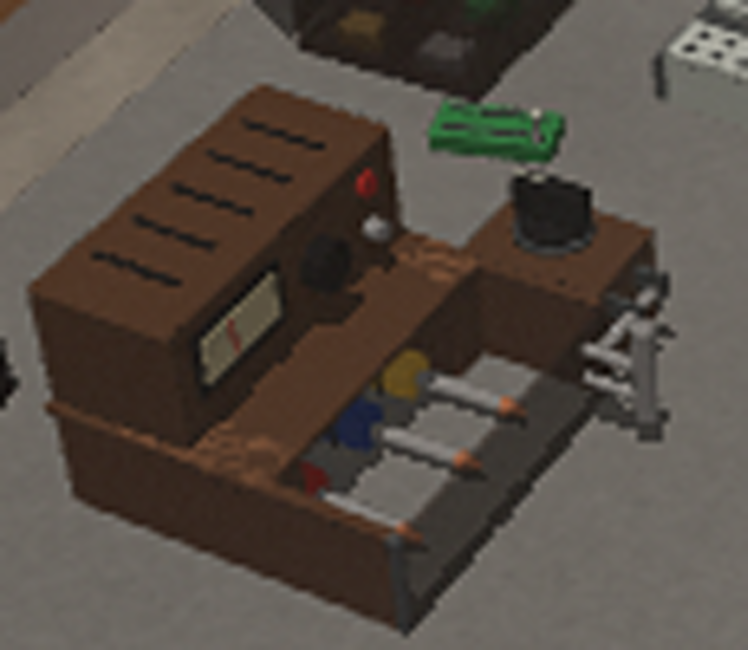

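```bash
python3 - <<'E'
from h import *
np.set_printoptions(precision=4,suppress=True)
A=lambda x,y:(155+x/6.9,85+y/6.9)
B=lambda x,y:(270+x/4.6,90+y/4.6)
d=np.load("pics/top0.npy")
for nm,p,z in [("pillBR",A(720,383),.062),("pillFR",A(718,590),.062),("pillBL",A(567,383),.062),("pillFL",A(563,588),.062),
 ("roofL",A(82,420),.062),("roofR",A(545,416),.062),("wallLfront",A(65,600),.062),
 ("knobdisc",A(652,467),.067),("knob mark far",A(647,402),.09),("handle top",A(487,695),.078),
 ("tipR",A(206,575),.01),("tipB",A(346,570),.01),("tipY",A(455,565),.01),("shaftR",A(214,432),.015),("shaftB",A(346,432),.015),("shaftY",A(456,432),.015),
 ("hBL",A(38,38),.137),("hBR",A(537,40),.137),("hFR",A(533,252),.137),("hFL",A(38,252),.137),
 ("s0FL",B(236,325),.038),("s0FR",B(298,325),.038),("s0BL",B(238,222),.038),("s1FL",B(335,326),.038),("s1FR",B(398,328),.038),("s2FL",B(434,329),.038),("s2FR",B(497,330),.038),("s2BR",B(497,226),.038),("s1BL",B(336,224),.038),("s1BR",B(398,225),.038),
 ("zifTL",B(62,72),.014),("zifBR",B(145,168),.014),("dish",B(660,275),.022)]:
    print(nm,np.round(p,1),atz("top",*p,z),"depth:",withd("top",d,*p))
E
```

```text
pillBR [259.3 140.5] [0.6418 0.01   0.062 ] depth: [ 0.3766 -0.0128  1.3762]
pillFR [259.1 170.5] [0.5589 0.0126 0.062 ] depth: [0.5673 0.0137 0.0016]
pillBL [237.2 140.5] [0.6432 0.0707 0.062 ] depth: [0.6431 0.0707 0.0625]
pillFL [236.6 170.2] [0.5611 0.0738 0.062 ] depth: [0.5618 0.0741 0.0574]
roofL [166.9 145.9] [0.6326 0.2631 0.062 ] depth: [0.6338 0.2644 0.0556]
roofR [234.  145.3] [0.6301 0.0797 0.062 ] depth: [0.6302 0.0797 0.0614]
wallLfront [164.4 172. ] [0.5608 0.2703 0.062 ] depth: [0.5608 0.2702 0.0622]
knobdisc [249.5 152.7] [0.6078 0.0375 0.067 ] depth: [0.603  0.0364 0.0942]
knob mark far [248.8 143.3] [0.6293 0.038  0.09  ] depth: [0.6287 0.0379 0.0933]
handle top [225.6 185.7] [0.5175 0.1031 0.078 ] depth: [0.5175 0.1031 0.0782]
tipR [184.9 168.3] [0.5771 0.2237 0.01  ] depth: [0.5783 0.2251 0.0019]
tipB [205.1 167.6] [0.5779 0.1662 0.01  ] depth: [0.5794 0.1675 0.0001]
tipY [220.9 166.9] [0.5789 0.1215 0.01  ] depth: [0.5798 0.122  0.0045]
shaftR [186.  147.6] [0.6355 0.2189 0.015 ] depth: [0.6357 0.2191 0.014 ]
shaftB [205.1 147.6] [0.6343 0.1648 0.015 ] depth: [
[... 692 characters left out ...]
R [356.5 161.3] [ 0.5819 -0.2595  0.038 ] depth: [ 0.5852 -0.2635  0.0163]
s2FL [364.3 161.5] [ 0.5808 -0.2813  0.038 ] depth: [ 0.5863 -0.2886  0.0019]
s2FR [378.  161.7] [ 0.5793 -0.3196  0.038 ] depth: [ 0.5852 -0.3286 -0.0011]
s2BR [378.  139.1] [ 0.6432 -0.3222  0.038 ] depth: [ 0.6504 -0.3306  0.002 ]
s1BL [343.  138.7] [ 0.6466 -0.224   0.038 ] depth: [ 0.646  -0.2236  0.0407]
s1BR [356.5 138.9] [ 0.6451 -0.2618  0.038 ] depth: [ 0.6461 -0.2627  0.0333]
zifTL [283.5 105.7] [ 0.7509 -0.0604  0.014 ] depth: [ 0.7496 -0.0603  0.0189]
zifBR [301.5 126.5] [ 0.6892 -0.1104  0.014 ] depth: [ 0.6931 -0.1116 -0.003 ]
dish [413.5 149.8] [ 0.6136 -0.4254  0.022 ] depth: [ 0.6162 -0.4299  0.0072]
```

```bash
cat >> h.py <<'E'
np.set_printoptions(precision=4,suppress=True)
def cloud(n,d,box):
    c=viewer.calibration(n); v,u=np.mgrid[0:420,0:560]
    P=np.stack([(u-c["cx"])/c["fx"]*d,(v-c["cy"])/c["fy"]*d,d],-1)
    P=(P-c["t"])@c["R"]
    x0,x1,y0,y1,z0,z1=box
    m=(d>0)&(P[...,0]>x0)&(P[...,0]<x1)&(P[...,1]>y0)&(P[...,1]<y1)&(P[...,2]>z0)&(P[...,2]<z1)
    return P[m]
def state():
    o=manip.get_obs(); R=Ro.from_quat(o["ee_rot"]).as_matrix()
    th=np.degrees(np.arctan2(R[1,0],R[0,0]))
    print("t",round(o["clock"],2),"p",o["position"],"theta",round(th,1),"tilt",np.round(np.degrees(np.arccos(-R[2,2])),2),"F",np.round(o["ft_force"],1),"w",round(o["grip_width"],3),"j",np.round(o["joint_pos"],2))
    return o,R,th
def plan(target,th1,n,ccw=None):
    """rows for a straight move to target with yaw th1 (tool x angle), tool upright"""
    o,R,th=state(); p=o["position"]
    dth=(th1-th+180)%360-180
    if ccw is True and dth<0: dth+=360
    if ccw is False and dth>0: dth-=360
    step=(np.array(target)-p)/n
    print("dth",round(dth,1),"per row wz",round(-dth/n,2),"step mm",np.round(step*1000,1))
    for i in range(n):
        a=np.radians(th+dth*i/n)
        X=np.array([np.cos(a),np.sin(a),0]);Y=np.array([np.sin(a),-np.cos(a),0])
        print([round(float(step@X),4),round(float(step@Y),4),round(float(-step[2]),4),0,0,round(-dth/n,2)],end=",")
    print()
E
python3 - <<'E'
from h import *
d=np.load("pics/top0.npy")
P=cloud("top",d,(.56,.66,0.0,.08,.088,.1)); print(len(P),P.mean(0),P.min(0),P.max(0),np.median(P[:,2]))
P=cloud("top",d,(.5,.53,.08,.12,.07,.09)); print(len(P),P.mean(0),P.min(0),P.max(0))
print(atz("top",155+650/6.9,85+459/6.9,.094))
plan((.607,.0375,.2),-1.3,20)
E
```

```text
83 [0.6077 0.0403 0.0939] [0.5862 0.0346 0.088 ] [0.6294 0.0463 0.1   ] 0.09337526838604819
16 [0.5182 0.1047 0.078 ] [0.5135 0.0993 0.0712] [0.5226 0.1107 0.0844]
[0.6062 0.0371 0.094 ]
t 0.1 p [ 0.1982 -0.5924  0.2306] theta 18.5 tilt 0.08 F [-0.1  0.2 -0.5] w 1.002 j [ 1.23  0.33 -0.06  1.46  0.02  1.35 -0.09]
dth -19.8 per row wz 0.99 step mm [20.4 31.5 -1.5]
[0.0294, -0.0234, 0.0015, 0, 0, np.float64(0.99)],[0.029, -0.0239, 0.0015, 0, 0, np.float64(0.99)],[0.0286, -0.0244, 0.0015, 0, 0, np.float64(0.99)],[0.0281, -0.0249, 0.0015, 0, 0, np.float64(0.99)],[0.0277, -0.0254, 0.0015, 0, 0, np.float64(0.99)],[0.0273, -0.0258, 0.0015, 0, 0, np.float64(0.99)],[0.0268, -0.0263, 0.0015, 0, 0, np.float64(0.99)],[0.0263, -0.0268, 0.0015, 0, 0, np.float64(0.99)],[0.0259, -0.0272, 0.0015, 0, 0, np.float64(0.99)],[0.0254, -0.0276, 0.0015, 0, 0, np.float64(0.99)],[0.0249, -0.0281, 0.0015, 0, 0, np.float64(0.99)],[0.0244, -0.0285, 0.0015, 0, 0, np.float64(0.99)],[0.0239, -0.0289, 0.0015, 0, 0, np.float64(0.99)],[0.0234, -0.0293, 0.0015, 0, 0, np.float64(0.99)],[0.0229, -0.0297, 0.0015, 0, 0, np.float64(0.99)],[0.0224, -0.0301, 0.0015, 0, 0, np.float64(0.99)],[0.0219, -0.0305, 0.0015, 0, 0, np.float64(0.99)],[0.0214, -0.0309, 0.0015, 0, 0, np.float64(0.99)],[0.0208, -0.0312, 0.0015, 0, 0, np.float64(0.99)],[0.0203, -0.0316, 0.0015, 0, 0, np.float64(0.99)],
```

The lock knob could be confused with the pillar knob at top (249,152), the black knob on the housing front (205,127) or the meter dial (156,70). By the description it is the pillar knob, confirmed in crop a.png with its bar along station x. The stand could be the bright three-bay block (350,150) or the blue one (440,279), and I choose the bright one. Three iron tips are visible: red (185,168), blue (205,168) and yellow (221,167).

Request:
move_arm(
  deltas=[
    [0,0,0,0,0,9.9,0.2],
    [0,0,0,0,0,9.9,0.2],
    [0.04,-0.06,0,0,0,0,0.2],
    [0.04,-0.06,0,0,0,0,0.2],
    [0.04,-0.06,0,0,0,0,0.2],
    [0.04,-0.06,0,0,0,0,0.2],
    [0.04,-0.06,0,0,0,0,0.2],
    [0.04,-0.06,0,0,0,0,0.2],
    [0.04,-0.06,0,0,0,0,0.2],
    [0.04,-0.06,0,0,0,0,0.2],
  ],
)

```text
clock: 1.35
position: [0.4857, -0.1814, 0.2312]
ee_rot: [1.0, -0.012, -0.0, 0.0]
ft_force: [1.4, -1.3, -0.8]
grip_width: 0.599
```

```bash
python3 -c "
from h import *
plan((.607,.0395,.2),-1.3,1)"
```

```text
t 1.35 p [ 0.4857 -0.1814  0.2312] theta -1.3 tilt 0.02 F [ 1.4 -1.3 -0.8] w 0.599 j [ 0.65  0.12 -0.41  1.72  0.05  1.31 -1.36]
dth 0.0 per row wz -0.02 step mm [121.3 220.9 -31.2]
[0.1162, -0.2236, 0.0312, 0, 0, np.float64(-0.02)],
```

Request:
move_arm(
  deltas=[
    [0.029,-0.055,0,0,0,0,0.0],
    [0.029,-0.055,0,0,0,0,0.0],
    [0.029,-0.055,0,0,0,0,0.0],
    [0.02,-0.03,0,0,0,0,0.0],
    [0,0,0,0,0,0,0.0],
    [0,0,0,0,0,0,0.0],
  ],
)

```text
clock: 2.1
position: [0.5961, 0.0085, 0.2308]
ee_rot: [1.0, -0.012, -0.0, 0.0]
ft_force: [0.7, 0.4, -0.5]
grip_width: 0.5
```

```bash
python3 -c "
from h import *
plan((.607,.0395,.076),-1.3,1)"
```

```text
t 2.1 p [0.5961 0.0085 0.2308] theta -1.3 tilt 0.06 F [ 0.7  0.4 -0.5] w 0.5 j [ 0.34  0.32 -0.54  1.52  0.17  1.35 -1.8 ]
dth 0.0 per row wz -0.04 step mm [  10.9   31.  -154.8]
[0.0101, -0.0312, 0.1548, 0, 0, np.float64(-0.04)],
```

Request:
move_arm(
  deltas=[
    [0.01,-0.031,0,0,0,0,0.0],
    [0,0,0.05,0,0,0,0.0],
    [0,0,0.05,0,0,0,0.0],
    [0,0,0.03,0,0,0,0.0],
    [0,0,0.02,0,0,0,0.0],
    [0,0,0,0,0,0,0.0],
    [0,0,0,0,0,0,0.0],
  ],
)

```text
clock: 2.98
position: [0.608, 0.0399, 0.0828]
ee_rot: [1.0, -0.012, 0.001, 0.0]
ft_force: [0.5, 0.5, -0.3]
grip_width: 0.502
```

```bash
python3 -c "
from h import *
plan((.607,.0395,.076),-1.3,1)
shot('top','k1',(200,110,300,200),7)
shot('side','k1',(170,160,270,260),7)"
```

```text
t 2.98 p [0.608  0.0399 0.0828] theta -1.3 tilt 0.12 F [ 0.5  0.5 -0.3] w 0.502 j [ 0.27  0.47 -0.52  1.65  0.26  1.09 -1.92]
dth 0.0 per row wz -0.03 step mm [-1.  -0.4 -6.8]
[-0.001, 0.0004, 0.0068, 0, 0, np.float64(-0.03)],
```

View pics/side_k1.png

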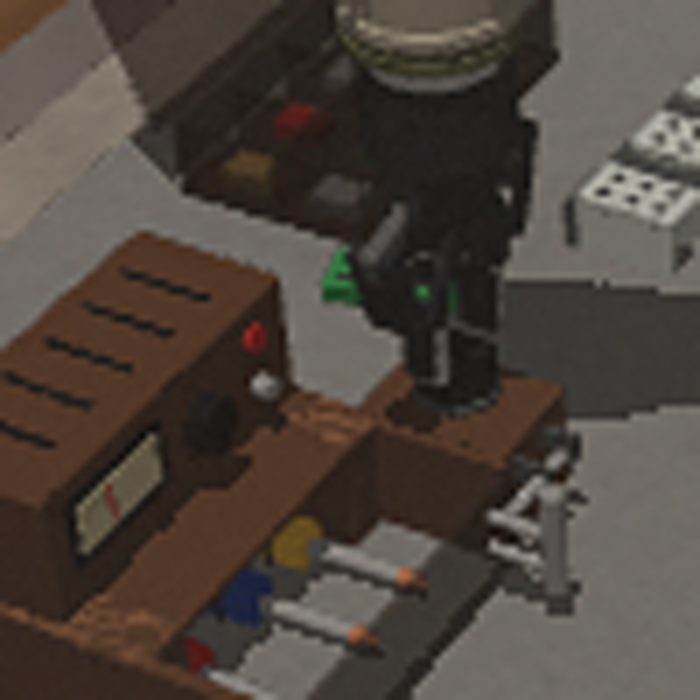

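Fingers straddle the knob bar at side crop (460,380). Next I lower 6 mm, close and turn.

Request:
move_arm(
  deltas=[
    [0,0,0.006,0,0,0,0.0],
    [0,0,0,0,0,0,-0.9],
    [0,0,0,0,0,0,-0.9],
    [0,0,0,0,0,0,-0.9],
    [0,0,0,0,0,0,-0.9],
  ],
  force=40,
)

```text
clock: 3.7
position: [0.6071, 0.0411, 0.0755]
ee_rot: [1.0, -0.011, 0.0, -0.0]
ft_force: [-1.1, 4.8, 0.9]
grip_width: 0.152
```

Request:
move_arm(
  deltas=[
    [0,0,0,0,0,-8,-0.9],
    [0,0,0,0,0,-8,-0.9],
    [0,0,0,0,0,-8,-0.9],
    [0,0,0,0,0,-8,-0.9],
    [0,0,0,0,0,-8,-0.9],
    [0,0,0,0,0,-8,-0.9],
    [0,0,0,0,0,-8,-0.9],
    [0,0,0,0,0,-8,-0.9],
    [0,0,0,0,0,-8,-0.9],
    [0,0,0,0,0,-8,-0.9],
  ],
)

```text
clock: 4.95
position: [0.6087, 0.0393, 0.0755]
ee_rot: [0.772, 0.635, 0.001, 0.001]
ft_force: [7.7, 0.3, -4.4]
grip_width: 0.151
```

```bash
python3 -c "
from h import *
state()"
```

```text
t 4.95 p [0.6087 0.0393 0.0755] theta 78.9 tilt 0.18 F [ 7.7  0.3 -4.4] w 0.151 j [ 0.46  0.55 -0.78  1.64  0.42  1.12 -0.63]
```

Request:
move_arm(
  deltas=[
    [0,0,0,0,0,0,0.0],
    [0,0,0,0,0,0,0.0],
    [0,0,0,0,0,0,0.0],
    [0,0,-0.05,0,0,0,0.0],
    [0,0,-0.03,0,0,0,0.0],
    [0,0,0,0,0,-10,0.0],
    [0,0,0,0,0,-10,0.0],
    [0,0,0,0,0,-10,0.0],
    [0,0,0,0,0,-10,0.0],
    [0,0,0,0,0,-10,0.0],
  ],
)

```text
clock: 6.2
position: [0.6071, 0.0401, 0.1553]
ee_rot: [0.431, 0.902, -0.0, 0.0]
ft_force: [0.5, 0.5, 0.7]
grip_width: 0.503
```

Request:
move_arm(
  deltas=[
    [0,0,0,0,0,-10,0.0],
    [0,0,0,0,0,-10,0.0],
    [0,0,0,0,0,-10,0.0],
    [0,0,0,0,0,-10,0.0],
    [0,0,0,0,0,-10,0.0],
    [0.045,0.03,0,0,0,0,0.0],
    [0.045,0.03,0,0,0,0,0.0],
  ],
)

```text
clock: 7.08
position: [0.5174, 0.103, 0.1551]
ee_rot: [0.012, 1.0, 0.0, -0.0]
ft_force: [0.0, 1.5, 0.9]
grip_width: 0.498
```

```bash
python3 -c "
from h import *
plan((.518,.1045,.041),178.7,1)
shot('top','k2',(150,80,310,200),5)
shot('side','k2',(150,160,270,280),5)"
```

```text
t 7.08 p [0.5174 0.103  0.1551] theta 178.6 tilt 0.04 F [0.  1.5 0.9] w 0.498 j [ 0.75  0.46 -1.27  1.77  0.46  1.26  0.91]
dth 0.1 per row wz -0.11 step mm [   0.6    1.5 -114.1]
[-0.0005, 0.0015, 0.1141, 0, 0, np.float64(-0.11)],
```

View pics/top_k2.png

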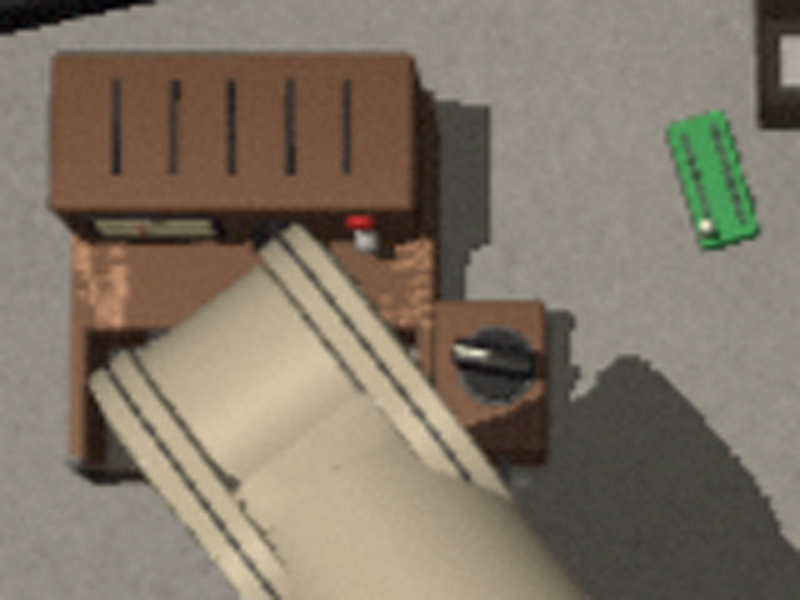

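View pics/side_k2.png

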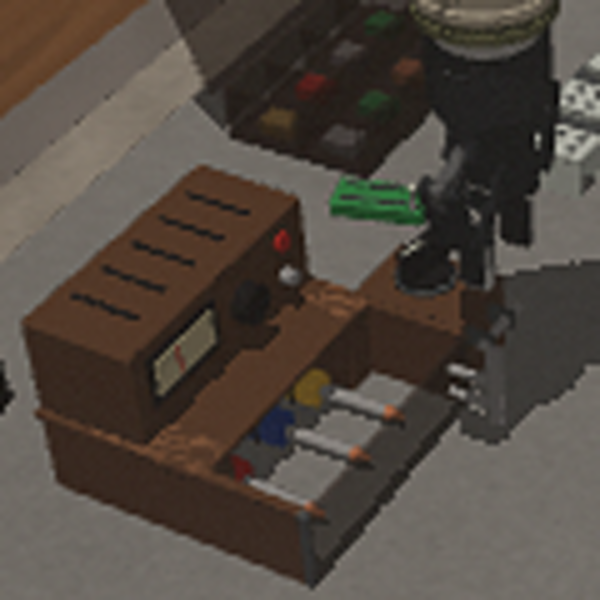

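The knob now lies across at about 80° (crop 495,357) and stays there. The gripper is above the handle, so I go down and pinch.

Request:
move_arm(
  deltas=[
    [0,0.0015,0.04,0,0,0,0.0],
    [0,0,0.04,0,0,0,0.0],
    [0,0,0.034,0,0,0,0.0],
    [0,0,0,0,0,0,-0.9],
    [0,0,0,0,0,0,-0.9],
    [0,0,0,0,0,0,-0.9],
    [0,0,0,0,0,0,-0.9],
  ],
  force=40,
)

```text
clock: 8.05
position: [0.5185, 0.106, 0.0423]
ee_rot: [0.011, 1.0, 0.002, 0.001]
ft_force: [2.5, 9.5, -15.3]
grip_width: 0.127
```

```bash
cat > arc.py <<'E'
from h import *
import sys
# rows to swing handle by dphi deg (opening +) in n rows from the present pose, about hinge
def arc(hinge,dphi,n,turn=True):
    o,R,th=state(); p=o["position"][:2].copy(); print("radius",np.hypot(*(p-hinge)))
    X0=p-hinge; pr=p
    for i in range(1,n+1):
        a=-np.radians(dphi*i/n); c,s=np.cos(a),np.sin(a)
        q=hinge+np.array([[c,-s],[s,c]])@X0
        t=np.radians(th-(dphi*(i-1)/n if turn else 0)); dd=q-pr; pr=q
        print([round(float(dd@[np.cos(t),np.sin(t)]),4),round(float(dd@[np.sin(t),-np.cos(t)]),4),0,0,0,round(dphi/n,1) if turn else 0,-0.9],end=", ")
    print(); print("end",q)
E
python3 -c "
from arc import *
# hinge estimate: station origin (.558,.173) yaw -1.3, local (?,0.095)
h=np.array([.558,.173])+.093*np.array([.0227,1])
print(h); arc(h,98,14)"
```

```text
[0.5601 0.266 ]
t 8.05 p [0.5185 0.106  0.0423] theta 178.8 tilt 0.2 F [  2.5   9.5 -15.3] w 0.127 j [ 0.63  0.6  -1.13  1.87  0.61  1.08  0.81]
radius 0.16532429262695697
[0.0193, 0.0059, 0, 0, 0, 7.0, -0.9], [0.0193, 0.0059, 0, 0, 0, 7.0, -0.9], [0.0193, 0.0059, 0, 0, 0, 7.0, -0.9], [0.0193, 0.0059, 0, 0, 0, 7.0, -0.9], [0.0193, 0.0059, 0, 0, 0, 7.0, -0.9], [0.0193, 0.0059, 0, 0, 0, 7.0, -0.9], [0.0193, 0.0059, 0, 0, 0, 7.0, -0.9], [0.0193, 0.0059, 0, 0, 0, 7.0, -0.9], [0.0193, 0.0059, 0, 0, 0, 7.0, -0.9], [0.0193, 0.0059, 0, 0, 0, 7.0, -0.9], [0.0193, 0.0059, 0, 0, 0, 7.0, -0.9], [0.0193, 0.0059, 0, 0, 0, 7.0, -0.9], [0.0193, 0.0059, 0, 0, 0, 7.0, -0.9], [0.0193, 0.0059, 0, 0, 0, 7.0, -0.9], 
end [0.4074 0.3295]
```

Request:
move_arm(
  deltas=[
    [0.02,0.006,0,0,0,7,-0.9],
    [0.02,0.006,0,0,0,7,-0.9],
    [0.02,0.006,0,0,0,7,-0.9],
    [0.02,0.006,0,0,0,7,-0.9],
    [0.02,0.006,0,0,0,7,-0.9],
    [0,0,0,0,0,0,-0.9],
  ],
)

```text
clock: 8.8
position: [0.4311, 0.1602, 0.0423]
ee_rot: [0.311, 0.95, 0.001, 0.001]
ft_force: [5.8, 5.1, -17.4]
grip_width: 0.125
```

```bash
python3 -c "
from arc import *
arc(np.array([.5605,.2725]),63,9)"
```

```text
t 8.8 p [0.4311 0.1602 0.0423] theta 143.8 tilt 0.16 F [  5.8   5.1 -17.4] w 0.125 j [ 0.55  0.4  -1.12  2.04  0.44  0.96  0.14]
radius 0.17136488242880116
[0.0201, 0.0059, 0, 0, 0, 7.0, -0.9], [0.0201, 0.0059, 0, 0, 0, 7.0, -0.9], [0.0201, 0.0059, 0, 0, 0, 7.0, -0.9], [0.0201, 0.0059, 0, 0, 0, 7.0, -0.9], [0.0201, 0.0059, 0, 0, 0, 7.0, -0.9], [0.0201, 0.0059, 0, 0, 0, 7.0, -0.9], [0.0201, 0.0059, 0, 0, 0, 7.0, -0.9], [0.0201, 0.0059, 0, 0, 0, 7.0, -0.9], [0.0201, 0.0059, 0, 0, 0, 7.0, -0.9], 
end [0.4017 0.3368]
```

Forces low; continue the arc.

Request:
move_arm(
  deltas=[
    [0.02,0.006,0,0,0,7,-0.9],
    [0.02,0.006,0,0,0,7,-0.9],
    [0.02,0.006,0,0,0,7,-0.9],
    [0.02,0.006,0,0,0,7,-0.9],
    [0.02,0.006,0,0,0,7,-0.9],
    [0.02,0.006,0,0,0,7,-0.9],
    [0.02,0.006,0,0,0,7,-0.9],
    [0.02,0.006,0,0,0,7,-0.9],
    [0.02,0.006,0,0,0,7,-0.9],
    [0,0,0,0,0,0,-0.9],
  ],
)

```text
clock: 10.05
position: [0.4013, 0.3375, 0.0422]
ee_rot: [0.762, 0.648, -0.0, -0.001]
ft_force: [-7.1, 3.5, -5.3]
grip_width: 0.127
```

```bash
python3 -c "
from arc import *
state()
shot('side','d1',(120,140,280,300),4)"
```

```text
t 10.05 p [0.4013 0.3375 0.0422] theta 80.8 tilt 0.16 F [-7.1  3.5 -5.3] w 0.127 j [-0.04  0.45 -0.87  1.89  0.41  0.99 -1.25]
```

View pics/side_d1.png

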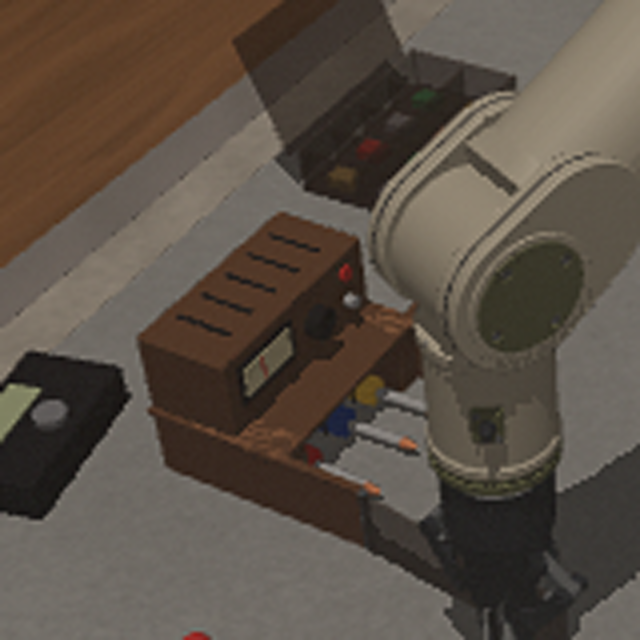

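Request:
move_arm(
  deltas=[
    [0,0,0,0,0,0,-0.3],
    [0,0,0,0,0,0,-0.3],
    [0,0,-0.06,0,0,0,-0.3],
    [0,0,-0.06,0,0,0,-0.3],
    [0,0,0,0,0,-10,-0.3],
    [0,0,0,0,0,-10,-0.3],
    [0,0,0,0,0,-10,-0.3],
    [0,0,0,0,0,-10,-0.3],
    [0,0,0,0,0,-10,-0.3],
  ],
)

```text
clock: 11.22
position: [0.404, 0.3346, 0.1621]
ee_rot: [0.415, 0.91, 0.0, 0.001]
ft_force: [0.2, -0.6, -0.0]
grip_width: 0.354
```

```bash
python3 -c "
from arc import *
plan((.606,.1205,.15),178.2,1)
shot('top','d2',(140,80,280,260),4)
"
```

```text
t 11.22 p [0.404  0.3346 0.1621] theta 131.0 tilt 0.09 F [ 0.2 -0.6 -0. ] w 0.354 j [ 0.17  0.35 -1.11  1.77  0.34  1.22 -0.32]
dth 47.2 per row wz -47.22 step mm [ 202.  -214.1  -12.1]
[-0.2941, 0.0121, 0.0121, 0, 0, np.float64(-47.22)],
```

View pics/top_d2.png

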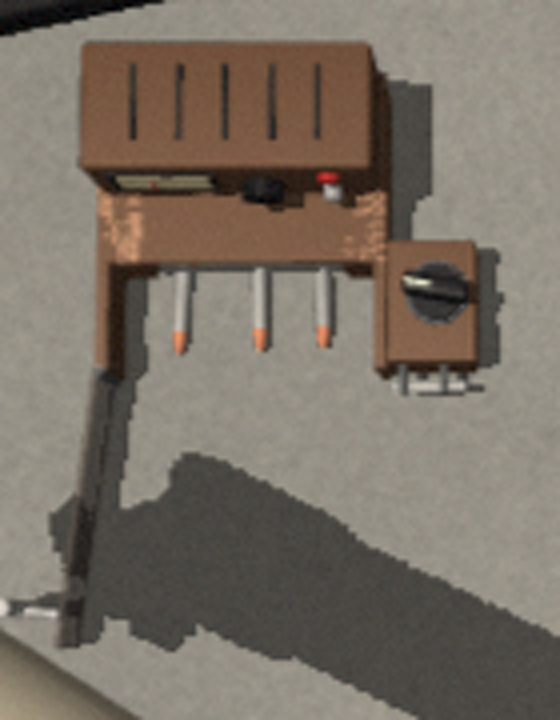

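```bash
python3 -c "
from arc import *
plan((.606,.1205,.15),178.2,6)
"
```

```text
t 11.28 p [0.404  0.3345 0.162 ] theta 131.5 tilt 0.08 F [ 0.3 -0.4 -0.4] w 0.347 j [ 0.17  0.35 -1.11  1.77  0.34  1.22 -0.31]
dth 46.7 per row wz -7.79 step mm [ 33.7 -35.7  -2. ]
[-0.049, 0.0016, 0.002, 0, 0, np.float64(-7.79)],[-0.0488, -0.005, 0.002, 0, 0, np.float64(-7.79)],[-0.0476, -0.0116, 0.002, 0, 0, np.float64(-7.79)],[-0.0456, -0.018, 0.002, 0, 0, np.float64(-7.79)],[-0.0428, -0.024, 0.002, 0, 0, np.float64(-7.79)],[-0.0391, -0.0296, 0.002, 0, 0, np.float64(-7.79)],
```

Request:
move_arm(
  deltas=[
    [-0.049,0.0016,0.002,0,0,-7.8,-0.3],
    [-0.049,-0.005,0.002,0,0,-7.8,-0.3],
    [-0.048,-0.012,0.002,0,0,-7.8,-0.3],
    [-0.046,-0.018,0.002,0,0,-7.8,-0.3],
    [-0.043,-0.024,0.002,0,0,-7.8,-0.3],
    [-0.039,-0.03,0.002,0,0,-7.8,-0.3],
    [0,0,0,0,0,0,-0.3],
  ],
)

```text
clock: 12.15
position: [0.6057, 0.1119, 0.1488]
ee_rot: [0.026, 1.0, -0.0, 0.0]
ft_force: [-0.6, 0.3, -0.7]
grip_width: 0.349
```

```bash
python3 -c "
from arc import *
plan((.606,.1205,.005),178.2,1)
"
```

```text
t 12.15 p [0.6057 0.1119 0.1488] theta 177.0 tilt 0.03 F [-0.6  0.3 -0.7] w 0.349 j [ 0.53  0.62 -1.1   1.55  0.56  1.33  0.88]
dth 1.2 per row wz -1.22 step mm [   0.3    8.6 -143.8]
[0.0002, 0.0086, 0.1438, 0, 0, np.float64(-1.22)],
```

Request:
move_arm(
  deltas=[
    [0,0.0086,0.03,0,0,-1.2,-0.3],
    [0,0,0.04,0,0,0,-0.3],
    [0,0,0.04,0,0,0,-0.3],
    [0,0,0.016,0,0,0,-0.3],
    [0,0,0.012,0,0,0,-0.3],
    [0,0,0,0,0,0,-0.3],
    [0,0,0,0,0,0,-0.3],
  ],
)

```text
clock: 13.02
position: [0.6061, 0.1289, 0.0154]
ee_rot: [0.011, 1.0, 0.002, 0.003]
ft_force: [2.0, 7.1, 12.1]
grip_width: 0.352
```

```bash
python3 -c "
from arc import *
plan((.606,.1205,.004),178.2,1)
shot('side','y1',(170,180,270,280),6)
"
```

```text
t 13.03 p [0.6061 0.1289 0.0154] theta 178.7 tilt 0.46 F [ 2.   7.1 12.1] w 0.352 j [ 0.45  0.76 -1.    1.65  0.7   1.12  0.81]
dth -0.5 per row wz 0.53 step mm [ -0.1  -8.4 -11.4]
[-0.0001, -0.0084, 0.0114, 0, 0, np.float64(0.53)],
```

View pics/side_y1.png

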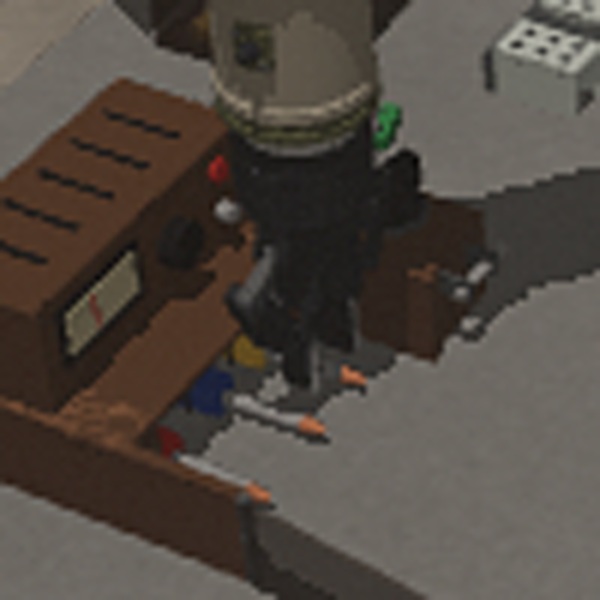

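Request:
move_arm(
  deltas=[
    [0,0,-0.03,0,0,0,-0.4],
    [0,0,0,7.5,0,0,-0.4],
    [0,0,0,7.5,0,0,-0.4],
    [0,0,0,0,0,0,-0.4],
  ],
)

```text
clock: 13.58
position: [0.6032, 0.1298, 0.0426]
ee_rot: [0.009, 0.992, -0.129, -0.0]
ft_force: [-0.4, 1.3, 0.7]
grip_width: 0.3
```

```bash
cat >> h.py <<'E'
def lin(target):
    o,R,th=state(); print("R",R.round(3).tolist()); print("tool delta",np.round(R.T@(np.array(target)-o["position"]),4))
E
python3 -c "
from h import *
lin((.604,.122,.006))
"
```

```text
t 13.57 p [0.6032 0.1298 0.0426] theta 179.0 tilt 14.88 F [-0.4  1.3  0.7] w 0.3 j [ 0.23  0.74 -0.91  1.57  0.8   1.34  0.68]
R [[-1.0, 0.018, -0.003], [0.018, 0.966, -0.257], [-0.002, -0.257, -0.966]]
tool delta [-0.0009  0.0019  0.0374]
```

The descent was off by 8 mm in y, so the finger landed on the shaft top at z≈0.015; the pillar was not the cause. I straighten the tool and place it exactly.

Request:
move_arm(
  deltas=[
    [0,0,0,-7.5,0,0,-0.3],
    [0,0,0,-7.4,0,0,-0.3],
    [-0.002,-0.009,0,0,0,0,-0.3],
    [0,0,0,0,0,0,-0.3],
    [0,0,0,0,0,0,-0.3],
  ],
)

```text
clock: 14.2
position: [0.6053, 0.1167, 0.0416]
ee_rot: [0.011, 1.0, -0.001, 0.0]
ft_force: [-0.5, 0.4, -0.1]
grip_width: 0.349
```

```bash
python3 -c "
from h import *
lin((.606,.1205,.006))
p,d=shot('top','y2',(155,85,270,195),6.9)
"
```

```text
t 14.2 p [0.6053 0.1167 0.0416] theta 178.7 tilt 0.17 F [-0.5  0.4 -0.1] w 0.349 j [ 0.47  0.73 -1.01  1.64  0.67  1.16  0.84]
R [[-1.0, 0.022, 0.0], [0.022, 1.0, -0.003], [-0.0, -0.003, -1.0]]
tool delta [-0.0006  0.0039  0.0356]
```

View pics/top_y2.png

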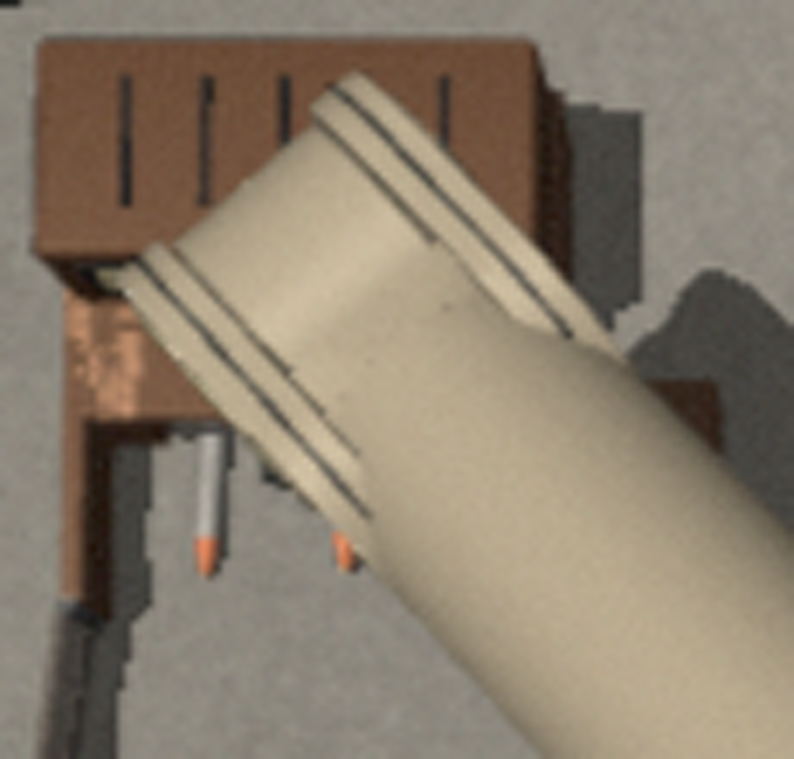

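Request:
move_arm(
  deltas=[
    [0,0.004,0,0,0,0,-0.3],
    [0,0,0.015,0,0,0,-0.3],
    [0,0,0,0,0,0,-0.3],
  ],
)

```text
clock: 14.62
position: [0.6044, 0.1201, 0.0246]
ee_rot: [0.011, 1.0, -0.001, -0.001]
ft_force: [-0.3, 0.3, -0.2]
grip_width: 0.35
```

```bash
python3 -c "
from h import *
print(atz('side',170+365/6,180+382/6,.01), atz('side',150+522/6.5,180+410/6.5,.01),)
lin((.606,.1205,.006))
p,d=shot('side','y2',(180,190,260,270),7.5)
"
```

```text
[0.5815 0.1269 0.01  ] [0.5846 0.1251 0.01  ]
t 14.62 p [0.6044 0.1201 0.0246] theta 178.7 tilt 0.2 F [-0.3  0.3 -0.2] w 0.35 j [ 0.46  0.75 -1.    1.64  0.68  1.14  0.83]
R [[-1.0, 0.022, -0.002], [0.022, 1.0, -0.003], [0.002, -0.003, -1.0]]
tool delta [-0.0016  0.0005  0.0185]
```

View pics/side_y2.png

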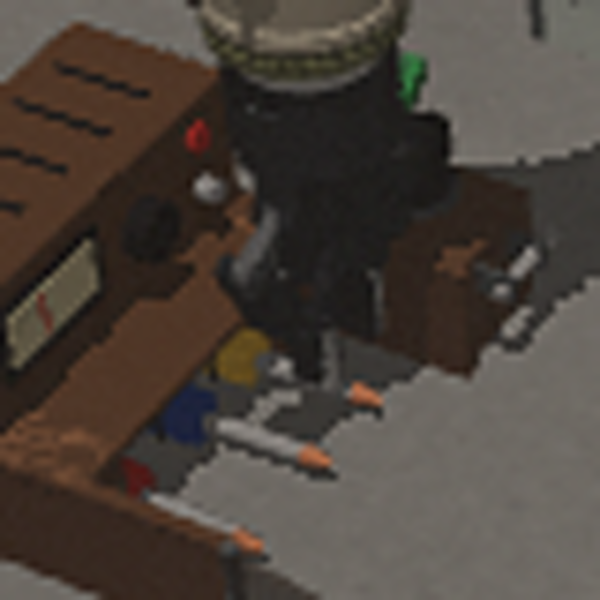

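Request:
move_arm(
  deltas=[
    [0,0.001,0.009,0,0,0,-0.3],
    [0,0,0.009,0,0,0,-0.3],
    [0,0,0,0,0,0,-0.3],
    [0,0,0,0,0,0,-0.3],
  ],
)

```text
clock: 15.18
position: [0.611, 0.126, 0.0161]
ee_rot: [0.01, 1.0, 0.001, 0.007]
ft_force: [-5.1, 5.9, 49.5]
grip_width: 0.35
```

```bash
python3 -c "
from h import *
lin((.606,.1205,.006))
"
```

```text
t 15.18 p [0.611  0.126  0.0161] theta 178.8 tilt 0.8 F [-5.1  5.9 49.5] w 0.35 j [ 0.45  0.76 -0.99  1.64  0.7   1.11  0.81]
R [[-1.0, 0.02, 0.014], [0.021, 1.0, 0.003], [-0.014, 0.003, -1.0]]
tool delta [ 0.005  -0.0056  0.01  ]
```

Request:
move_arm(
  deltas=[
    [0,0,-0.02,0,0,0,-0.3],
    [0,0,0,0,0,0,-0.3],
  ],
)

```text
clock: 15.42
position: [0.6062, 0.1214, 0.0294]
ee_rot: [0.011, 1.0, -0.001, 0.001]
ft_force: [-0.2, 0.2, -0.8]
grip_width: 0.352
```

```bash
python3 -c "
from h import *
o,R,th=state()
# where is the gripper geometry? depth clouds side, points around tool in tool frame
p,d=shot('side','y3',(180,190,260,270),7.5)
P=cloud('side',d,(.5,.7,.02,.22,.03,.2))
Q=(P-o['position'])@R
for z0 in range(-130,0,10):
    m=(Q[:,2]*1000>z0)&(Q[:,2]*1000<z0+10)&(abs(Q[:,1])<.08)&(abs(Q[:,0])<.06)
    if m.sum(): print(z0,m.sum(),(Q[m].min(0)*1000).round(),(Q[m].max(0)*1000).round())
"
```

```text
t 15.43 p [0.6062 0.1214 0.0294] theta 178.7 tilt 0.15 F [-0.2  0.2 -0.8] w 0.352 j [ 0.46  0.74 -1.    1.64  0.68  1.14  0.83]
-130 18 [ -11.   19. -130.] [  27.   43. -120.]
-120 29 [ -11.   16. -120.] [  15.   47. -110.]
-110 72 [ -15.  -59. -110.] [  18.   71. -100.]
-100 68 [ -15.  -60. -100.] [ 19.  69. -90.]
-90 49 [-11. -61. -90.] [ 16.  65. -80.]
-80 56 [-60. -51. -80.] [ 17.  63. -70.]
-70 47 [-12. -75. -70.] [ 15.  57. -60.]
-60 50 [-14. -78. -60.] [ 12.  52. -50.]
-50 43 [ -9. -80. -50.] [ 12.  46. -40.]
-40 248 [-60. -80. -40.] [ 44.  80. -30.]
-30 93 [-41. -80. -30.] [ 58.  77. -21.]
-20 91 [-32. -78. -20.] [ 59.  32. -10.]
-10 42 [-12. -78.  -9.] [46. 25. -1.]
```

View pics/side_y3.png

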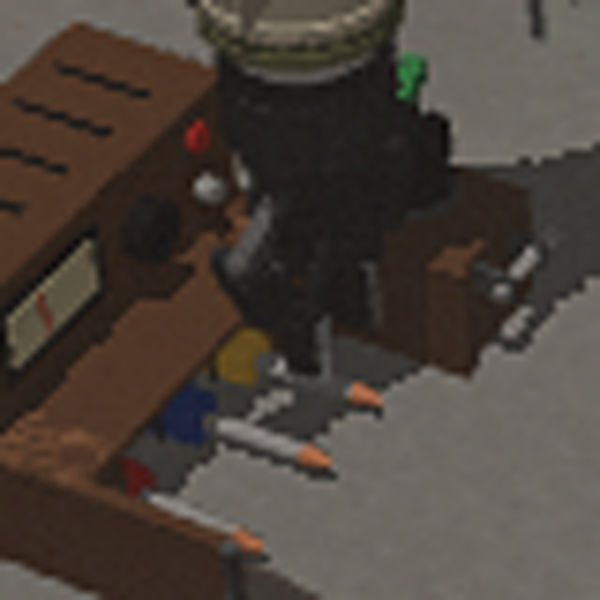

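The knuckles flare to about 64 mm half-width 75 mm above the tip, so they met the knob bar and the pillar. A 15° lean away from the pillar clears both.

Request:
move_arm(
  deltas=[
    [0,0,-0.02,0,0,0,-0.4],
    [0,0,0,7.5,0,0,-0.4],
    [0,0,0,7.5,0,0,-0.4],
    [0,0,0,0,0,0,-0.4],
    [0,0,0,0,0,0,-0.4],
  ],
)

```text
clock: 16.1
position: [0.6057, 0.1206, 0.0483]
ee_rot: [0.012, 0.991, -0.131, -0.002]
ft_force: [0.4, -0.3, 0.2]
grip_width: 0.296
```

```bash
python3 -c "
from h import *
lin((.604,.1215,.025))
lin((.604,.1215,.007))
"
```

```text
t 16.1 p [0.6057 0.1206 0.0483] theta 178.6 tilt 15.01 F [ 0.4 -0.3  0.2] w 0.296 j [ 0.24  0.73 -0.9   1.57  0.79  1.35  0.69]
R [[-1.0, 0.023, -0.006], [0.024, 0.966, -0.259], [0.0, -0.259, -0.966]]
tool delta [0.0017 0.0069 0.0223]
t 16.1 p [0.6057 0.1206 0.0483] theta 178.6 tilt 15.01 F [ 0.4 -0.3  0.2] w 0.296 j [ 0.24  0.73 -0.9   1.57  0.79  1.35  0.69]
R [[-1.0, 0.023, -0.006], [0.024, 0.966, -0.259], [0.0, -0.259, -0.966]]
tool delta [0.0017 0.0115 0.0397]
```

Request:
move_arm(
  deltas=[
    [0.001,0.007,0.022,0,0,0,-0.4],
    [0,0,0,0,0,0,-0.4],
    [0,0.002,0.008,0,0,0,-0.4],
    [0,0,0,0,0,0,-0.4],
  ],
)

```text
clock: 16.6
position: [0.6042, 0.1219, 0.0164]
ee_rot: [0.011, 0.991, -0.131, -0.002]
ft_force: [-0.9, 0.9, -0.1]
grip_width: 0.301
```

```bash
python3 -c "
from h import *
lin((.604,.1215,.007))
"
```

```text
t 16.6 p [0.6042 0.1219 0.0164] theta 178.7 tilt 15.11 F [-0.9  0.9 -0.1] w 0.301 j [ 0.22  0.77 -0.88  1.59  0.82  1.3   0.66]
R [[-1.0, 0.022, -0.007], [0.023, 0.965, -0.261], [0.001, -0.261, -0.965]]
tool delta [0.0002 0.0021 0.0092]
```

No contact now. Down the rest, then close.

Request:
move_arm(
  deltas=[
    [0,0.002,0.008,0,0,0,-0.4],
    [0,0,0,0,0,0,-0.4],
    [0,0,0,0,0,0,-1],
    [0,0,0,0,0,0,-1],
    [0,0,0,0,0,0,-1],
    [0,0,0,0,0,0,-1],
  ],
  force=40,
)

```text
clock: 17.35
position: [0.6045, 0.1221, 0.0088]
ee_rot: [0.011, 0.991, -0.131, -0.001]
ft_force: [-0.7, 0.5, -0.4]
grip_width: 0.088
```

```bash
python3 -c "
from h import *
lin((.604,.1215,.007))
"
```

```text
t 17.35 p [0.6045 0.1221 0.0088] theta 178.7 tilt 15.1 F [-0.7  0.5 -0.4] w 0.088 j [ 0.22  0.77 -0.87  1.59  0.83  1.29  0.66]
R [[-1.0, 0.022, -0.006], [0.023, 0.965, -0.26], [-0.0, -0.261, -0.965]]
tool delta [ 0.0005 -0.0001  0.0019]
```

Request:
move_arm(
  deltas=[
    [0,0,0,0,0,0,-0.5],
    [0,0,0,0,0,0,-0.5],
    [0,0.001,0.005,0,0,0,-0.5],
    [0,0,0,0,0,0,-0.5],
    [0,0,0,0,0,0,-1],
    [0,0,0,0,0,0,-1],
    [0,0,0,0,0,0,-1],
    [0,0,0,0,0,0,-1],
  ],
  force=50,
)

```text
clock: 18.35
position: [0.6045, 0.1218, 0.0037]
ee_rot: [0.011, 0.991, -0.131, -0.001]
ft_force: [1.3, 1.2, 2.4]
grip_width: 0.09
```

Request:
move_arm(
  deltas=[
    [0.01,0,-0.001,0,0,0,-1],
    [0.02,0,0,0,0,0,-1],
    [0.025,0,0,0,0,0,-1],
    [0.025,0,0,0,0,0,-1],
    [0.025,0,0,0,0,0,-1],
    [0.025,0,0,0,0,0,-1],
    [0.025,0,0,0,0,0,-1],
    [0.025,0,0,0,0,0,-1],
    [0.02,0,0,0,0,0,-1],
    [0,0,0,0,0,0,-1],
  ],
)

```text
clock: 19.6
position: [0.4029, 0.1259, 0.0044]
ee_rot: [0.011, 0.991, -0.132, -0.002]
ft_force: [0.4, 0.5, 0.2]
grip_width: 0.09
```

```bash
python3 -c "
from h import *
state()
p,d=shot('side','y4',(150,170,290,290),5)
"
```

```text
t 19.6 p [0.4029 0.1259 0.0044] theta 178.8 tilt 15.21 F [0.4 0.5 0.2] w 0.09 j [ 0.34  0.49 -1.04  2.07  0.7   1.12  0.45]
```

View pics/side_y4.png

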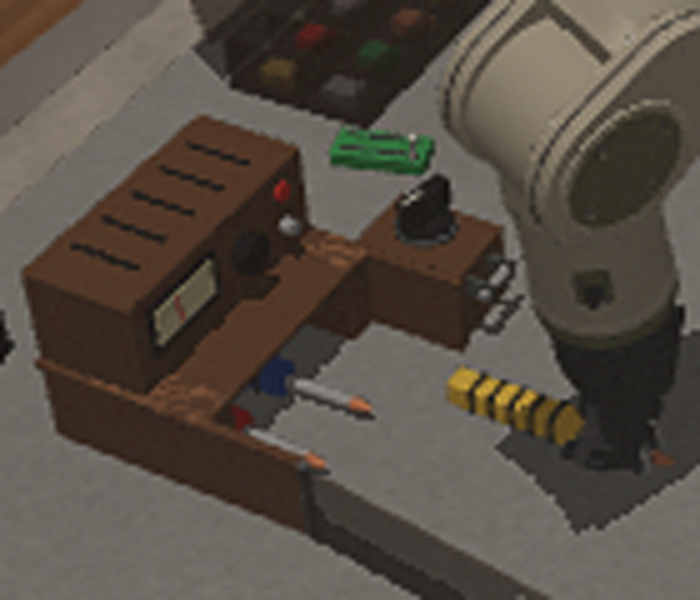

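Request:
move_arm(
  deltas=[
    [0,0,0,0,0,0,-0.4],
    [0,0,0,0,0,0,-0.4],
    [0,0,-0.05,0,0,0,-0.15],
    [0,0,0,-7.6,0,0,-0.15],
    [0,0,0,-7.6,0,0,-0.15],
    [-0.04,0,0,0,0,0,-0.15],
    [-0.04,0,0,0,0,0,-0.15],
    [0,0,0,0,0,0,-0.15],
    [0,0,0,0,0,0,-0.15],
  ],
)

```text
clock: 20.78
position: [0.4842, 0.1383, 0.0527]
ee_rot: [0.011, 1.0, 0.001, -0.0]
ft_force: [-0.2, -0.6, 0.4]
grip_width: 0.422
```

```bash
python3 -c "
from h import *
lin((.488,.124,.006))
p,d=shot('side','y5',(150,170,290,290),5)
p,d=shot('top','y5',(150,120,290,240),5)
P=cloud('side',d,(.42,.58,.08,.16,.013,.03))
"
```

```text
t 20.77 p [0.4842 0.1383 0.0527] theta 178.7 tilt 0.14 F [-0.2 -0.6  0.4] w 0.422 j [ 0.58  0.5  -1.12  1.92  0.52  1.04  0.79]
R [[-1.0, 0.022, -0.001], [0.022, 1.0, 0.002], [0.001, 0.002, -1.0]]
tool delta [-0.0041 -0.0143  0.0466]
```

View pics/side_y5.png

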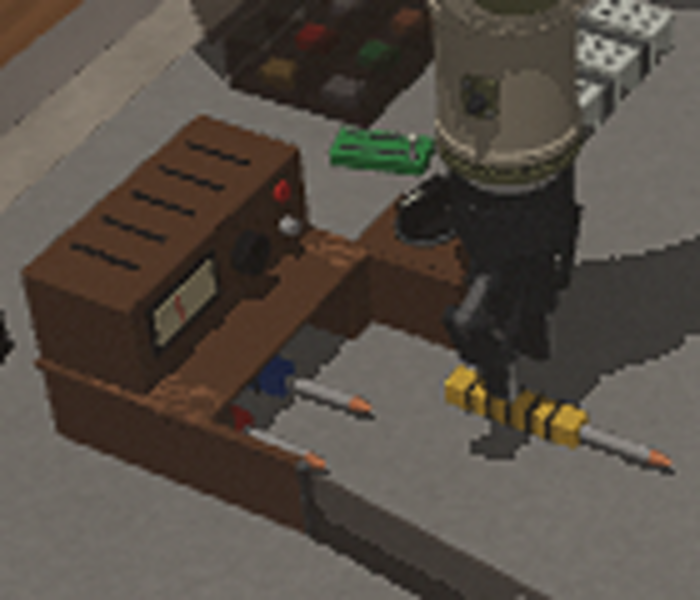

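View pics/top_y5.png

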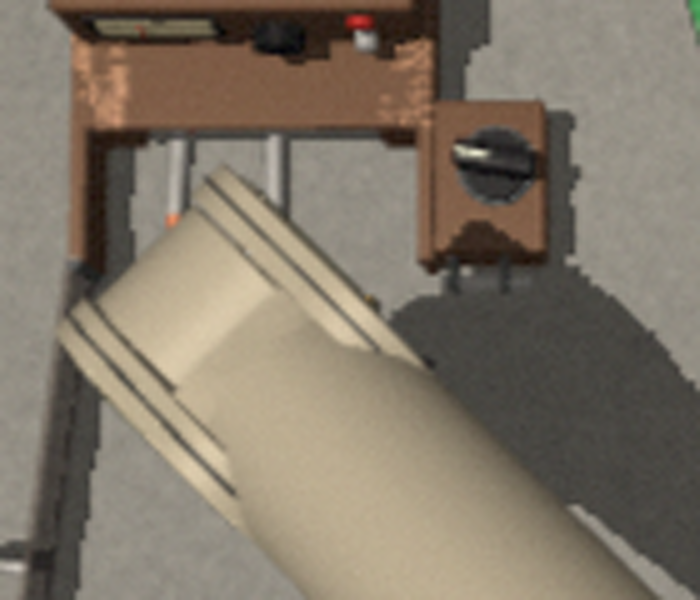

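```bash
python3 -c "
from h import *
S=lambda x,y,z: print(atz('side',150+x/5,170+y/5,z))
S(670,464,.01);S(585,435,.01);S(462,380,.01)
S(465,368,.02);S(575,410,.02)
"
```

```text
[0.3816 0.1303 0.01  ]
[0.4426 0.1306 0.01  ]
[0.5406 0.1199 0.01  ]
[0.5389 0.1178 0.02  ]
[0.4542 0.1217 0.02  ]
```

Request:
move_arm(
  deltas=[
    [-0.004,-0.0155,0.01,0,0,0,-0.15],
    [0,0,0,0,0,0,-0.15],
    [0,0,0.018,0,0,0,-0.15],
    [0,0,0,0,0,0,-0.15],
  ],
)

```text
clock: 21.38
position: [0.4873, 0.1221, 0.0233]
ee_rot: [0.011, 1.0, 0.001, -0.001]
ft_force: [-0.0, 0.6, 0.3]
grip_width: 0.426
```

```bash
python3 -c "
from h import *
lin((.488,.1225,.006))
"
```

```text
t 21.38 p [0.4873 0.1221 0.0233] theta 178.7 tilt 0.16 F [-0.   0.6  0.3] w 0.426 j [ 0.58  0.54 -1.07  1.95  0.57  1.    0.79]
R [[-1.0, 0.022, -0.002], [0.022, 1.0, 0.001], [0.002, 0.001, -1.0]]
tool delta [-0.0007  0.0004  0.0173]
```

Request:
move_arm(
  deltas=[
    [0,0,0.008,0,0,0,-0.15],
    [0,0,0.008,0,0,0,-0.15],
    [0,0,0,0,0,0,-0.15],
    [0,0,0,0,0,0,-0.9],
    [0,0,0,0,0,0,-0.9],
    [0,0,0,0,0,0,-0.9],
    [0,0,0,0,0,0,-0.9],
  ],
  force=70,
)

```text
clock: 22.25
position: [0.4887, 0.1225, 0.0093]
ee_rot: [0.011, 1.0, 0.001, 0.0]
ft_force: [-1.4, -0.4, 5.4]
grip_width: 0.208
```

```bash
python3 -c "
from h import *
state()
plan((.44,.0,.16),90,9,ccw=False)
"
```

```text
t 22.25 p [0.4887 0.1225 0.0093] theta 178.7 tilt 0.11 F [-1.4 -0.4  5.4] w 0.208 j [ 0.56  0.56 -1.05  1.95  0.59  0.97  0.77]
t 22.25 p [0.4887 0.1225 0.0093] theta 178.7 tilt 0.11 F [-1.4 -0.4  5.4] w 0.208 j [ 0.56  0.56 -1.05  1.95  0.59  0.97  0.77]
dth -88.7 per row wz 9.86 step mm [ -5.4 -13.6  16.7]
[0.0051, -0.0137, -0.0167, 0, 0, np.float64(9.86)],[0.0027, -0.0144, -0.0167, 0, 0, np.float64(9.86)],[0.0002, -0.0146, -0.0167, 0, 0, np.float64(9.86)],[-0.0023, -0.0145, -0.0167, 0, 0, np.float64(9.86)],[-0.0048, -0.0138, -0.0167, 0, 0, np.float64(9.86)],[-0.0071, -0.0128, -0.0167, 0, 0, np.float64(9.86)],[-0.0092, -0.0114, -0.0167, 0, 0, np.float64(9.86)],[-0.011, -0.0097, -0.0167, 0, 0, np.float64(9.86)],[-0.0125, -0.0077, -0.0167, 0, 0, np.float64(9.86)],
```

Request:
move_arm(
  deltas=[
    [0,0,-0.04,0,0,0,-0.9],
    [0,0,-0.05,0,0,0,-0.9],
    [0,0,-0.06,0,0,0,-0.9],
    [0.005,-0.014,0,0,0,9.8,-0.9],
    [0.003,-0.014,0,0,0,9.8,-0.9],
    [0,-0.015,0,0,0,9.8,-0.9],
    [-0.002,-0.015,0,0,0,9.8,-0.9],
    [-0.005,-0.014,0,0,0,9.8,-0.9],
    [-0.007,-0.013,0,0,0,9.8,-0.9],
    [-0.009,-0.011,0,0,0,9.8,-0.9],
  ],
)

```text
clock: 23.5
position: [0.4499, 0.0256, 0.1586]
ee_rot: [0.575, 0.818, 0.0, -0.0]
ft_force: [0.1, -0.3, -0.2]
grip_width: 0.211
```

```bash
python3 -c "
from h import *
state()
p,d=shot('side','y6')
"
```

```text
t 23.5 p [0.4499 0.0256 0.1586] theta 109.8 tilt 0.07 F [ 0.1 -0.3 -0.2] w 0.211 j [ 0.9   0.09 -1.08  1.95  0.09  1.15  0.13]
```

View pics/side_y6_full.png

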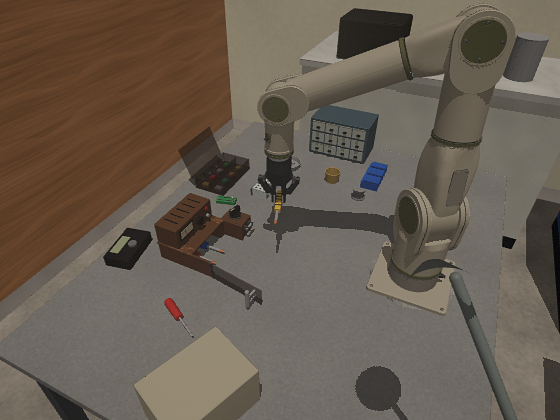

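```bash
python3 -c "
from h import *
plan((.435,-.294,.12),-2.4,12,ccw=False)
"
```

```text
t 23.55 p [0.4495 0.0238 0.1584] theta 109.2 tilt 0.04 F [ 0.4 -1.6 -1.1] w 0.21 j [ 0.9   0.09 -1.08  1.95  0.09  1.15  0.12]
dth -111.6 per row wz 9.3 step mm [ -1.2 -26.5  -3.2]
[-0.0246, -0.0099, 0.0032, 0, 0, np.float64(9.3)],[-0.0259, -0.0057, 0.0032, 0, 0, np.float64(9.3)],[-0.0265, -0.0015, 0.0032, 0, 0, np.float64(9.3)],[-0.0264, 0.0028, 0.0032, 0, 0, np.float64(9.3)],[-0.0256, 0.007, 0.0032, 0, 0, np.float64(9.3)],[-0.0241, 0.0111, 0.0032, 0, 0, np.float64(9.3)],[-0.022, 0.0148, 0.0032, 0, 0, np.float64(9.3)],[-0.0193, 0.0182, 0.0032, 0, 0, np.float64(9.3)],[-0.0161, 0.0211, 0.0032, 0, 0, np.float64(9.3)],[-0.0125, 0.0234, 0.0032, 0, 0, np.float64(9.3)],[-0.0085, 0.0251, 0.0032, 0, 0, np.float64(9.3)],[-0.0044, 0.0261, 0.0032, 0, 0, np.float64(9.3)],
```

Request:
move_arm(
  deltas=[
    [-0.025,-0.01,0.003,0,0,9.3,-0.9],
    [-0.026,-0.006,0.003,0,0,9.3,-0.9],
    [-0.0265,-0.0015,0.003,0,0,9.3,-0.9],
    [-0.026,0.003,0.003,0,0,9.3,-0.9],
    [-0.0255,0.007,0.003,0,0,9.3,-0.9],
    [-0.024,0.011,0.003,0,0,9.3,-0.9],
    [-0.022,0.015,0.003,0,0,9.3,-0.9],
    [-0.019,0.018,0.003,0,0,9.3,-0.9],
    [-0.016,0.021,0.003,0,0,9.3,-0.9],
  ],
)

```text
clock: 24.68
position: [0.4434, -0.2127, 0.131]
ee_rot: [0.974, 0.227, 0.0, -0.001]
ft_force: [-0.0, 0.5, -0.5]
grip_width: 0.21
```

Request:
move_arm(
  deltas=[
    [-0.0125,0.0235,0.003,0,0,9.3,-0.9],
    [-0.0085,0.025,0.003,0,0,9.3,-0.9],
    [-0.0045,0.026,0.003,0,0,9.3,-0.9],
    [0,0,0,0,0,0,-0.9],
    [0,0,0,0,0,0,-0.9],
  ],
)

```text
clock: 25.3
position: [0.4412, -0.2904, 0.122]
ee_rot: [1.0, -0.011, -0.0, -0.001]
ft_force: [0.5, -0.5, -0.5]
grip_width: 0.208
```

```bash
python3 -c "
from h import *
plan((.435,-.294,.0115),-2.4,1)
p,d=shot('side','y7',(200,120,340,240),5)
p,d=shot('top','y7',(300,120,420,240),5)
"
```

```text
t 25.3 p [ 0.4412 -0.2904  0.122 ] theta -1.3 tilt 0.13 F [ 0.5 -0.5 -0.5] w 0.208 j [ 1.05  0.28 -0.63  1.82  0.18  1.1  -1.23]
dth -1.1 per row wz 1.13 step mm [  -6.2   -3.6 -110.5]
[-0.0061, 0.0037, 0.1105, 0, 0, np.float64(1.13)],
```

View pics/side_y7.png

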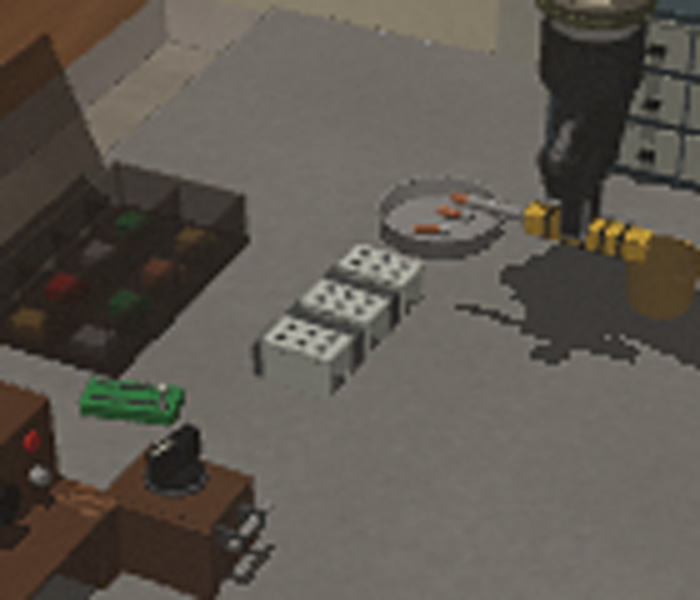

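View pics/top_y7.png

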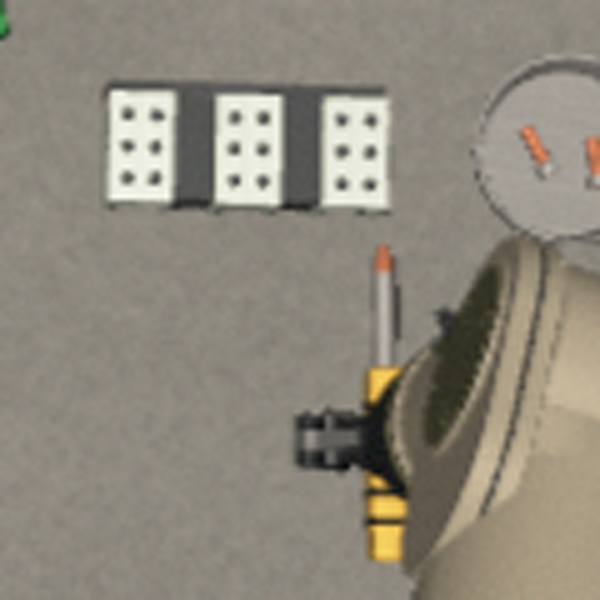

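```bash
python3 -c "
from h import *
T=lambda x,y,z: atz('top',300+x/5,120+y/5,z)
a=T(384,247,.123);b=T(384,365,.125);c=T(386,560,.133)
print(a,b,c)
for x,y in ((322,203),(390,206),(215,205),(283,205),(107,204),(176,204)): print(T(x,y,.038))
"
```

```text
[ 0.5463 -0.2961  0.123 ] [ 0.4843 -0.2931  0.125 ] [ 0.3831 -0.2883  0.133 ]
[ 0.5834 -0.2816  0.038 ]
[ 0.5808 -0.3196  0.038 ]
[ 0.5836 -0.2217  0.038 ]
[ 0.5827 -0.2597  0.038 ]
[ 0.5855 -0.1614  0.038 ]
[ 0.5847 -0.1999  0.038 ]
```

Request:
move_arm(
  deltas=[
    [0.002,0.0037,0.03,0,0,0,-0.9],
    [0,0,0.04,0,0,0,-0.9],
    [0,0,0.028,0,0,0,-0.9],
    [0,0,0,0,0,0,-0.9],
    [0,0,0,0,0,0,-0.9],
  ],
)

```text
clock: 26.02
position: [0.4437, -0.2949, 0.0255]
ee_rot: [1.0, -0.013, 0.001, -0.0]
ft_force: [-0.3, -0.4, -0.8]
grip_width: 0.208
```

```bash
python3 -c "
from h import *
lin((.443,-.294,.0115))
p,d=shot('side','y8',(240,140,340,220),7)
p,d=shot('top','y8',(320,130,400,230),6)
"
```

```text
t 26.02 p [ 0.4437 -0.2949  0.0255] theta -1.4 tilt 0.1 F [-0.3 -0.4 -0.8] w 0.208 j [ 1.01  0.41 -0.59  1.89  0.28  0.92 -1.31]
R [[1.0, -0.025, 0.001], [-0.025, -1.0, 0.001], [0.001, -0.001, -1.0]]
tool delta [-0.0008 -0.0009  0.014 ]
```

View pics/side_y8.png

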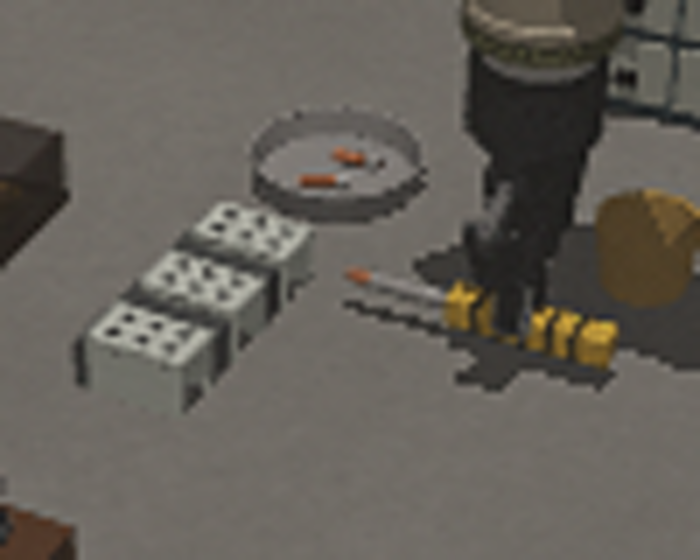

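View pics/top_y8.png

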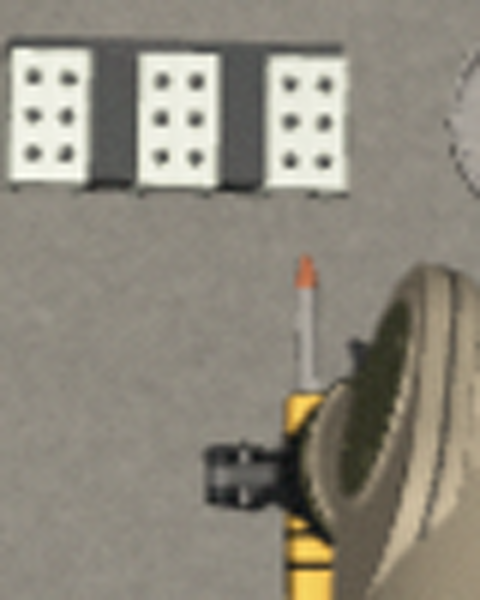

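Request:
move_arm(
  deltas=[
    [0,0,0.009,0,0,0,-0.9],
    [0,0,0.005,0,0,0,-0.9],
    [0.015,0.0003,0,0,0,0,-0.9],
    [0.02,0.0004,0,0,0,0,-0.9],
    [0.02,0.0004,0,0,0,0,-0.9],
    [0.015,0.0003,0,0,0,0,-0.9],
    [0.01,0.0002,0,0,0,0,-0.9],
    [0,0,0,0,0,0,-0.9],
  ],
)

```text
clock: 27.12
position: [0.5232, -0.2984, 0.01]
ee_rot: [1.0, -0.013, 0.0, -0.001]
ft_force: [-0.9, -0.2, -1.4]
grip_width: 0.207
```

```bash
python3 -c "
from h import *
lin((.539,-.298,.0115))
p,d=shot('top','y9',(320,130,400,230),6)
"
```

```text
t 27.12 p [ 0.5232 -0.2984  0.01  ] theta -1.5 tilt 0.12 F [-0.9 -0.2 -1.4] w 0.207 j [ 0.88  0.57 -0.56  1.71  0.35  0.97 -1.4 ]
R [[1.0, -0.026, 0.0], [-0.026, -1.0, 0.002], [0.0, -0.002, -1.0]]
tool delta [ 0.0158 -0.0008 -0.0015]
```

View pics/top_y9.png

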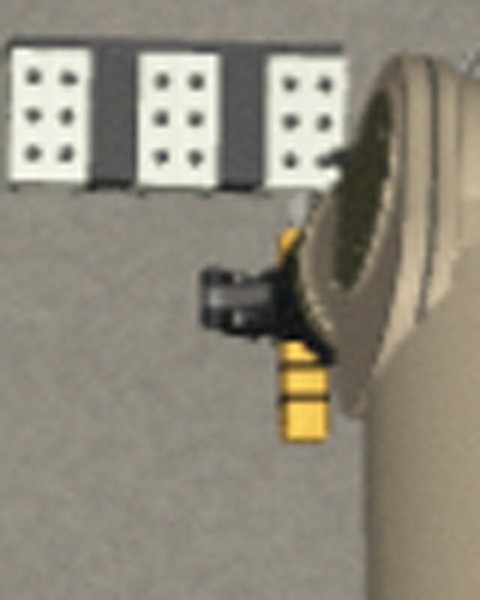

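Entering bay_2 cleanly. Push in small steps until contact.

Request:
move_arm(
  deltas=[
    [0.008,0,0,0,0,0,-0.9],
    [0.005,0,0,0,0,0,-0.9],
    [0.003,0,0,0,0,0,-0.9],
    [0,0,0,0,0,0,-0.9],
  ],
)

```text
clock: 27.68
position: [0.5366, -0.2992, 0.0096]
ee_rot: [1.0, -0.013, -0.002, -0.001]
ft_force: [-9.7, 1.5, 4.0]
grip_width: 0.211
```

Request:
move_arm(
  deltas=[
    [0.003,0,0,0,0,0,-0.9],
    [0,0,0,0,0,0,-0.9],
  ],
)

```text
clock: 27.92
position: [0.5369, -0.2995, 0.0094]
ee_rot: [1.0, -0.014, -0.005, -0.001]
ft_force: [-21.6, 3.2, 14.3]
grip_width: 0.21
```

Request:
move_arm(
  deltas=[
    [0,0,0,0,0,0,-0.2],
    [0,0,0,0,0,0,-0.2],
    [0,0,-0.03,0,0,0,-0.2],
    [0,0,-0.05,0,0,0,-0.2],
    [0,0,-0.06,0,0,0,-0.2],
  ],
)

```text
clock: 28.55
position: [0.5416, -0.299, 0.1511]
ee_rot: [1.0, -0.013, -0.0, -0.001]
ft_force: [0.8, -0.4, 0.5]
grip_width: 0.395
```

```bash
python3 -c "
from h import *
plan((.5,.165,.16),177.5,19,ccw=True)
p,d=shot('side','y10',(240,140,340,220),7)
"
```

```text
t 28.55 p [ 0.5416 -0.299   0.1511] theta -1.5 tilt 0.15 F [ 0.8 -0.4  0.5] w 0.395 j [ 0.9   0.44 -0.61  1.55  0.26  1.23 -1.35]
dth 179.0 per row wz -9.42 step mm [-2.2 24.4  0.5]
[-0.0028, -0.0244, -0.0005, 0, 0, np.float64(-9.42)],[0.0012, -0.0245, -0.0005, 0, 0, np.float64(-9.42)],[0.0052, -0.024, -0.0005, 0, 0, np.float64(-9.42)],[0.009, -0.0228, -0.0005, 0, 0, np.float64(-9.42)],[0.0127, -0.021, -0.0005, 0, 0, np.float64(-9.42)],[0.0159, -0.0186, -0.0005, 0, 0, np.float64(-9.42)],[0.0188, -0.0158, -0.0005, 0, 0, np.float64(-9.42)],[0.0211, -0.0125, -0.0005, 0, 0, np.float64(-9.42)],[0.0229, -0.0089, -0.0005, 0, 0, np.float64(-9.42)],[0.024, -0.005, -0.0005, 0, 0, np.float64(-9.42)],[0.0245, -0.001, -0.0005, 0, 0, np.float64(-9.42)],[0.0243, 0.003, -0.0005, 0, 0, np.float64(-9.42)],[0.0235, 0.0069, -0.0005, 0, 0, np.float64(-9.42)],[0.0221, 0.0107, -0.0005, 0, 0, np.float64(-9.42)],[0.02, 0.0142, -0.0005, 0, 0, np.float64(-9.42)],[0.0174, 0.0172, -0.0005, 0, 0, np.float64(-9.42)],[0.0144, 0.0199, -0.0005, 0, 0, np.float64(-9.42)],[0.0109, 0.022, -0.0005, 0, 0, np.float64(-9.42)],[0.0072, 0.0234, -0.0005, 0, 0, np.float64(-9.42)],
```

View pics/side_y10.png

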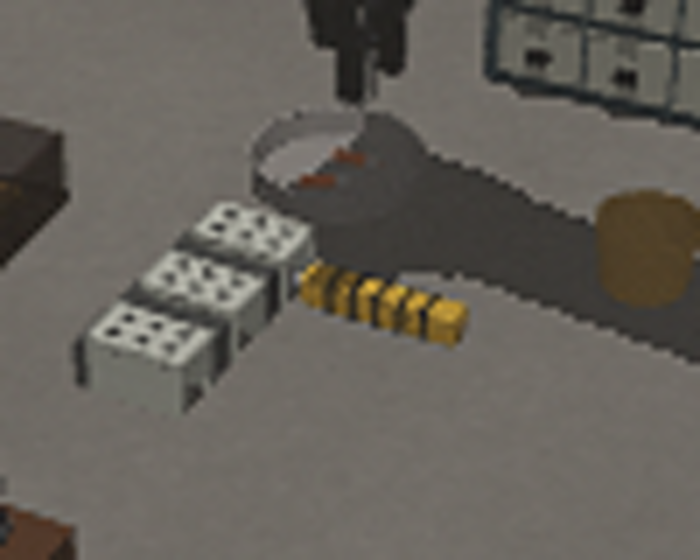

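Yellow is home, with its handle front right at the mouth (crop 305,285). Next is blue.

Request:
move_arm(
  deltas=[
    [-0.003,-0.0245,0,0,0,-9.4,-0.3],
    [0.001,-0.0245,0,0,0,-9.4,-0.3],
    [0.005,-0.024,0,0,0,-9.4,-0.3],
    [0.009,-0.023,0,0,0,-9.4,-0.3],
    [0.0125,-0.021,0,0,0,-9.4,-0.3],
    [0.016,-0.0185,0,0,0,-9.4,-0.3],
    [0.019,-0.016,0,0,0,-9.4,-0.3],
    [0.021,-0.0125,0,0,0,-9.4,-0.3],
    [0.023,-0.009,0,0,0,-9.4,-0.3],
    [0.024,-0.005,0,0,0,-9.4,-0.3],
  ],
)

```text
clock: 29.85
position: [0.5199, -0.0536, 0.1508]
ee_rot: [0.689, 0.724, 0.001, -0.0]
ft_force: [0.8, -0.6, -0.6]
grip_width: 0.344
```

Request:
move_arm(
  deltas=[
    [0.0245,-0.001,0,0,0,-9.4,-0.3],
    [0.0245,0.003,0,0,0,-9.4,-0.3],
    [0.0235,0.007,0,0,0,-9.4,-0.3],
    [0.022,0.0105,0,0,0,-9.4,-0.3],
    [0.02,0.014,0,0,0,-9.4,-0.3],
    [0.0175,0.017,0,0,0,-9.4,-0.3],
    [0.0145,0.02,0,0,0,-9.4,-0.3],
    [0.011,0.022,0,0,0,-9.4,-0.3],
    [0.007,0.0235,0,0,0,-9.4,-0.3],
    [0,0,0,0,0,0,-0.3],
  ],
)

```text
clock: 31.1
position: [0.5003, 0.1676, 0.1512]
ee_rot: [0.023, 1.0, 0.002, 0.0]
ft_force: [-0.2, 0.1, -0.6]
grip_width: 0.355
```

```bash
python3 -c "
from h import *
plan((.606,.165,.1),178.6,1)
p,d=shot('side','b1',(150,170,290,290),5)
"
```

```text
t 31.1 p [0.5003 0.1676 0.1512] theta 177.3 tilt 0.21 F [-0.2  0.1 -0.6] w 0.355 j [ 0.66  0.52 -1.33  1.77  0.52  1.27  0.72]
dth 1.3 per row wz -1.27 step mm [105.7  -2.6 -51.2]
[-0.1057, 0.0023, 0.0512, 0, 0, np.float64(-1.27)],
```

View pics/side_b1.png

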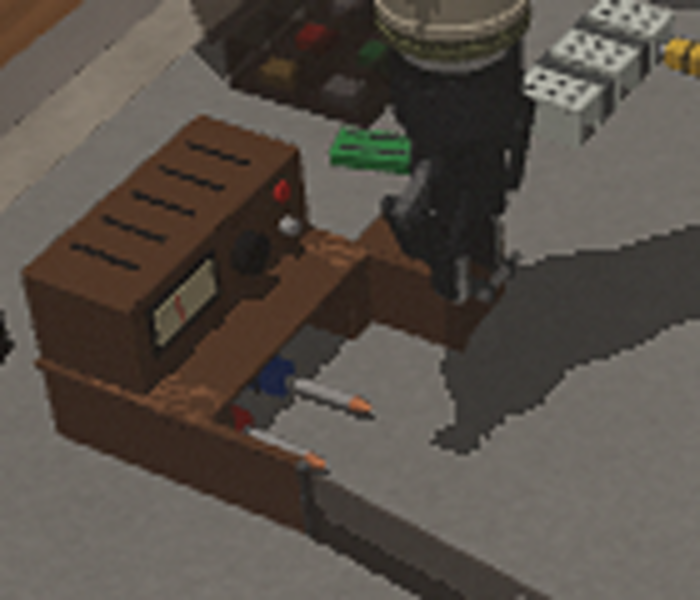

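Request:
move_arm(
  deltas=[
    [-0.035,0,0.01,0,0,-1.3,-0.3],
    [-0.035,0,0.02,0,0,0,-0.3],
    [-0.035,0,0.02,0,0,0,-0.3],
    [0,0,0.03,0,0,0,-0.3],
    [0,0,0.03,0,0,0,-0.3],
    [0,0,0,0,0,0,-0.3],
    [0,0,0,0,0,0,-0.3],
  ],
)

```text
clock: 32.02
position: [0.6064, 0.1614, 0.0422]
ee_rot: [0.015, 1.0, 0.001, 0.001]
ft_force: [0.2, -0.3, 0.0]
grip_width: 0.35
```

```bash
python3 -c "
from h import *
lin((.606,.1652,.022))
"
```

```text
t 32.02 p [0.6064 0.1614 0.0422] theta 178.3 tilt 0.14 F [ 0.2 -0.3  0. ] w 0.35 j [ 0.44  0.79 -1.09  1.6   0.74  1.21  0.73]
R [[-1.0, 0.03, 0.001], [0.03, 1.0, 0.002], [-0.001, 0.002, -1.0]]
tool delta [0.0005 0.0037 0.0202]
```

Request:
move_arm(
  deltas=[
    [0,0.0035,0.01,0,0,0,-0.3],
    [0,0,0.008,0,0,0,-0.3],
    [0,0,0,0,0,0,-0.3],
    [0,0,0,0,0,0,-0.3],
  ],
)

```text
clock: 32.52
position: [0.6058, 0.1654, 0.0231]
ee_rot: [0.014, 1.0, 0.001, 0.0]
ft_force: [-0.2, 0.3, 0.5]
grip_width: 0.348
```

```bash
python3 -c "
from h import *
lin((.606,.1652,.004))
p,d=shot('side','b2',(180,190,260,270),7.5)
"
```

```text
t 32.52 p [0.6058 0.1654 0.0231] theta 178.4 tilt 0.1 F [-0.2  0.3  0.5] w 0.348 j [ 0.42  0.81 -1.07  1.61  0.76  1.18  0.72]
R [[-1.0, 0.028, 0.0], [0.028, 1.0, 0.002], [-0.0, 0.002, -1.0]]
tool delta [-0.0002 -0.0002  0.0191]
```

View pics/side_b2.png

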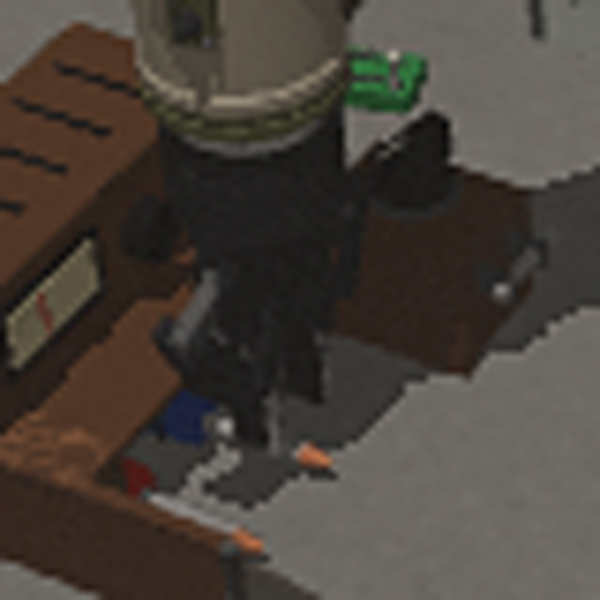

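Request:
move_arm(
  deltas=[
    [0,0,0.009,0,0,0,-0.3],
    [0,0,0,0,0,0,-0.3],
  ],
)

```text
clock: 32.83
position: [0.6053, 0.165, 0.013]
ee_rot: [0.014, 1.0, 0.001, -0.001]
ft_force: [-0.2, 0.9, 0.8]
grip_width: 0.35
```

Request:
move_arm(
  deltas=[
    [0,0,0.008,0,0,0,-0.3],
    [0,0,0,0,0,0,-0.3],
  ],
)

```text
clock: 33.08
position: [0.6054, 0.1651, 0.0052]
ee_rot: [0.014, 1.0, 0.001, -0.0]
ft_force: [-0.4, 0.0, -0.3]
grip_width: 0.348
```

Request:
move_arm(
  deltas=[
    [0,0,0,0,0,0,-1],
    [0,0,0,0,0,0,-1],
    [0,0,0,0,0,0,-1],
    [0,0,0,0,0,0,-1],
  ],
  force=50,
)

```text
clock: 33.58
position: [0.6058, 0.1653, 0.0061]
ee_rot: [0.014, 1.0, 0.001, 0.0]
ft_force: [0.7, -0.1, 0.3]
grip_width: 0.084
```

Request:
move_arm(
  deltas=[
    [0.01,0,-0.001,0,0,0,-1],
    [0.02,0,0,0,0,0,-1],
    [0.025,0,0,0,0,0,-1],
    [0.025,0,0,0,0,0,-1],
    [0.025,0,0,0,0,0,-1],
    [0.025,0,0,0,0,0,-1],
    [0.025,0,0,0,0,0,-1],
    [0.025,0,0,0,0,0,-1],
    [0.02,0,0,0,0,0,-1],
    [0,0,0,0,0,0,-1],
  ],
)

```text
clock: 34.83
position: [0.4042, 0.1704, 0.0067]
ee_rot: [0.013, 1.0, -0.0, -0.0]
ft_force: [0.3, 0.1, -1.0]
grip_width: 0.089
```

```bash
python3 -c "
from h import *
state()
p,d=shot('side','b3',(150,170,290,290),5)
"
```

```text
t 34.83 p [0.4042 0.1704 0.0067] theta 178.5 tilt 0.02 F [ 0.3  0.1 -1. ] w 0.089 j [ 0.62  0.55 -1.27  2.11  0.66  0.97  0.53]
```

View pics/side_b3.png

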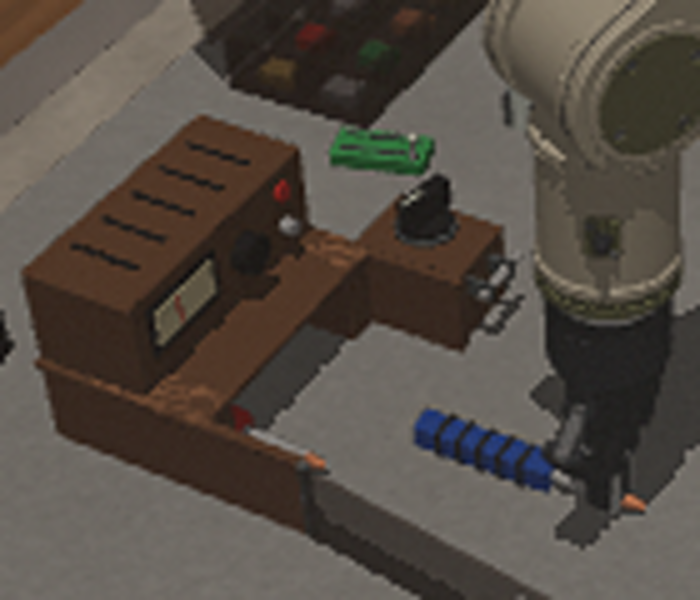

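Request:
move_arm(
  deltas=[
    [0,0,0,0,0,0,-0.3],
    [0,0,0,0,0,0,-0.3],
    [0,0,-0.045,0,0,0,-0.15],
    [-0.043,0,0,0,0,0,-0.15],
    [-0.043,0,0,0,0,0,-0.15],
    [0,0,0,0,0,0,-0.15],
    [0,0,0,0,0,0,-0.15],
  ],
)

```text
clock: 35.75
position: [0.4911, 0.1689, 0.0517]
ee_rot: [0.014, 1.0, 0.001, -0.0]
ft_force: [-0.5, 0.8, 0.3]
grip_width: 0.425
```

```bash
python3 -c "
from h import *
lin((.489,.168,.025))
p,d=shot('side','b4',(180,190,300,290),5.8)
S=lambda x,y,z: print(atz('side',150+x/5,170+y/5,z))
S(648,510,.01);S(415,430,.01)
"
```

```text
t 35.75 p [0.4911 0.1689 0.0517] theta 178.4 tilt 0.13 F [-0.5  0.8  0.3] w 0.425 j [ 0.58  0.62 -1.22  1.88  0.65  1.12  0.64]
R [[-1.0, 0.027, -0.001], [0.027, 1.0, 0.002], [0.001, 0.002, -1.0]]
tool delta [ 0.0021 -0.001   0.0267]
[0.3773 0.1728 0.01  ]
[0.545 0.175 0.01 ]
```

View pics/side_b4.png

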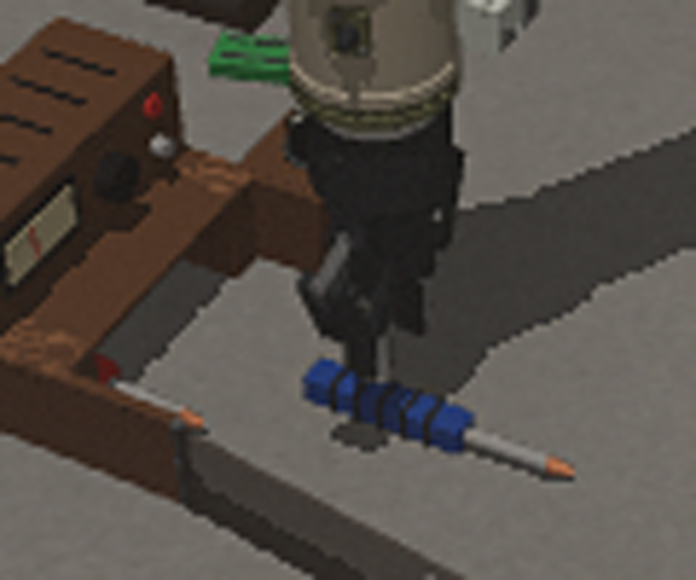

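Request:
move_arm(
  deltas=[
    [0.002,-0.001,0.018,0,0,0,-0.15],
    [0,0,0.01,0,0,0,-0.15],
    [0,0,0,0,0,0,-0.15],
  ],
)

```text
clock: 36.17
position: [0.4888, 0.1673, 0.0229]
ee_rot: [0.014, 1.0, 0.001, -0.001]
ft_force: [-0.1, 0.2, 0.1]
grip_width: 0.425
```

```bash
python3 -c "
from h import *
lin((.489,.168,.007))
S=lambda x,y,z: print(atz('side',180+x/5.8,190+y/5.8,z))
S(572,472,.01);S(472,437,.01);S(305,375,.02);S(340,362,.02);S(470,408,.02)
"
```

```text
t 36.17 p [0.4888 0.1673 0.0229] theta 178.4 tilt 0.12 F [-0.1  0.2  0.1] w 0.425 j [ 0.55  0.65 -1.18  1.91  0.69  1.07  0.62]
R [[-1.0, 0.028, -0.002], [0.028, 1.0, 0.001], [0.002, 0.001, -1.0]]
tool delta [-0.0002  0.0007  0.0159]
[0.3812 0.1717 0.01  ]
[0.442  0.1721 0.01  ]
[0.5437 0.1787 0.02  ]
[0.5312 0.161  0.02  ]
[0.4485 0.1614 0.02  ]
```

Request:
move_arm(
  deltas=[
    [0,0,0.008,0,0,0,-0.15],
    [0,0,0.008,0,0,0,-0.15],
    [0,0,0,0,0,0,-0.15],
    [0,0,0,0,0,0,-0.9],
    [0,0,0,0,0,0,-0.9],
    [0,0,0,0,0,0,-0.9],
    [0,0,0,0,0,0,-0.9],
  ],
  force=70,
)

```text
clock: 37.05
position: [0.49, 0.1678, 0.0083]
ee_rot: [0.014, 1.0, 0.001, 0.0]
ft_force: [-1.2, -1.1, 5.8]
grip_width: 0.208
```

Request:
move_arm(
  deltas=[
    [0,0,-0.04,0,0,0,-0.9],
    [0,0,-0.05,0,0,0,-0.9],
    [0,0,-0.06,0,0,0,-0.9],
    [0,-0.03,0,0,0,0,-0.9],
    [0,-0.05,0,0,0,0,-0.9],
    [0,-0.04,0,0,0,0,-0.9],
  ],
)

```text
clock: 37.8
position: [0.4862, 0.0452, 0.1575]
ee_rot: [0.014, 1.0, 0.0, -0.0]
ft_force: [0.5, -0.2, -0.4]
grip_width: 0.21
```

```bash
python3 -c "
from h import *
plan((.44,-.236,.12),-1.5,19,ccw=False)
"
```

```text
t 37.8 p [0.4862 0.0452 0.1575] theta 178.3 tilt 0.05 F [ 0.5 -0.2 -0.4] w 0.21 j [ 1.02  0.42 -1.42  1.86  0.44  1.24  1.01]
dth -179.8 per row wz 9.47 step mm [ -2.4 -14.8  -2. ]
[0.002, -0.0149, 0.002, 0, 0, np.float64(9.47)],[-0.0005, -0.015, 0.002, 0, 0, np.float64(9.47)],[-0.0029, -0.0147, 0.002, 0, 0, np.float64(9.47)],[-0.0053, -0.014, 0.002, 0, 0, np.float64(9.47)],[-0.0075, -0.013, 0.002, 0, 0, np.float64(9.47)],[-0.0096, -0.0115, 0.002, 0, 0, np.float64(9.47)],[-0.0113, -0.0098, 0.002, 0, 0, np.float64(9.47)],[-0.0128, -0.0078, 0.002, 0, 0, np.float64(9.47)],[-0.0139, -0.0056, 0.002, 0, 0, np.float64(9.47)],[-0.0146, -0.0032, 0.002, 0, 0, np.float64(9.47)],[-0.015, -0.0008, 0.002, 0, 0, np.float64(9.47)],[-0.0149, 0.0017, 0.002, 0, 0, np.float64(9.47)],[-0.0144, 0.0041, 0.002, 0, 0, np.float64(9.47)],[-0.0136, 0.0064, 0.002, 0, 0, np.float64(9.47)],[-0.0123, 0.0086, 0.002, 0, 0, np.float64(9.47)],[-0.0107, 0.0105, 0.002, 0, 0, np.float64(9.47)],[-0.0089, 0.0121, 0.002, 0, 0, np.float64(9.47)],[-0.0068, 0.0134, 0.002, 0, 0, np.float64(9.47)],[-0.0045, 0.0143, 0.002, 0, 0, np.float64(9.47)],
```

Request:
move_arm(
  deltas=[
    [0,0,0,0,0,9.5,-0.9],
    [0,0,0,0,0,9.5,-0.9],
    [0,0,0,0,0,9.5,-0.9],
  ],
)

```text
clock: 38.17
position: [0.4862, 0.047, 0.1576]
ee_rot: [0.263, 0.965, 0.001, -0.0]
ft_force: [0.4, 0.2, -1.0]
grip_width: 0.21
```

```bash
python3 -c "
from h import *
plan((.44,-.236,.14),-1.5,16,ccw=False)
"
```

```text
t 38.17 p [0.4862 0.047  0.1576] theta 149.6 tilt 0.08 F [ 0.4  0.2 -1. ] w 0.21 j [ 0.96  0.34 -1.31  1.86  0.35  1.21  0.58]
dth -151.1 per row wz 9.44 step mm [ -2.9 -17.7  -1.1]
[-0.0065, -0.0167, 0.0011, 0, 0, np.float64(9.44)],[-0.0091, -0.0154, 0.0011, 0, 0, np.float64(9.44)],[-0.0115, -0.0137, 0.0011, 0, 0, np.float64(9.44)],[-0.0136, -0.0116, 0.0011, 0, 0, np.float64(9.44)],[-0.0154, -0.0092, 0.0011, 0, 0, np.float64(9.44)],[-0.0167, -0.0066, 0.0011, 0, 0, np.float64(9.44)],[-0.0175, -0.0038, 0.0011, 0, 0, np.float64(9.44)],[-0.0179, -0.0009, 0.0011, 0, 0, np.float64(9.44)],[-0.0178, 0.0021, 0.0011, 0, 0, np.float64(9.44)],[-0.0172, 0.005, 0.0011, 0, 0, np.float64(9.44)],[-0.0162, 0.0077, 0.0011, 0, 0, np.float64(9.44)],[-0.0147, 0.0103, 0.0011, 0, 0, np.float64(9.44)],[-0.0128, 0.0126, 0.0011, 0, 0, np.float64(9.44)],[-0.0106, 0.0145, 0.0011, 0, 0, np.float64(9.44)],[-0.008, 0.016, 0.0011, 0, 0, np.float64(9.44)],[-0.0053, 0.0171, 0.0011, 0, 0, np.float64(9.44)],
```

Request:
move_arm(
  deltas=[
    [-0.0065,-0.0165,0.001,0,0,9.4,-0.9],
    [-0.009,-0.0155,0.001,0,0,9.4,-0.9],
    [-0.0115,-0.0135,0.001,0,0,9.4,-0.9],
    [-0.0135,-0.0115,0.001,0,0,9.4,-0.9],
    [-0.0155,-0.009,0.001,0,0,9.4,-0.9],
    [-0.0165,-0.0065,0.001,0,0,9.4,-0.9],
    [-0.0175,-0.004,0.001,0,0,9.4,-0.9],
    [-0.018,-0.001,0.001,0,0,9.4,-0.9],
  ],
)

```text
clock: 39.17
position: [0.4643, -0.0944, 0.1493]
ee_rot: [0.797, 0.604, 0.0, -0.001]
ft_force: [-0.3, 0.2, -1.2]
grip_width: 0.208
```

Request:
move_arm(
  deltas=[
    [-0.018,0.002,0.001,0,0,9.4,-0.9],
    [-0.017,0.005,0.001,0,0,9.4,-0.9],
    [-0.016,0.0075,0.001,0,0,9.4,-0.9],
    [-0.0145,0.0105,0.001,0,0,9.4,-0.9],
    [-0.013,0.0125,0.001,0,0,9.4,-0.9],
    [-0.0105,0.0145,0.001,0,0,9.4,-0.9],
    [-0.008,0.016,0.001,0,0,9.4,-0.9],
    [-0.0055,0.017,0.001,0,0,9.4,-0.9],
    [0,0,0,0,0,0,-0.9],
    [0,0,0,0,0,0,-0.9],
  ],
)

```text
clock: 40.42
position: [0.4435, -0.2342, 0.1412]
ee_rot: [1.0, -0.002, -0.0, -0.001]
ft_force: [0.6, 1.6, -0.1]
grip_width: 0.215
```

```bash
python3 -c "
from h import *
state()
p,d=shot('top','b5',(300,120,420,240),5)
p,d=shot('side','b5',(150,140,320,280),4.5)
"
```

```text
t 40.42 p [ 0.4435 -0.2342  0.1412] theta -0.3 tilt 0.12 F [ 0.6  1.6 -0.1] w 0.215 j [ 1.1   0.22 -0.78  1.86  0.16  1.13 -1.31]
```

View pics/top_b5.png

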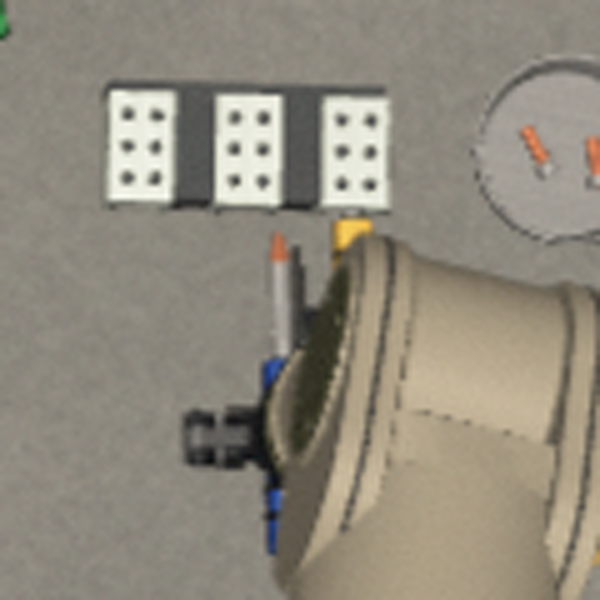

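View pics/side_b5.png

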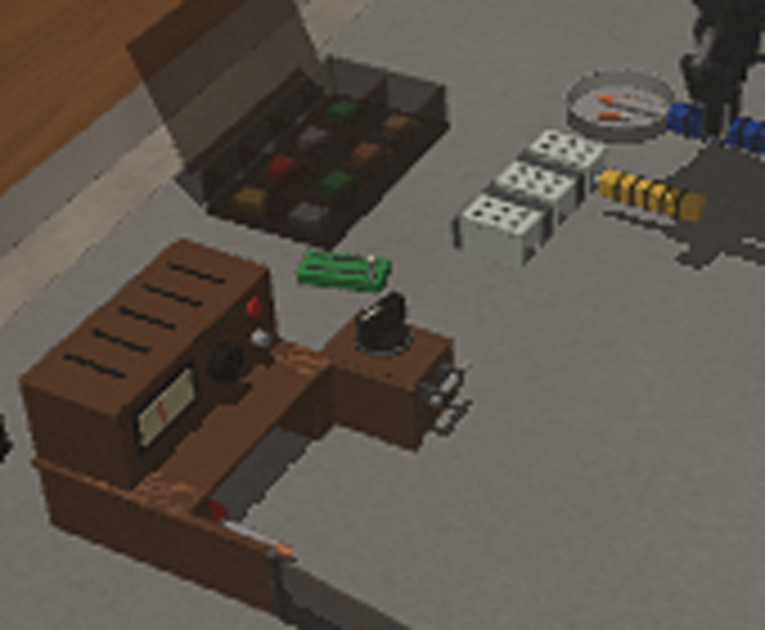

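```bash
python3 -c "
from h import *
T=lambda x,y,z: atz('top',300+x/5,120+y/5,z)
a=T(278.5,234,.142);b=T(283,355,.142)
print(a,b,np.degrees(np.arctan2(a[1]-b[1],a[0]-b[0])))
"
```

```text
[ 0.5517 -0.2376  0.142 ] [ 0.4892 -0.2376  0.142 ] -0.001777025523898594
```

Request:
move_arm(
  deltas=[
    [0.002,0,0.04,0,0,2.2,-0.9],
    [0,0,0.045,0,0,0,-0.9],
    [0,0,0.03,0,0,0,-0.9],
    [0,0,0,0,0,0,-0.9],
    [0,0,0,0,0,0,-0.9],
  ],
)

```text
clock: 41.15
position: [0.4463, -0.235, 0.0276]
ee_rot: [1.0, -0.023, 0.001, -0.001]
ft_force: [0.2, -0.1, -0.7]
grip_width: 0.214
```

```bash
python3 -c "
from h import *
lin((.446,-.2338,.0105))
p,d=shot('top','b6',(310,130,390,230),6)
p,d=shot('side','b6',(240,140,340,220),7)
"
```

```text
t 41.15 p [ 0.4463 -0.235   0.0276] theta -2.6 tilt 0.11 F [ 0.2 -0.1 -0.7] w 0.214 j [ 1.03  0.38 -0.72  1.95  0.31  0.92 -1.47]
R [[0.999, -0.046, 0.002], [-0.046, -0.999, 0.001], [0.001, -0.001, -1.0]]
tool delta [-0.0004 -0.0011  0.0171]
```

View pics/top_b6.png

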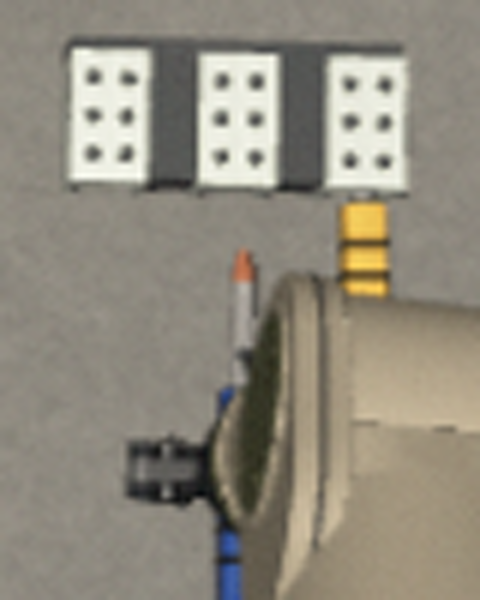

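View pics/side_b6.png

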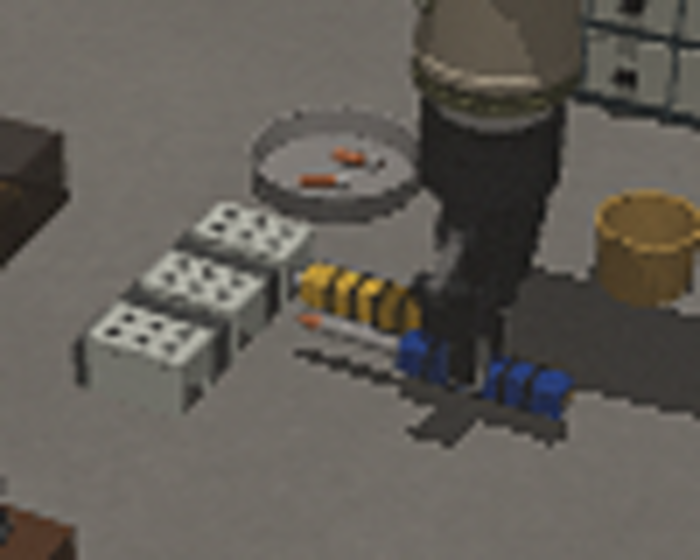

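Request:
move_arm(
  deltas=[
    [0,-0.0025,0.009,0,0,0,-0.9],
    [0,0,0.0075,0,0,0,-0.9],
    [0.015,0,0,0,0,0,-0.9],
    [0.02,0,0,0,0,0,-0.9],
    [0.02,0,0,0,0,0,-0.9],
    [0.015,0,0,0,0,0,-0.9],
    [0.008,0,0,0,0,0,-0.9],
    [0,0,0,0,0,0,-0.9],
  ],
)

```text
clock: 42.25
position: [0.5236, -0.236, 0.0096]
ee_rot: [1.0, -0.023, -0.0, -0.001]
ft_force: [1.0, 0.2, -1.0]
grip_width: 0.213
```

Request:
move_arm(
  deltas=[
    [0.005,0,0,0,0,0,-0.9],
    [0.003,0,0,0,0,0,-0.9],
    [0,0,0,0,0,0,-0.9],
  ],
)

```text
clock: 42.62
position: [0.5315, -0.2366, 0.0098]
ee_rot: [1.0, -0.024, 0.0, -0.001]
ft_force: [-1.2, 0.6, -1.0]
grip_width: 0.212
```

Request:
move_arm(
  deltas=[
    [0.003,0,0,0,0,0,-0.9],
    [0.002,0,0,0,0,0,-0.9],
    [0,0,0,0,0,0,-0.9],
  ],
)

```text
clock: 43.0
position: [0.5365, -0.2367, 0.0098]
ee_rot: [1.0, -0.024, 0.0, -0.001]
ft_force: [-0.9, 1.2, -0.9]
grip_width: 0.213
```

Request:
move_arm(
  deltas=[
    [0.003,0,0,0,0,0,-0.9],
    [0,0,0,0,0,0,-0.9],
  ],
)

```text
clock: 43.25
position: [0.5378, -0.2369, 0.0091]
ee_rot: [1.0, -0.024, -0.002, -0.001]
ft_force: [-6.0, 0.9, 0.7]
grip_width: 0.213
```

Request:
move_arm(
  deltas=[
    [0.003,0,0,0,0,0,-0.9],
    [0,0,0,0,0,0,-0.9],
  ],
)

```text
clock: 43.5
position: [0.5382, -0.2371, 0.0086]
ee_rot: [1.0, -0.024, -0.005, -0.001]
ft_force: [-17.4, 1.4, 8.6]
grip_width: 0.21
```

Request:
move_arm(
  deltas=[
    [0,0,0,0,0,0,-0.2],
    [0,0,0,0,0,0,-0.2],
    [0,0,-0.03,0,0,0,-0.2],
    [0,0,-0.05,0,0,0,-0.2],
    [0,0,-0.06,0,0,0,-0.2],
  ],
)

```text
clock: 44.12
position: [0.5422, -0.237, 0.1509]
ee_rot: [1.0, -0.023, -0.0, -0.001]
ft_force: [1.7, -2.2, 0.1]
grip_width: 0.403
```

```bash
python3 -c "
from h import *
plan((.5,.2,.14),-4.7,8)
p,d=shot('side','b7',(150,140,320,280),4.5)
save('side','b7',(240,140,340,220),7,'pics/b7z.png')
"
```

```text
t 44.12 p [ 0.5422 -0.237   0.1509] theta -2.7 tilt 0.14 F [ 1.7 -2.2  0.1] w 0.403 j [ 0.92  0.41 -0.73  1.62  0.29  1.22 -1.49]
dth -2.0 per row wz 0.25 step mm [-5.3 54.6 -1.4]
[-0.0078, -0.0543, 0.0014, 0, 0, np.float64(0.25)],[-0.0081, -0.0543, 0.0014, 0, 0, np.float64(0.25)],[-0.0083, -0.0543, 0.0014, 0, 0, np.float64(0.25)],[-0.0085, -0.0542, 0.0014, 0, 0, np.float64(0.25)],[-0.0088, -0.0542, 0.0014, 0, 0, np.float64(0.25)],[-0.009, -0.0541, 0.0014, 0, 0, np.float64(0.25)],[-0.0093, -0.0541, 0.0014, 0, 0, np.float64(0.25)],[-0.0095, -0.0541, 0.0014, 0, 0, np.float64(0.25)],
```

View pics/b7z.png

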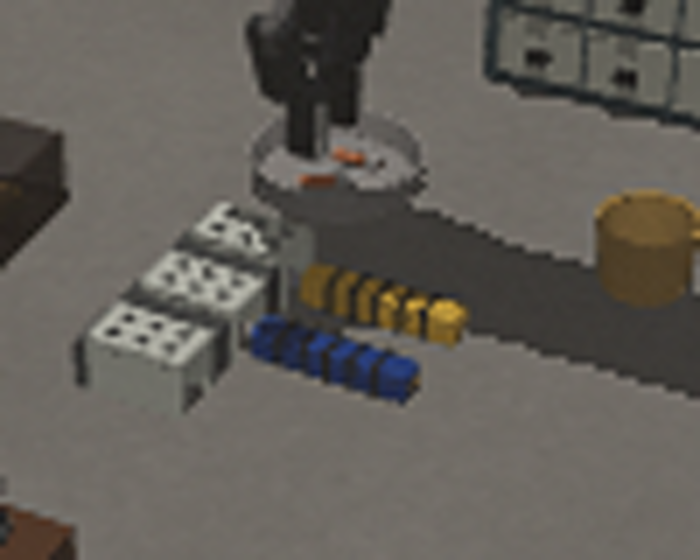

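View pics/side_b7.png

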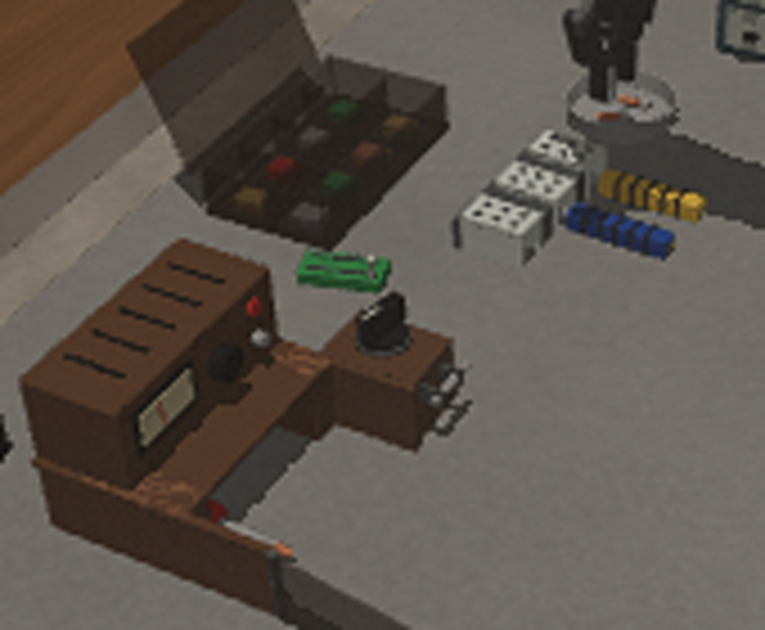

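Blue is home too. Before going for red, I plan a route further out so joint 3 stays clear of its limit.

```bash
python3 -c "
from h import *
plan((.62,.0,.15),85,9,ccw=True)
"
```

```text
t 44.17 p [ 0.5461 -0.2377  0.1599] theta -2.7 tilt 0.56 F [4.  0.1 7.7] w 0.401 j [ 0.92  0.4  -0.74  1.61  0.29  1.23 -1.49]
dth 87.7 per row wz -9.74 step mm [ 8.2 26.4 -1.1]
[0.007, -0.0268, 0.0011, 0, 0, np.float64(-9.74)],[0.0114, -0.0252, 0.0011, 0, 0, np.float64(-9.74)],[0.0155, -0.0229, 0.0011, 0, 0, np.float64(-9.74)],[0.0192, -0.02, 0.0011, 0, 0, np.float64(-9.74)],[0.0223, -0.0164, 0.0011, 0, 0, np.float64(-9.74)],[0.0247, -0.0124, 0.0011, 0, 0, np.float64(-9.74)],[0.0265, -0.0081, 0.0011, 0, 0, np.float64(-9.74)],[0.0274, -0.0035, 0.0011, 0, 0, np.float64(-9.74)],[0.0276, 0.0012, 0.0011, 0, 0, np.float64(-9.74)],
```

Request:
move_arm(
  deltas=[
    [0.007,-0.027,0,0,0,-9.7,-0.3],
    [0.0115,-0.025,0,0,0,-9.7,-0.3],
    [0.0155,-0.023,0,0,0,-9.7,-0.3],
    [0.019,-0.02,0,0,0,-9.7,-0.3],
    [0.022,-0.0165,0,0,0,-9.7,-0.3],
    [0.0245,-0.0125,0,0,0,-9.7,-0.3],
    [0.0265,-0.008,0,0,0,-9.7,-0.3],
    [0.0275,-0.0035,0,0,0,-9.7,-0.3],
    [0.0275,0.001,0,0,0,-9.7,-0.3],
  ],
)

```text
clock: 45.3
position: [0.6171, 0.001, 0.1503]
ee_rot: [0.738, 0.675, 0.001, -0.0]
ft_force: [-0.2, -0.1, 0.2]
grip_width: 0.353
```

```bash
python3 -c "
from h import *
plan((.61,.2,.15),174,9,ccw=True)
"
```

```text
t 45.3 p [0.6171 0.001  0.1503] theta 84.9 tilt 0.13 F [-0.2 -0.1  0.2] w 0.353 j [ 0.68  0.59 -1.04  1.55  0.52  1.31 -0.51]
dth 89.1 per row wz -9.9 step mm [-0.8 22.1 -0. ]
[0.022, -0.0028, 0.0, 0, 0, np.float64(-9.9)],[0.0221, 0.0011, 0.0, 0, 0, np.float64(-9.9)],[0.0216, 0.0048, 0.0, 0, 0, np.float64(-9.9)],[0.0204, 0.0085, 0.0, 0, 0, np.float64(-9.9)],[0.0187, 0.0119, 0.0, 0, 0, np.float64(-9.9)],[0.0164, 0.0149, 0.0, 0, 0, np.float64(-9.9)],[0.0135, 0.0175, 0.0, 0, 0, np.float64(-9.9)],[0.0103, 0.0196, 0.0, 0, 0, np.float64(-9.9)],[0.0068, 0.021, 0.0, 0, 0, np.float64(-9.9)],
```

Request:
move_arm(
  deltas=[
    [0.022,-0.003,0,0,0,-9.9,-0.3],
    [0.022,0.001,0,0,0,-9.9,-0.3],
    [0.0215,0.005,0,0,0,-9.9,-0.3],
    [0.0205,0.0085,0,0,0,-9.9,-0.3],
    [0.0185,0.012,0,0,0,-9.9,-0.3],
  ],
)

```text
clock: 45.92
position: [0.6135, 0.1114, 0.1505]
ee_rot: [0.387, 0.922, 0.001, 0.0]
ft_force: [-0.1, 0.0, -0.9]
grip_width: 0.348
```

```bash
python3 -c "
from h import *
state()
"
```

```text
t 45.92 p [0.6135 0.1114 0.1505] theta 134.4 tilt 0.13 F [-0.1  0.  -0.9] w 0.348 j [ 0.57  0.69 -1.2   1.52  0.65  1.37  0.1 ]
```

Request:
move_arm(
  deltas=[
    [0.0165,0.015,0,0,0,-9.9,-0.3],
    [0.0135,0.0175,0,0,0,-9.9,-0.3],
    [0.0105,0.0195,0,0,0,-9.9,-0.3],
    [0.007,0.021,0,0,0,-9.9,-0.3],
    [0,0,0,0,0,0,-0.3],
  ],
)

```text
clock: 46.55
position: [0.6096, 0.2014, 0.1505]
ee_rot: [0.053, 0.999, 0.002, -0.0]
ft_force: [-0.2, -1.1, -1.4]
grip_width: 0.352
```

```bash
python3 -c "
from h import *
plan((.606,.2213,.06),175.3,1)
"
```

```text
t 46.55 p [0.6096 0.2014 0.1505] theta 173.9 tilt 0.2 F [-0.2 -1.1 -1.4] w 0.352 j [ 0.44  0.8  -1.29  1.47  0.77  1.44  0.6 ]
dth 1.4 per row wz -1.42 step mm [ -3.6  19.9 -90.5]
[0.0057, 0.0194, 0.0905, 0, 0, np.float64(-1.42)],
```

Request:
move_arm(
  deltas=[
    [0.0055,0.0195,0,0,0,-1.4,-0.4],
    [0,0,0,-6,0,0,-0.4],
    [0,0,0,-6,0,0,-0.4],
    [0,0,0,0,0,0,-0.4],
    [0,0,0,0,0,0,-0.4],
  ],
)

```text
clock: 47.18
position: [0.6065, 0.2197, 0.1508]
ee_rot: [0.043, 0.994, 0.104, 0.004]
ft_force: [0.2, 0.8, 0.1]
grip_width: 0.296
```

```bash
python3 -c "
from h import *
lin((.606,.2213,.05))
p,d=shot('side','r1',(180,190,260,270),7.5)
"
```

```text
t 47.17 p [0.6065 0.2197 0.1508] theta 175.1 tilt 12.0 F [0.2 0.8 0.1] w 0.296 j [ 0.58  0.83 -1.39  1.54  0.69  1.29  0.67]
R [[-0.996, 0.084, 0.018], [0.085, 0.975, 0.207], [0.0, 0.208, -0.978]]
tool delta [ 0.0007 -0.0194  0.0989]
```

View pics/side_r1.png

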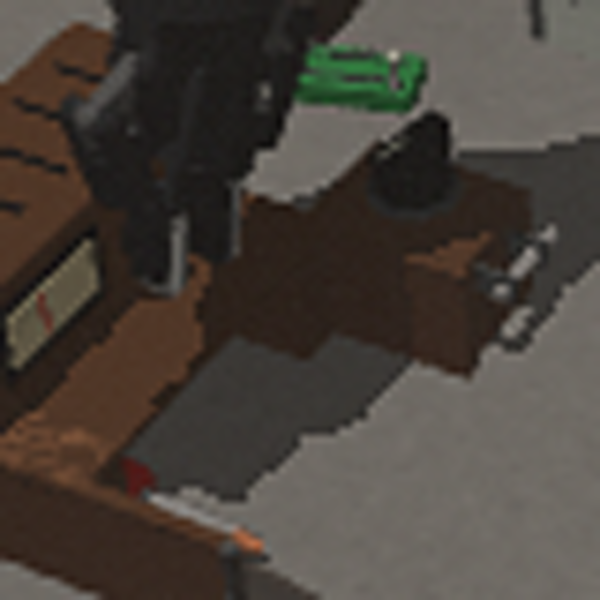

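Request:
move_arm(
  deltas=[
    [0,-0.006,0.034,0,0,0,-0.4],
    [0,-0.0065,0.034,0,0,0,-0.4],
    [0,-0.007,0.03,0,0,0,-0.4],
    [0,0,0,0,0,0,-0.4],
    [0,0,0,0,0,0,-0.4],
  ],
)

```text
clock: 47.85
position: [0.6072, 0.2219, 0.0523]
ee_rot: [0.042, 0.994, 0.105, 0.005]
ft_force: [-0.1, 0.5, 0.5]
grip_width: 0.304
```

```bash
python3 -c "
from h import *
lin((.606,.2213,.022))
p,d=shot('side','r2',(180,190,260,270),7.5)
"
```

```text
t 47.85 p [0.6072 0.2219 0.0523] theta 175.2 tilt 12.12 F [-0.1  0.5  0.5] w 0.304 j [ 0.55  0.92 -1.29  1.62  0.78  1.14  0.64]
R [[-0.996, 0.082, 0.019], [0.084, 0.974, 0.209], [-0.001, 0.21, -0.978]]
tool delta [ 0.0012 -0.007   0.0294]
```

View pics/side_r2.png

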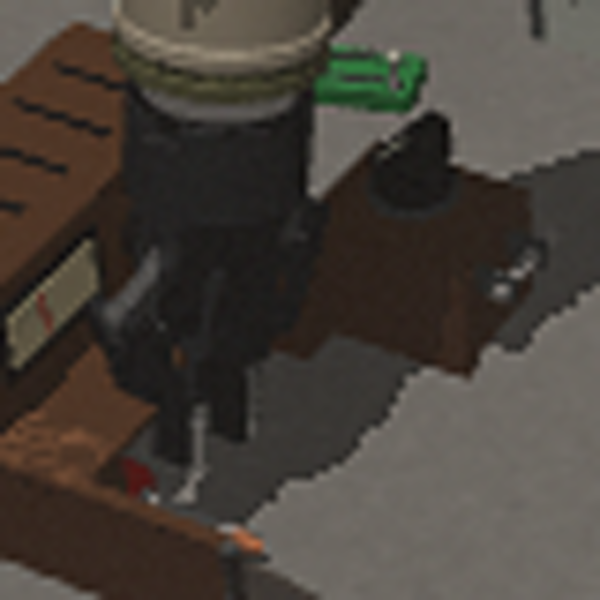

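Request:
move_arm(
  deltas=[
    [0.001,-0.007,0.029,0,0,0,-0.4],
    [0,0,0,0,0,0,-0.4],
    [0,-0.0015,0.007,0,0,0,-0.4],
    [0,0,0,0,0,0,-0.4],
  ],
)

```text
clock: 48.4
position: [0.6061, 0.22, 0.0143]
ee_rot: [0.043, 0.994, 0.105, 0.005]
ft_force: [-0.6, -0.6, 1.0]
grip_width: 0.3
```

```bash
python3 -c "
from h import *
lin((.606,.2213,.005))
"
```

```text
t 48.4 p [0.6061 0.22   0.0143] theta 175.1 tilt 12.11 F [-0.6 -0.6  1. ] w 0.3 j [ 0.54  0.96 -1.25  1.65  0.82  1.09  0.63]
R [[-0.996, 0.084, 0.018], [0.086, 0.974, 0.209], [-0.0, 0.21, -0.978]]
tool delta [ 0.0002 -0.0007  0.0093]
```

Request:
move_arm(
  deltas=[
    [0,-0.0005,0.009,0,0,0,-0.4],
    [0,0,0,0,0,0,-0.4],
  ],
)

```text
clock: 48.65
position: [0.6059, 0.2215, 0.0044]
ee_rot: [0.042, 0.994, 0.105, 0.004]
ft_force: [0.6, 0.0, 0.3]
grip_width: 0.301
```

Request:
move_arm(
  deltas=[
    [0,0,0,0,0,0,-1],
    [0,0,0,0,0,0,-1],
    [0,0,0,0,0,0,-1],
    [0,0,0,0,0,0,-1],
  ],
  force=50,
)

```text
clock: 49.15
position: [0.606, 0.2215, 0.0049]
ee_rot: [0.042, 0.994, 0.105, 0.005]
ft_force: [-0.3, 0.9, 1.7]
grip_width: 0.092
```

```bash
python3 -c "
from h import *
lin((.406,.23,.006))
"
```

```text
t 49.15 p [0.606  0.2215 0.0049] theta 175.1 tilt 12.11 F [-0.3  0.9  1.7] w 0.092 j [ 0.53  0.97 -1.24  1.65  0.83  1.08  0.62]
R [[-0.996, 0.083, 0.018], [0.085, 0.974, 0.209], [-0.0, 0.21, -0.978]]
tool delta [ 0.2    -0.0082 -0.0029]
```

Request:
move_arm(
  deltas=[
    [0.012,-0.001,-0.001,0,0,0,-1],
    [0.024,-0.003,-0.0005,0,0,0,-1],
    [0.025,-0.004,-0.001,0,0,0,-1],
    [0.025,-0.004,-0.001,0,0,0,-1],
    [0.025,-0.004,-0.001,0,0,0,-1],
  ],
)

```text
clock: 49.78
position: [0.4923, 0.214, 0.0056]
ee_rot: [0.043, 0.994, 0.105, 0.004]
ft_force: [0.8, 0.2, 0.5]
grip_width: 0.092
```

```bash
python3 -c "
from h import *
lin((.406,.21,.006))
"
```

```text
t 49.77 p [0.4923 0.214  0.0056] theta 175.1 tilt 12.06 F [0.8 0.2 0.5] w 0.092 j [ 0.68  0.84 -1.33  1.94  0.8   0.97  0.51]
R [[-0.996, 0.084, 0.018], [0.085, 0.974, 0.208], [0.0, 0.209, -0.978]]
tool delta [ 0.0856 -0.011  -0.0027]
```

Request:
move_arm(
  deltas=[
    [0.025,-0.004,-0.001,0,0,0,-1],
    [0.02,-0.003,-0.001,0,0,0,-1],
    [0,0,0,0,0,0,-1],
  ],
)

```text
clock: 50.15
position: [0.4467, 0.2103, 0.0059]
ee_rot: [0.042, 0.994, 0.104, 0.004]
ft_force: [0.7, 1.3, -0.2]
grip_width: 0.089
```

```bash
python3 -c "
from h import *
state()
p,d=shot('side','r3',(150,170,290,290),5)
"
```

```text
t 50.15 p [0.4467 0.2103 0.0059] theta 175.2 tilt 11.99 F [ 0.7  1.3 -0.2] w 0.089 j [ 0.74  0.79 -1.38  2.05  0.78  0.92  0.48]
```

View pics/side_r3.png

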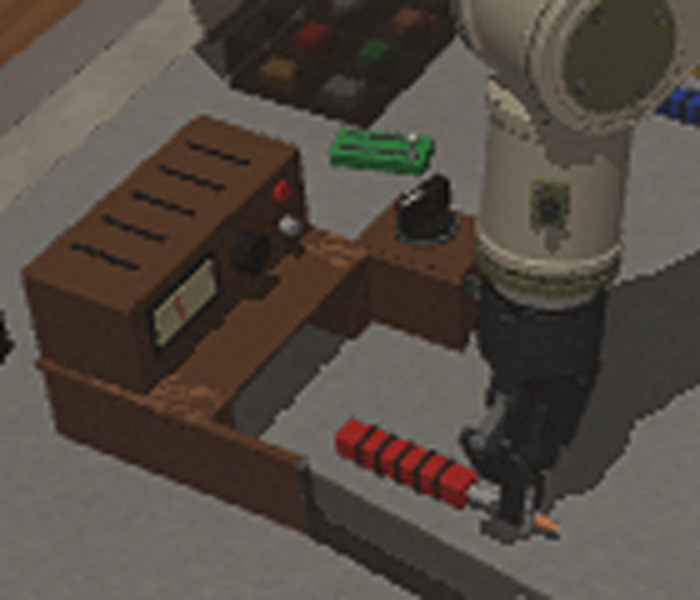

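Request:
move_arm(
  deltas=[
    [0,0,0,0,0,0,-0.4],
    [0,0,0,0,0,0,-0.3],
    [0,0,-0.012,6,0,0,-0.15],
    [0,0,-0.008,6,0,0,-0.15],
    [-0.03,0,-0.02,0,0,0,-0.15],
    [-0.03,0,0,0,0,0,-0.15],
    [-0.022,0,0,0,0,0,-0.15],
    [0,0,0,0,0,0,-0.15],
    [0,0,0,0,0,0,-0.15],
  ],
)

```text
clock: 51.32
position: [0.529, 0.2009, 0.0458]
ee_rot: [0.042, 0.999, 0.001, -0.0]
ft_force: [-0.1, 0.3, -0.4]
grip_width: 0.429
```

```bash
python3 -c "
from h import *
lin((.53,.2035,.025))
p,d=shot('side','r4',(180,190,300,290),5.8)
"
```

```text
t 51.33 p [0.529  0.2009 0.0458] theta 175.1 tilt 0.12 F [-0.1  0.3 -0.4] w 0.429 j [ 0.5   0.78 -1.26  1.77  0.8   1.21  0.49]
R [[-0.996, 0.085, -0.001], [0.085, 0.996, 0.002], [0.001, 0.002, -1.0]]
tool delta [-0.0008  0.0026  0.0208]
```

View pics/side_r4.png

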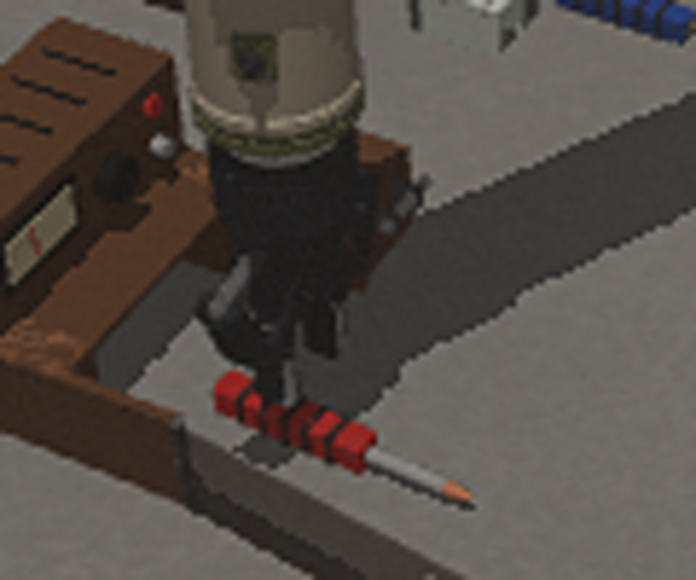

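Request:
move_arm(
  deltas=[
    [0,0.002,0.013,0,0,0,-0.15],
    [0,0,0.008,0,0,0,-0.15],
    [0,0,0,0,0,0,-0.15],
  ],
)

```text
clock: 51.75
position: [0.5294, 0.2023, 0.024]
ee_rot: [0.043, 0.999, 0.001, -0.001]
ft_force: [-0.3, -0.2, 0.4]
grip_width: 0.425
```

```bash
python3 -c "
from h import *
lin((.53,.2035,.007))
S=lambda x,y,z: print(atz('side',180+x/5.8,190+y/5.8,z)-[.004,.004,0])
S(475,506,.01);S(376,459,.01);S(217,388,.02);S(250,372,.02);S(378,430,.02);S(345,450,.02)
"
```

```text
t 51.75 p [0.5294 0.2023 0.024 ] theta 175.1 tilt 0.1 F [-0.3 -0.2  0.4] w 0.425 j [ 0.48  0.81 -1.23  1.78  0.82  1.18  0.48]
R [[-0.996, 0.085, -0.001], [0.085, 0.996, 0.001], [0.001, 0.001, -1.0]]
tool delta [-0.0005  0.0012  0.017 ]
[0.4133 0.2126 0.01  ]
[0.4776 0.2056 0.01  ]
[0.5788 0.205  0.02  ]
[0.5688 0.1861 0.02  ]
[0.4821 0.1943 0.02  ]
[0.491  0.2152 0.02  ]
```

Request:
move_arm(
  deltas=[
    [0,-0.001,0.008,0,0,0,-0.15],
    [0,0,0.008,0,0,0,-0.15],
    [0,0,0,0,0,0,-0.15],
    [0,0,0,0,0,0,-0.9],
    [0,0,0,0,0,0,-0.9],
    [0,0,0,0,0,0,-0.9],
    [0,0,0,0,0,0,-0.9],
  ],
  force=70,
)

```text
clock: 52.62
position: [0.5302, 0.2018, 0.0094]
ee_rot: [0.043, 0.999, 0.001, 0.0]
ft_force: [-0.7, 0.5, 5.6]
grip_width: 0.211
```

Request:
move_arm(
  deltas=[
    [0,0,-0.03,0,0,0,-0.9],
    [0,0,-0.04,0,0,0,-0.9],
    [0,0,-0.02,0,0,0,-0.9],
  ],
)

```text
clock: 53.0
position: [0.5304, 0.2017, 0.1005]
ee_rot: [0.043, 0.999, 0.001, 0.001]
ft_force: [-0.4, -0.4, -1.2]
grip_width: 0.207
```

```bash
python3 -c "
from h import *
state()
"
```

```text
t 53.0 p [0.5304 0.2017 0.1005] theta 175.1 tilt 0.15 F [-0.4 -0.4 -1.2] w 0.207 j [ 0.53  0.73 -1.32  1.72  0.73  1.29  0.53]
```

Request:
move_arm(
  deltas=[
    [0,0,-0.005,0,0,9.5,-0.9],
    [0,0,-0.005,0,0,9.5,-0.9],
    [0,0,-0.01,0,0,9.5,-0.9],
    [0,0,-0.01,0,0,9.5,-0.9],
    [0,0,-0.01,0,0,9.5,-0.9],
    [0,0,-0.01,0,0,9.5,-0.9],
  ],
)

```text
clock: 53.75
position: [0.5298, 0.2009, 0.1486]
ee_rot: [0.517, 0.856, 0.0, -0.001]
ft_force: [-0.2, -0.3, 0.1]
grip_width: 0.21
```

```bash
python3 -c "
from h import *
plan((.445,-.175,.145),-1.5,13,ccw=False)
"
```

```text
t 53.75 p [0.5298 0.2009 0.1486] theta 117.8 tilt 0.07 F [-0.2 -0.3  0.1] w 0.21 j [ 0.48  0.54 -1.19  1.68  0.52  1.28 -0.33]
dth -119.3 per row wz 9.17 step mm [ -6.5 -28.9  -0.3]
[-0.0225, -0.0192, 0.0003, 0, 0, np.float64(9.17)],[-0.0253, -0.0154, 0.0003, 0, 0, np.float64(9.17)],[-0.0275, -0.0112, 0.0003, 0, 0, np.float64(9.17)],[-0.0289, -0.0066, 0.0003, 0, 0, np.float64(9.17)],[-0.0296, -0.002, 0.0003, 0, 0, np.float64(9.17)],[-0.0295, 0.0028, 0.0003, 0, 0, np.float64(9.17)],[-0.0287, 0.0075, 0.0003, 0, 0, np.float64(9.17)],[-0.0271, 0.0119, 0.0003, 0, 0, np.float64(9.17)],[-0.0249, 0.0161, 0.0003, 0, 0, np.float64(9.17)],[-0.022, 0.0199, 0.0003, 0, 0, np.float64(9.17)],[-0.0185, 0.0231, 0.0003, 0, 0, np.float64(9.17)],[-0.0146, 0.0258, 0.0003, 0, 0, np.float64(9.17)],[-0.0103, 0.0278, 0.0003, 0, 0, np.float64(9.17)],
```

Request:
move_arm(
  deltas=[
    [-0.0225,-0.019,0,0,0,9.2,-0.9],
    [-0.0255,-0.0155,0,0,0,9.2,-0.9],
    [-0.0275,-0.011,0,0,0,9.2,-0.9],
    [-0.029,-0.0065,0,0,0,9.2,-0.9],
    [-0.0295,-0.002,0,0,0,9.2,-0.9],
    [-0.0295,0.003,0,0,0,9.2,-0.9],
    [-0.0285,0.0075,0,0,0,9.2,-0.9],
  ],
)

```text
clock: 54.62
position: [0.4854, -0.0025, 0.1482]
ee_rot: [0.893, 0.449, 0.0, -0.001]
ft_force: [-0.8, 0.3, -1.6]
grip_width: 0.206
```

Request:
move_arm(
  deltas=[
    [-0.027,0.012,0,0,0,9.2,-0.9],
    [-0.025,0.016,0,0,0,9.2,-0.9],
    [-0.022,0.02,0,0,0,9.2,-0.9],
    [-0.0185,0.023,0,0,0,9.2,-0.9],
    [-0.0145,0.026,0,0,0,9.2,-0.9],
    [-0.01,0.028,0,0,0,9,-0.9],
    [0,0,0,0,0,0,-0.9],
    [0,0,0,0,0,0,-0.9],
  ],
)

```text
clock: 55.62
position: [0.4476, -0.1744, 0.148]
ee_rot: [1.0, -0.01, -0.0, -0.001]
ft_force: [0.2, 0.8, 0.0]
grip_width: 0.212
```

```bash
python3 -c "
from h import *
state()
p,d=shot('top','r5',(290,120,410,240),5)
p,d=shot('side','r5',(210,120,340,230),5)
"
```

```text
t 55.62 p [ 0.4476 -0.1744  0.148 ] theta -1.2 tilt 0.12 F [0.2 0.8 0. ] w 0.212 j [ 1.06  0.16 -0.83  1.9   0.13  1.14 -1.41]
```

View pics/top_r5.png

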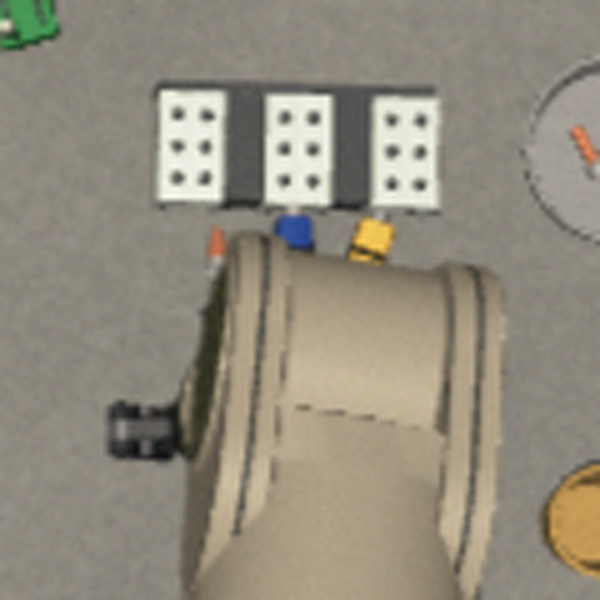

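View pics/side_r5.png

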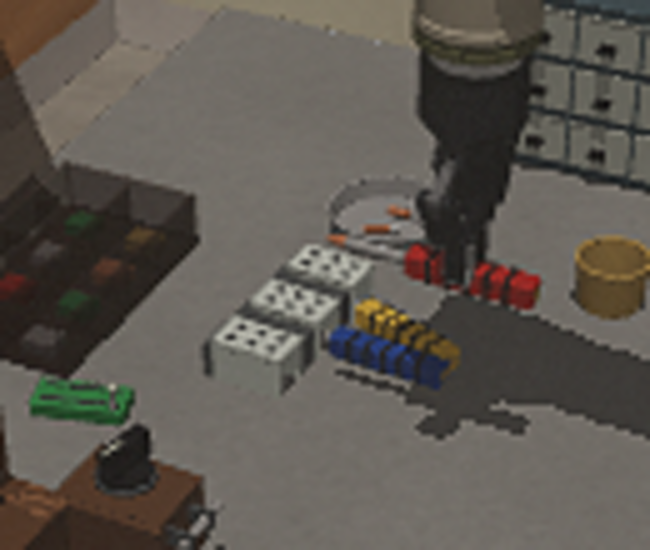

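Yellow has been knocked askew in bay_2, with its handle rotated towards blue (side crop 410,335). I insert red first and mend yellow afterwards.

```bash
python3 -c "
from h import *
T=lambda x,y,z: atz('top',290+x/5,120+y/5,z)
a=T(218,228,.149);b=T(215.5,265,.15);print(a,b,np.degrees(np.arctan2((a-b)[1],(a-b)[0])))
"
```

```text
[ 0.5551 -0.1799  0.149 ] [ 0.536  -0.1778  0.15  ] -6.1182336151881485
```

Request:
move_arm(
  deltas=[
    [0,0,0.04,0,0,0,-0.9],
    [0,0,0.045,0,0,0,-0.9],
    [0,0,0.035,0,0,0,-0.9],
    [0,0,0,0,0,0,-0.9],
    [0,0,0,0,0,0,-0.9],
  ],
)

```text
clock: 56.35
position: [0.4487, -0.1746, 0.0297]
ee_rot: [1.0, -0.011, 0.001, -0.001]
ft_force: [0.2, -0.9, -0.8]
grip_width: 0.213
```

```bash
python3 -c "
from h import *
state()
p,d=shot('top','r6',(310,130,390,230),6)
p,d=shot('side','r6',(240,140,340,220),7)
"
```

```text
t 56.35 p [ 0.4487 -0.1746  0.0297] theta -1.2 tilt 0.11 F [ 0.2 -0.9 -0.8] w 0.213 j [ 0.98  0.35 -0.78  2.01  0.31  0.91 -1.56]
```

View pics/top_r6.png

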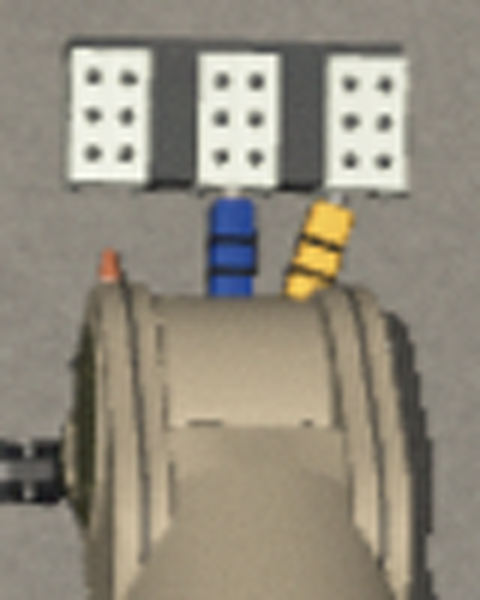

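View pics/side_r6.png

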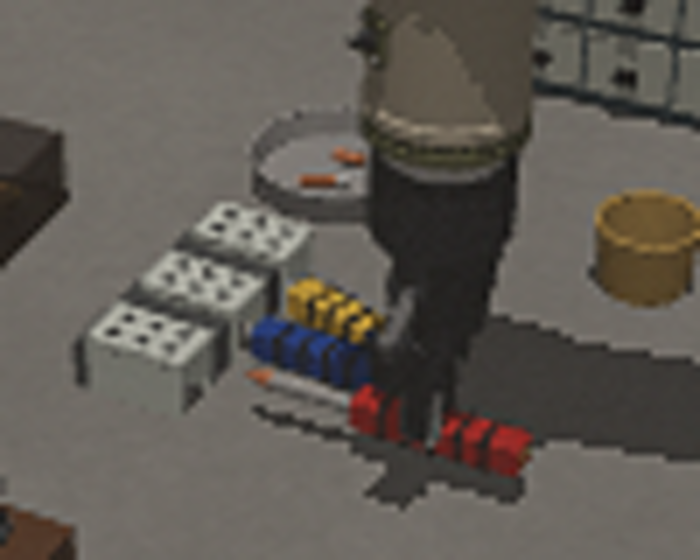

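Request:
move_arm(
  deltas=[
    [0,0,0.01,0,0,0,-0.9],
    [0,0,0.008,0,0,0,-0.9],
    [0.015,0.0002,0,0,0,0,-0.9],
    [0.02,0.0004,0,0,0,0,-0.9],
    [0.02,0.0004,0,0,0,0,-0.9],
    [0.015,0.0003,0,0,0,0,-0.9],
    [0.008,0.0002,0,0,0,0,-0.9],
    [0,0,0,0,0,0,-0.9],
  ],
)

```text
clock: 57.45
position: [0.5258, -0.1779, 0.0101]
ee_rot: [1.0, -0.011, -0.0, -0.001]
ft_force: [-0.7, -0.1, -0.7]
grip_width: 0.209
```

Request:
move_arm(
  deltas=[
    [0.005,0,0,0,0,0,-0.9],
    [0.004,0,0,0,0,0,-0.9],
    [0,0,0,0,0,0,-0.9],
  ],
)

```text
clock: 57.82
position: [0.5348, -0.1783, 0.0104]
ee_rot: [1.0, -0.011, 0.0, -0.001]
ft_force: [-0.3, 0.2, -0.7]
grip_width: 0.21
```

Request:
move_arm(
  deltas=[
    [0.004,0,0,0,0,0,-0.9],
    [0,0,0,0,0,0,-0.9],
  ],
)

```text
clock: 58.08
position: [0.5389, -0.1784, 0.0104]
ee_rot: [1.0, -0.011, 0.0, -0.001]
ft_force: [0.2, 0.2, -0.4]
grip_width: 0.21
```

Request:
move_arm(
  deltas=[
    [0.003,0,0,0,0,0,-0.9],
    [0,0,0,0,0,0,-0.9],
  ],
)

```text
clock: 58.32
position: [0.5414, -0.1785, 0.0101]
ee_rot: [1.0, -0.011, -0.0, -0.001]
ft_force: [-0.8, 0.2, 0.2]
grip_width: 0.208
```

Request:
move_arm(
  deltas=[
    [0.003,0,0,0,0,0,-0.9],
    [0,0,0,0,0,0,-0.9],
  ],
)

```text
clock: 58.58
position: [0.5419, -0.1786, 0.0095]
ee_rot: [1.0, -0.012, -0.003, -0.001]
ft_force: [-12.2, -1.0, 6.5]
grip_width: 0.212
```

Request:
move_arm(
  deltas=[
    [0.001,0,0,0,0,0,-0.9],
    [0,0,0,0,0,0,-0.25],
    [0,0,0,0,0,0,-0.25],
    [0,0,-0.03,0,0,0,-0.25],
    [0,0,-0.04,0,0,0,-0.25],
    [-0.02,-0.04,-0.04,0,0,0,-0.25],
    [-0.02,-0.05,0,0,0,0,-0.25],
    [-0.02,-0.06,0,0,0,0,-0.25],
  ],
)

```text
clock: 59.58
position: [0.4895, -0.0272, 0.1214]
ee_rot: [1.0, -0.012, 0.001, -0.001]
ft_force: [1.0, 1.0, 0.5]
grip_width: 0.375
```

```bash
python3 -c "
from h import *
state()
p,d=shot('top','r7',(310,130,390,230),6)
p,d=shot('side','r7',(240,140,340,220),7)
"
```

```text
t 59.58 p [ 0.4895 -0.0272  0.1214] theta -1.4 tilt 0.16 F [1.  1.  0.5] w 0.375 j [ 0.78  0.24 -0.89  1.91  0.21  1.09 -1.79]
```

View pics/top_r7.png

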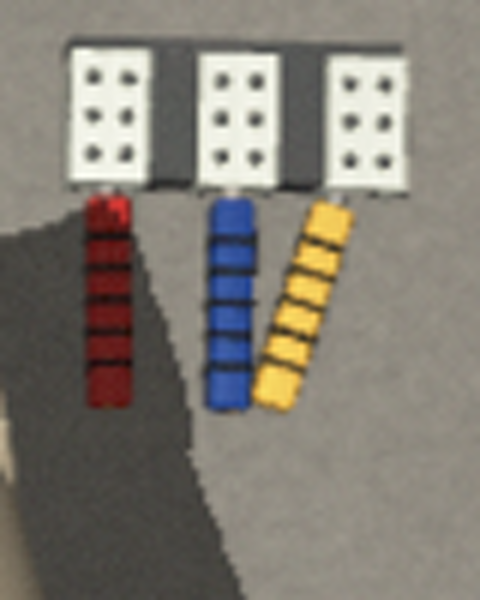

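View pics/side_r7.png

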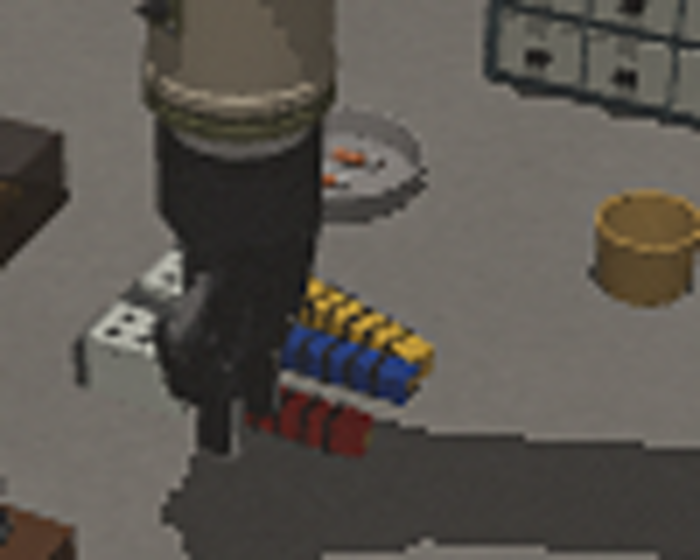

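```bash
python3 -c "
from h import *
T=lambda x,y,z=.02: atz('top',310+x/6,130+y/6,z)
for n,p in dict(yFL=(308,202),yFR=(354,210),yRL=(252,400),yRR=(297,410),bFR=(254,200),bRR=(250,408),bFL=(210,200),bRL=(205,406),rFL=(87,198),rFR=(131,196),rRL=(87,405),rRR=(131,405)).items(): print(n,T(*p))
"
```

```text
yFL [ 0.5776 -0.2762  0.02  ]
yFR [ 0.5733 -0.2978  0.02  ]
yRL [ 0.4846 -0.2463  0.02  ]
yRR [ 0.4794 -0.2673  0.02  ]
bFR [ 0.5791 -0.2507  0.02  ]
bRR [ 0.4809 -0.2452  0.02  ]
bFL [ 0.5796 -0.2299  0.02  ]
bRL [ 0.4823 -0.2241  0.02  ]
rFL [ 0.5819 -0.1719  0.02  ]
rFR [ 0.5823 -0.1927  0.02  ]
rRL [ 0.4841 -0.1688  0.02  ]
rRR [ 0.4836 -0.1894  0.02  ]
```

```bash
python3 -c "
from h import *
plan((.56,-.2825,.12),-17.9,7)
"
```

```text
t 59.67 p [ 0.4883 -0.0215  0.1214] theta -0.8 tilt 0.15 F [ 0.4 -0.6  0.3] w 0.372 j [ 0.78  0.24 -0.9   1.91  0.21  1.09 -1.79]
dth -17.1 per row wz 2.44 step mm [ 10.2 -37.3  -0.2]
[0.0108, 0.0371, 0.0002, 0, 0, np.float64(2.44)],[0.0123, 0.0366, 0.0002, 0, 0, np.float64(2.44)],[0.0139, 0.0361, 0.0002, 0, 0, np.float64(2.44)],[0.0154, 0.0355, 0.0002, 0, 0, np.float64(2.44)],[0.0169, 0.0348, 0.0002, 0, 0, np.float64(2.44)],[0.0184, 0.034, 0.0002, 0, 0, np.float64(2.44)],[0.0198, 0.0332, 0.0002, 0, 0, np.float64(2.44)],
```

Request:
move_arm(
  deltas=[
    [0.011,0.037,0,0,0,2.4,-0.4],
    [0.0125,0.0365,0,0,0,2.4,-0.4],
    [0.014,0.036,0,0,0,2.4,-0.4],
    [0.0155,0.0355,0,0,0,2.4,-0.4],
    [0.017,0.035,0,0,0,2.4,-0.4],
    [0.0185,0.034,0,0,0,2.4,-0.4],
    [0.02,0.033,0,0,0,2.4,-0.4],
    [0,0,0.03,0,0,0,-0.4],
    [0,0,0,0,0,0,-0.4],
    [0,0,0,0,0,0,-0.4],
  ],
)

```text
clock: 60.92
position: [0.5605, -0.2898, 0.0909]
ee_rot: [0.988, -0.157, 0.0, -0.001]
ft_force: [0.5, -0.5, 0.8]
grip_width: 0.298
```

```bash
python3 -c "
from h import *
plan((.56,-.2825,.035),-17.9,1)
"
```

```text
t 60.92 p [ 0.5605 -0.2898  0.0909] theta -18.1 tilt 0.09 F [ 0.5 -0.5  0.8] w 0.298 j [ 0.9   0.54 -0.65  1.57  0.35  1.15 -1.72]
dth 0.2 per row wz -0.21 step mm [ -0.5   7.3 -55.9]
[-0.0028, -0.0067, 0.0559, 0, 0, np.float64(-0.21)],
```

Request:
move_arm(
  deltas=[
    [-0.0025,-0.0065,0,0,0,0,-0.4],
    [0,0,0.03,0,0,0,-0.4],
    [0,0,0.026,0,0,0,-0.4],
    [0,0,0,0,0,0,-0.4],
    [0,0,0,0,0,0,-0.4],
  ],
)

```text
clock: 61.55
position: [0.5608, -0.2822, 0.0358]
ee_rot: [0.988, -0.157, 0.001, -0.001]
ft_force: [0.2, 0.3, 0.2]
grip_width: 0.299
```

```bash
python3 -c "
from h import *
lin((.56,-.2825,.009))
p,d=shot('side','w1',(240,140,340,220),7)
p,d=shot('top','w1',(310,130,390,230),6)
"
```

```text
t 61.55 p [ 0.5608 -0.2822  0.0358] theta -18.1 tilt 0.12 F [0.2 0.3 0.2] w 0.299 j [ 0.87  0.6  -0.63  1.62  0.39  1.05 -1.76]
R [[0.951, -0.31, 0.002], [-0.31, -0.951, 0.001], [0.001, -0.001, -1.0]]
tool delta [-0.0008  0.0006  0.0268]
```

View pics/side_w1.png

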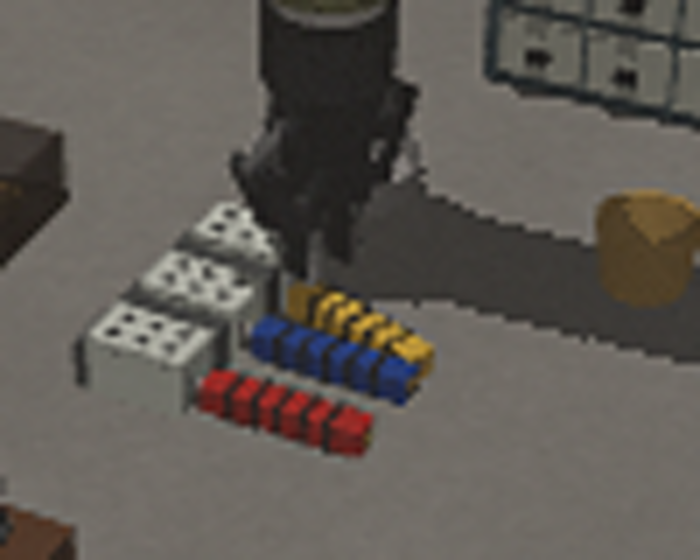

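View pics/top_w1.png

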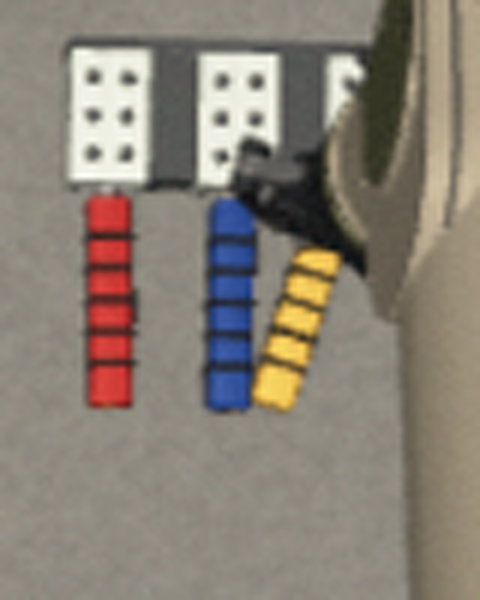

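Request:
move_arm(
  deltas=[
    [-0.004,0.0008,0.01,0,0,0,-0.42],
    [0,0,0.007,0,0,0,-0.42],
    [0,0,0,0,0,0,-0.42],
  ],
)

```text
clock: 62.02
position: [0.5564, -0.281, 0.019]
ee_rot: [0.988, -0.157, 0.0, -0.001]
ft_force: [-9.5, 5.5, 22.6]
grip_width: 0.295
```

Request:
move_arm(
  deltas=[
    [0,0,0.005,0,0,0,-0.42],
    [0,0,0,0,0,0,-0.42],
  ],
)

```text
clock: 62.28
position: [0.5583, -0.2792, 0.0174]
ee_rot: [0.988, -0.156, 0.001, -0.001]
ft_force: [-13.2, 14.9, 47.1]
grip_width: 0.295
```

```bash
python3 -c "
from h import *
state()
p,d=shot('side','w2',(240,140,340,220),7)
"
```

```text
t 62.27 p [ 0.5583 -0.2792  0.0174] theta -18.0 tilt 0.22 F [-13.2  14.9  47.1] w 0.295 j [ 0.87  0.61 -0.62  1.64  0.4   1.02 -1.77]
```

View pics/side_w2.png

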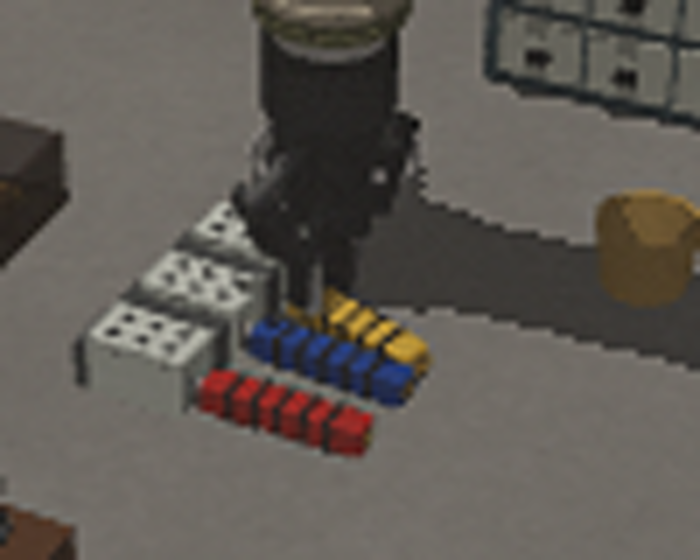

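Request:
move_arm(
  deltas=[
    [0,0,-0.03,0,0,0,-0.4],
    [0,0,-0.04,0,0,0,-0.4],
    [-0.04,0.04,0,0,0,0,-0.4],
    [-0.04,0.05,0,0,0,0,-0.4],
    [-0.04,0.05,0,0,0,0,-0.4],
  ],
)

```text
clock: 62.95
position: [0.3989, -0.3768, 0.0817]
ee_rot: [0.988, -0.157, -0.0, -0.001]
ft_force: [-0.5, -1.6, -0.8]
grip_width: 0.303
```

```bash
python3 -c "
from h import *
state()
p,d=shot('top','w3',(330,150,390,210),10)
"
```

```text
t 62.95 p [ 0.3989 -0.3768  0.0817] theta -18.1 tilt 0.08 F [-0.5 -1.6 -0.8] w 0.303 j [ 1.23  0.38 -0.65  1.8   0.26  1.05 -1.41]
```

View pics/top_w3.png

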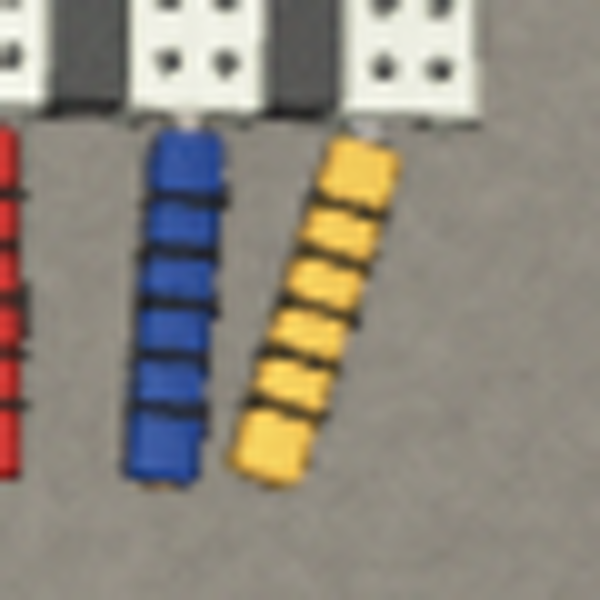

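```bash
python3 -c "
from h import *
T=lambda x,y,z=.02: atz('top',330+x/10,150+y/10,z)+np.array([0,.0017,0])
P={}
for n,p in dict(yFL=(328,138),yFR=(401,155),yRL=(231,468),yRR=(302,487),bFR=(224,132),bRR=(200,483),bFL=(152,132),bRL=(125,480),m2L=(343,118),m2R=(478,122)).items():
  P[n]=T(*p,z=.038 if n[0]=='m' else .02); print(n,P[n])
for k in 'yb':
  f=(P[k+'FL']+P[k+'FR'])/2;r=(P[k+'RL']+P[k+'RR'])/2;print(k,f,r,np.degrees(np.arctan2(*(f-r)[[1,0]])),np.hypot(*(f-r)[:2]))
"
```

```text
yFL [ 0.5771 -0.2786  0.02  ]
yFR [ 0.5718 -0.2991  0.02  ]
yRL [ 0.4842 -0.2477  0.02  ]
yRR [ 0.4783 -0.2675  0.02  ]
bFR [ 0.5795 -0.2492  0.02  ]
bRR [ 0.4801 -0.2388  0.02  ]
bFL [ 0.58   -0.2288  0.02  ]
bRL [ 0.4815 -0.2177  0.02  ]
m2L [ 0.58   -0.2795  0.038 ]
m2R [ 0.578  -0.3172  0.038 ]
y [ 0.5745 -0.2889  0.02  ] [ 0.4812 -0.2576  0.02  ] -18.53702572872649 0.09832415354006187
b [ 0.5797 -0.239   0.02  ] [ 0.4808 -0.2283  0.02  ] -6.198333659626484 0.09951261648089628
```

```bash
python3 -c "
from h import *
plan((.551,-.2838,.08),-14,5)
"
```

```text
t 63.0 p [ 0.3906 -0.3833  0.0809] theta -18.7 tilt 0.32 F [-4.9 -7.2 -1.2] w 0.307 j [ 1.24  0.38 -0.64  1.81  0.26  1.05 -1.4 ]
dth 4.7 per row wz -0.93 step mm [32.1 19.9 -0.2]
[0.024, -0.0291, 0.0002, 0, 0, np.float64(-0.93)],[0.0245, -0.0287, 0.0002, 0, 0, np.float64(-0.93)],[0.025, -0.0283, 0.0002, 0, 0, np.float64(-0.93)],[0.0254, -0.0279, 0.0002, 0, 0, np.float64(-0.93)],[0.0259, -0.0275, 0.0002, 0, 0, np.float64(-0.93)],
```

Request:
move_arm(
  deltas=[
    [0.024,-0.029,0,0,0,-0.8,-0.2],
    [0.0245,-0.0285,0,0,0,-0.8,-0.2],
    [0.025,-0.0285,0,0,0,-0.8,-0.2],
    [0.0255,-0.028,0,0,0,-0.8,-0.2],
    [0.026,-0.0275,0,0,0,-0.9,-0.2],
    [0,0,0,0,0,0,-0.2],
    [0,0,0,0,0,0,-0.2],
  ],
)

```text
clock: 63.88
position: [0.5603, -0.2761, 0.0816]
ee_rot: [0.993, -0.122, -0.001, -0.001]
ft_force: [-0.3, 0.5, 0.0]
grip_width: 0.402
```

```bash
python3 -c "
from h import *
plan((.551,-.2838,.035),-14,1)
"
```

```text
t 63.88 p [ 0.5603 -0.2761  0.0816] theta -14.0 tilt 0.11 F [-0.3  0.5  0. ] w 0.402 j [ 0.9   0.55 -0.68  1.6   0.37  1.13 -1.68]
dth 0.0 per row wz -0.02 step mm [ -9.3  -7.7 -46.6]
[-0.0072, 0.0097, 0.0466, 0, 0, np.float64(-0.02)],
```

Request:
move_arm(
  deltas=[
    [-0.007,0.0097,0,0,0,0,-0.2],
    [0,0,0.03,0,0,0,-0.2],
    [0,0,0.018,0,0,0,-0.2],
    [0,0,0,0,0,0,-0.2],
    [0,0,0,0,0,0,-0.2],
  ],
)

```text
clock: 64.5
position: [0.5521, -0.2837, 0.035]
ee_rot: [0.993, -0.122, 0.0, -0.001]
ft_force: [0.0, -0.0, -0.2]
grip_width: 0.4
```

```bash
python3 -c "
from h import *
lin((.551,-.2838,.022))
p,d=shot('side','w4',(250,150,320,210),10)
"
```

```text
t 64.5 p [ 0.5521 -0.2837  0.035 ] theta -14.0 tilt 0.09 F [ 0.  -0.  -0.2] w 0.4 j [ 0.9   0.59 -0.65  1.64  0.4   1.05 -1.69]
R [[0.97, -0.242, 0.001], [-0.242, -0.97, 0.001], [0.001, -0.002, -1.0]]
tool delta [-0.0011  0.0004  0.013 ]
```

View pics/side_w4.png

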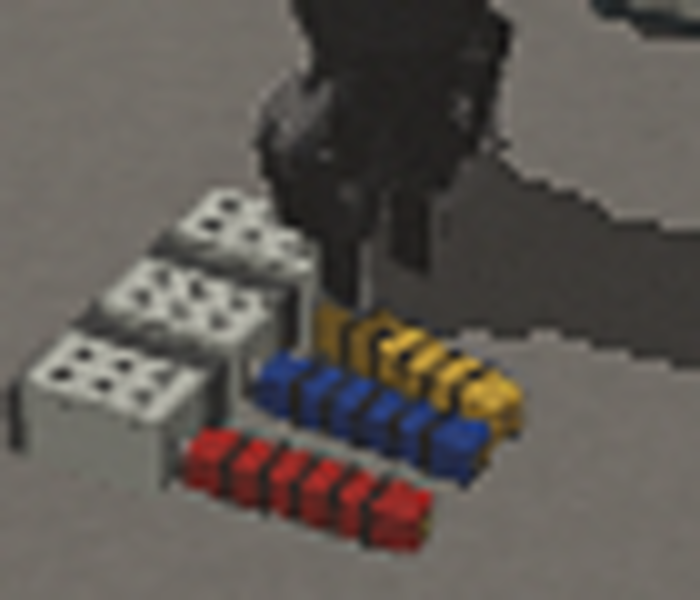

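Request:
move_arm(
  deltas=[
    [-0.001,0,0.01,0,0,0,-0.2],
    [0,0,0.004,0,0,0,-0.2],
    [0,0,0,0,0,0,-0.2],
  ],
)

```text
clock: 64.92
position: [0.5506, -0.283, 0.0197]
ee_rot: [0.993, -0.122, -0.0, -0.001]
ft_force: [-0.2, 0.3, 0.5]
grip_width: 0.396
```

Request:
move_arm(
  deltas=[
    [0,0,0.005,0,0,0,-0.2],
    [0,0,0,0,0,0,-0.2],
  ],
)

```text
clock: 65.18
position: [0.5507, -0.2831, 0.0148]
ee_rot: [0.993, -0.122, -0.0, -0.001]
ft_force: [-0.1, -0.5, 0.6]
grip_width: 0.398
```

Request:
move_arm(
  deltas=[
    [0,0,0.006,0,0,0,-0.2],
    [0,0,0,0,0,0,-0.2],
  ],
)

```text
clock: 65.42
position: [0.5505, -0.283, 0.0086]
ee_rot: [0.993, -0.122, -0.0, -0.001]
ft_force: [0.1, -0.4, 0.9]
grip_width: 0.397
```

Request:
move_arm(
  deltas=[
    [0,0,0,0,0,0,-0.9],
    [0,0,0,0,0,0,-0.9],
    [0,0,0,0,0,0,-0.9],
    [0,0,0,0,0,0,-0.9],
  ],
  force=50,
)

```text
clock: 65.92
position: [0.551, -0.2832, 0.0093]
ee_rot: [0.993, -0.122, 0.0, -0.001]
ft_force: [-0.7, 0.0, 1.0]
grip_width: 0.222
```

```bash
python3 -c "
from h import *
state()
p,d=shot('top','w5',(330,150,390,210),10)
"
```

```text
t 65.92 p [ 0.551  -0.2832  0.0093] theta -14.0 tilt 0.09 F [-0.7  0.   1. ] w 0.222 j [ 0.89  0.62 -0.64  1.66  0.42  1.01 -1.7 ]
```

View pics/top_w5.png

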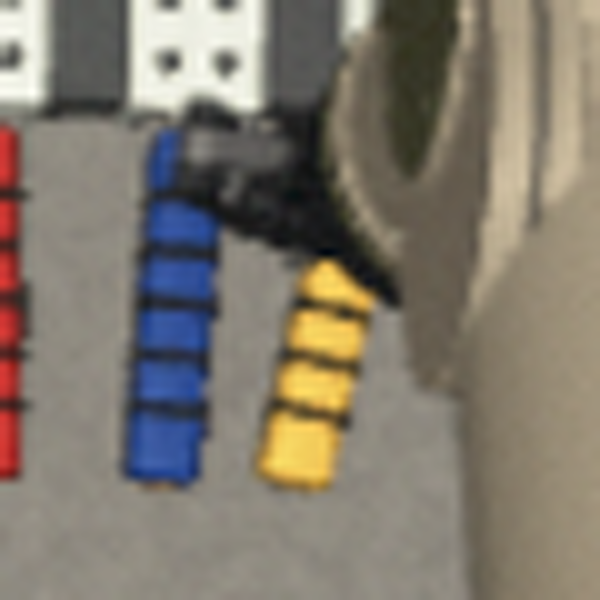

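Request:
move_arm(
  deltas=[
    [-0.003,0.005,0,0,0,-3.8,-0.9],
    [0,0.005,0,0,0,-3.8,-0.9],
    [0,0.005,0,0,0,-3.8,-0.9],
    [0,0,0,0,0,0,-0.9],
  ],
  force=70,
)

```text
clock: 66.47
position: [0.5454, -0.2978, 0.0094]
ee_rot: [1.0, -0.023, 0.0, -0.001]
ft_force: [0.6, -1.8, 3.4]
grip_width: 0.208
```

```bash
python3 -c "
from h import *
lin((.552,-.298,.01))
p,d=shot('top','w6',(330,150,390,210),10)
"
```

```text
t 66.47 p [ 0.5454 -0.2978  0.0094] theta -2.7 tilt 0.07 F [ 0.6 -1.8  3.4] w 0.208 j [ 0.94  0.64 -0.67  1.65  0.45  1.02 -1.5 ]
R [[0.999, -0.046, 0.001], [-0.046, -0.999, 0.001], [0.0, -0.001, -1.0]]
tool delta [ 0.0066 -0.0001 -0.0006]
```

View pics/top_w6.png

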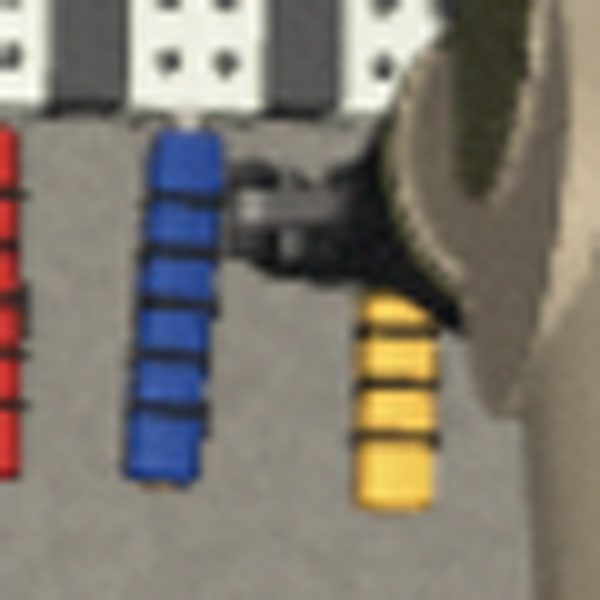

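Straight again. Push yellow home step by step.

Request:
move_arm(
  deltas=[
    [0.004,0,0,0,0,0,-0.9],
    [0.003,0,0,0,0,0,-0.9],
    [0,0,0,0,0,0,-0.9],
  ],
)

```text
clock: 66.9
position: [0.5514, -0.2975, 0.0094]
ee_rot: [1.0, -0.024, -0.001, -0.001]
ft_force: [-6.2, 0.6, 9.7]
grip_width: 0.21
```

Request:
move_arm(
  deltas=[
    [0.003,0,0,0,0,0,-0.9],
    [0,0,0,0,0,0,-0.9],
  ],
)

```text
clock: 67.15
position: [0.5517, -0.2976, 0.0093]
ee_rot: [1.0, -0.024, -0.004, -0.001]
ft_force: [-19.4, 3.6, 21.7]
grip_width: 0.21
```

Request:
move_arm(
  deltas=[
    [0,0,0,0,0,0,-0.2],
    [0,0,0,0,0,0,-0.2],
    [0,0,-0.03,0,0,0,-0.2],
    [0,0,-0.03,0,0,0,-0.2],
    [-0.014,-0.031,0,0,0,3.5,-0.2],
    [0,-0.031,0,0,0,0,-0.2],
    [0,0,0,0,0,0,-0.2],
    [0,0,0,0,0,0,-0.2],
  ],
)

```text
clock: 68.15
position: [0.5461, -0.2358, 0.0692]
ee_rot: [0.999, -0.053, 0.0, -0.001]
ft_force: [1.0, -1.2, 0.7]
grip_width: 0.4
```

```bash
python3 -c "
from h import *
plan((.537,-.2342,.03),-6.2,1)
p,d=shot('top','w7',(330,150,390,210),10)
"
```

```text
t 68.15 p [ 0.5461 -0.2358  0.0692] theta -6.1 tilt 0.08 F [ 1.  -1.2  0.7] w 0.4 j [ 0.9   0.51 -0.73  1.69  0.38  1.08 -1.61]
dth -0.1 per row wz 0.07 step mm [ -9.1   1.6 -39.2]
[-0.0092, -0.0006, 0.0392, 0, 0, np.float64(0.07)],
```

View pics/top_w7.png

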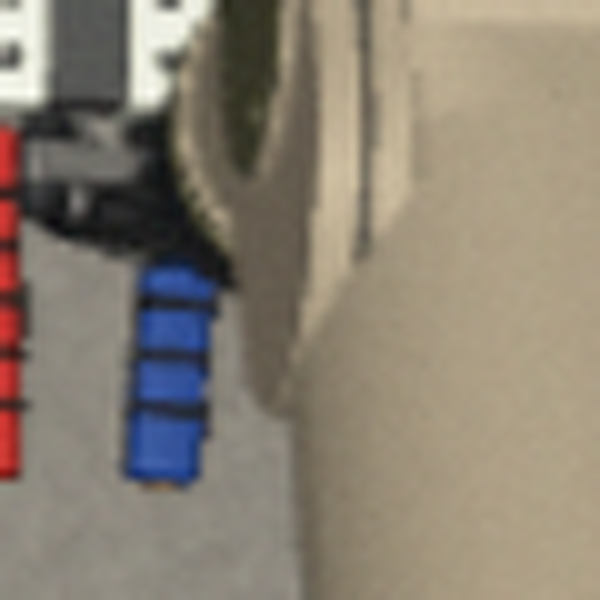

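Request:
move_arm(
  deltas=[
    [-0.009,0,0.02,0,0,0,-0.2],
    [0,0,0.02,0,0,0,-0.2],
    [0,0,0,0,0,0,-0.2],
    [0,0,0.008,0,0,0,-0.2],
    [0,0,0,0,0,0,-0.2],
  ],
)

```text
clock: 68.82
position: [0.5371, -0.2342, 0.021]
ee_rot: [0.999, -0.053, -0.0, -0.001]
ft_force: [-0.1, -0.0, 1.0]
grip_width: 0.399
```

```bash
python3 -c "
from h import *
plan((.537,-.2342,.03),-6.2,1)
"
```

```text
t 68.83 p [ 0.5371 -0.2342  0.021 ] theta -6.1 tilt 0.11 F [-0.1 -0.   1. ] w 0.399 j [ 0.89  0.56 -0.7   1.74  0.42  1.   -1.64]
dth -0.1 per row wz 0.1 step mm [-0.1  0.   9. ]
[-0.0001, 0.0, -0.009, 0, 0, np.float64(0.1)],
```

Request:
move_arm(
  deltas=[
    [0,0,0.007,0,0,0,-0.2],
    [0,0,0.005,0,0,0,-0.2],
    [0,0,0,0,0,0,-0.2],
  ],
)

```text
clock: 69.2
position: [0.5367, -0.2341, 0.0088]
ee_rot: [0.999, -0.053, -0.0, -0.001]
ft_force: [0.1, -0.8, 0.1]
grip_width: 0.397
```

Request:
move_arm(
  deltas=[
    [0,0,0,0,0,0,-0.9],
    [0,0,0,0,0,0,-0.9],
    [0,0,0,0,0,0,-0.9],
    [0,0,0,0,0,0,-0.9],
  ],
  force=60,
)

```text
clock: 69.7
position: [0.5371, -0.2343, 0.0096]
ee_rot: [0.999, -0.053, 0.0, -0.001]
ft_force: [-2.9, 0.6, 5.1]
grip_width: 0.215
```

Request:
move_arm(
  deltas=[
    [-0.002,0.003,0,0,0,-3.7,-0.9],
    [0,0,0,0,0,0,-0.9],
    [0.003,0,0,0,0,0,-0.9],
    [0,0,0,0,0,0,-0.9],
  ],
)

```text
clock: 70.2
position: [0.537, -0.2374, 0.0095]
ee_rot: [1.0, -0.022, -0.001, -0.001]
ft_force: [-5.5, 0.2, 10.1]
grip_width: 0.213
```

Request:
move_arm(
  deltas=[
    [0.003,0,0,0,0,0,-0.9],
    [0,0,0,0,0,0,-0.9],
  ],
)

```text
clock: 70.45
position: [0.5374, -0.2375, 0.0095]
ee_rot: [1.0, -0.022, -0.004, -0.001]
ft_force: [-22.0, 2.5, 24.0]
grip_width: 0.215
```

Request:
move_arm(
  deltas=[
    [0,0,0,0,0,0,-0.25],
    [0,0,0,0,0,0,-0.25],
    [0,0,-0.03,0,0,0,-0.25],
    [0,0,-0.05,0,0,0,-0.25],
    [-0.02,-0.05,-0.04,0,0,0,-0.3],
    [-0.02,-0.05,-0.02,0,0,0,-0.3],
    [-0.02,-0.05,0,0,0,0,-0.3],
    [-0.02,-0.05,0,0,0,0,-0.3],
    [-0.01,-0.05,0,0,0,0,-0.3],
  ],
)

```text
clock: 71.58
position: [0.4618, 0.014, 0.147]
ee_rot: [1.0, -0.021, 0.0, -0.0]
ft_force: [0.7, 0.7, 0.0]
grip_width: 0.351
```

```bash
python3 -c "
from h import *
state()
p,d=shot('top','x1',(300,130,400,210),7.5)
p,d=shot('side','x1',(110,120,340,310),3.4)
"
```

```text
t 71.58 p [0.4618 0.014  0.147 ] theta -2.5 tilt 0.06 F [0.7 0.7 0. ] w 0.351 j [ 0.82  0.14 -0.99  1.94  0.12  1.13 -1.83]
```

View pics/top_x1.png

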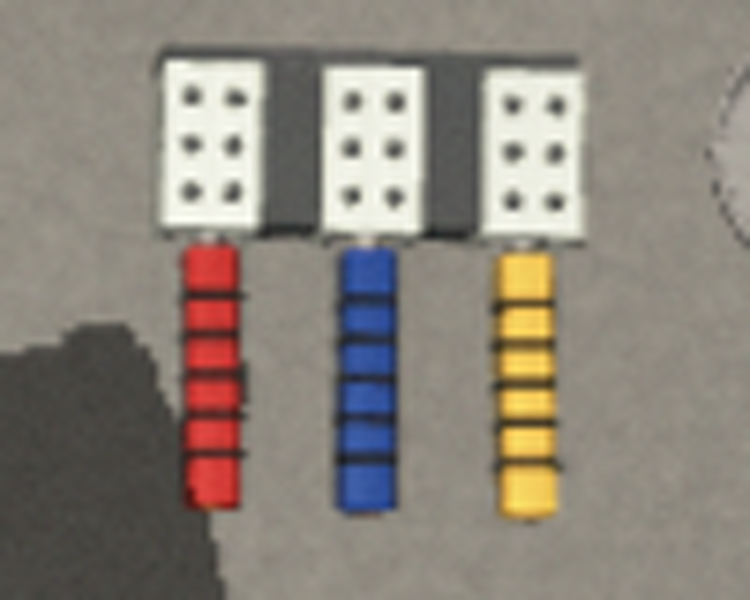

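View pics/side_x1.png

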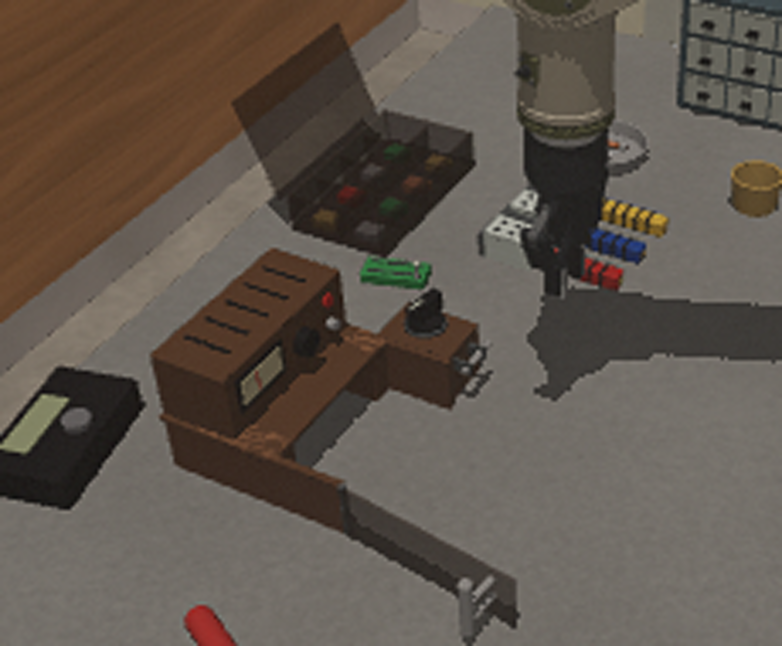

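All three irons sit straight and home in the top crop (red 210, blue 367, yellow 527). Now I close the door.

```bash
python3 -c "
from h import *
plan((.4013,.3375,.147),80.8,9,ccw=True)
d=np.load('pics/side_x1.npy')
dt=np.load('pics/top_x1.npy')
P=cloud('top',dt,(.36,.44,.31,.38,.066,.09)); print(len(P),P.mean(0),P.min(0),P.max(0))
"
```

```text
t 71.67 p [0.4618 0.018  0.1474] theta -2.0 tilt 0.13 F [-0.2 -0.4  0.3] w 0.352 j [ 0.81  0.14 -0.99  1.94  0.12  1.13 -1.83]
dth 82.8 per row wz -9.2 step mm [-6.7 35.5 -0. ]
[-0.008, -0.0352, 0.0, 0, 0, np.float64(-9.2)],[-0.0022, -0.0361, 0.0, 0, 0, np.float64(-9.2)],[0.0036, -0.036, 0.0, 0, 0, np.float64(-9.2)],[0.0093, -0.0349, 0.0, 0, 0, np.float64(-9.2)],[0.0147, -0.033, 0.0, 0, 0, np.float64(-9.2)],[0.0198, -0.0302, 0.0, 0, 0, np.float64(-9.2)],[0.0244, -0.0266, 0.0, 0, 0, np.float64(-9.2)],[0.0283, -0.0224, 0.0, 0, 0, np.float64(-9.2)],[0.0316, -0.0176, 0.0, 0, 0, np.float64(-9.2)],
21 [0.4005 0.3344 0.0761] [0.3962 0.3288 0.0664] [0.4044 0.3409 0.0833]
```

Request:
move_arm(
  deltas=[
    [-0.008,-0.035,0,0,0,-9.2,-0.1],
    [-0.002,-0.036,0,0,0,-9.2,-0.1],
    [0.0035,-0.036,0,0,0,-9.2,-0.1],
    [0.0095,-0.035,0,0,0,-9.2,-0.1],
    [0.0145,-0.033,0,0,0,-9.2,-0.1],
    [0.02,-0.03,0,0,0,-9.2,-0.1],
    [0.0245,-0.0265,0,0,0,-9.2,-0.1],
    [0.0285,-0.0225,0,0,0,-9.2,-0.1],
    [0.0315,-0.0175,0,0,0,-9.2,-0.1],
    [0,0,0,0,0,0,-0.1],
  ],
)

```text
clock: 72.92
position: [0.4037, 0.3349, 0.1474]
ee_rot: [0.762, 0.647, 0.001, -0.002]
ft_force: [-0.1, -0.1, -0.2]
grip_width: 0.45
```

```bash
python3 -c "
from h import *
plan((.4013,.336,.042),80.8,1)
"
```

```text
t 72.92 p [0.4037 0.3349 0.1474] theta 80.7 tilt 0.24 F [-0.1 -0.1 -0.2] w 0.45 j [ 0.26  0.45 -1.25  1.79  0.45  1.23 -1.28]
dth 0.1 per row wz -0.11 step mm [  -2.4    1.1 -105.4]
[0.0006, -0.0025, 0.1054, 0, 0, np.float64(-0.11)],
```

Joint 3 would near its limit if the gripper followed the handle round again, so I push the door shut from outside with closed fingers, without turning the wrist.

Request:
move_arm(
  deltas=[
    [0,0,0,0,0,10,-0.5],
    [0,0,0,0,0,10,-1],
    [0,0,0,0,0,10,-1],
    [0,0,0,0,0,10,-1],
    [0,0,0,0,0,10,-1],
    [0,0,0,0,0,0,-1],
    [0,0,0,0,0,0,-1],
  ],
  force=20,
)

```text
clock: 73.8
position: [0.4052, 0.3318, 0.1474]
ee_rot: [0.965, 0.263, 0.0, -0.001]
ft_force: [-0.1, -0.4, -0.1]
grip_width: 0.0
```

```bash
python3 -c "
from h import *
lin((.45,.35,.03))
h=np.array([.5605,.2725])
for phi in range(98,-1,-14):
  a=np.radians(-91.3-phi);u=np.array([np.cos(a),np.sin(a)]);w=np.array([u[1],-u[0]])
  print(phi,h+.12*u+.018*w)
"
```

```text
t 73.8 p [0.4052 0.3318 0.1474] theta 30.5 tilt 0.08 F [-0.1 -0.4 -0.1] w 0.0 j [ 0.14  0.36 -1.07  1.79  0.33  1.19 -2.06]
R [[0.861, 0.508, 0.0], [0.508, -0.861, 0.001], [0.001, -0.001, -1.0]]
tool delta [0.0477 0.0072 0.1174]
98 [0.445  0.3097]
84 [0.4394 0.2806]
70 [0.4411 0.2511]
56 [0.4498 0.2228]
42 [0.4651 0.1975]
28 [0.4861 0.1767]
14 [0.5115 0.1615]
0 [0.5398 0.1529]
```

Request:
move_arm(
  deltas=[
    [0.025,0.003,0,0,0,0,-1],
    [0.024,0.003,0,0,0,0,-1],
    [0,0,0.05,0,0,0,-1],
    [0,0,0.05,0,0,0,-1],
    [0,0,0.017,0,0,0,-1],
    [0,0,0,0,0,0,-1],
  ],
)

```text
clock: 74.55
position: [0.4499, 0.3521, 0.0304]
ee_rot: [0.965, 0.263, -0.0, -0.001]
ft_force: [-0.1, 0.3, 1.1]
grip_width: 0.0
```

```bash
python3 -c "
from h import *
o,R,th=state()
h=np.array([.5605,.2725]);p=o['position'][:2]
for phi in (98,86,74,62,50,38,26,14,6):
  a=np.radians(-91.3-phi);u=np.array([np.cos(a),np.sin(a)]);w=np.array([u[1],-u[0]])
  q=h+.12*u+.018*w; d=np.r_[q-p,0]; print(phi,q,(R.T@d).round(4)); p=q
p_,d=shot('side','c1',(110,200,270,320),4.5)
"
```

```text
t 74.55 p [0.4499 0.3521 0.0304] theta 30.5 tilt 0.11 F [-0.1  0.3  1.1] w 0.0 j [-0.01  0.6  -0.92  1.77  0.54  1.05 -2.17]
98 [0.445  0.3097] [-0.0258  0.0341 -0.0001]
86 [0.4398 0.2848] [-0.0171  0.0188 -0.    ]
74 [0.4399 0.2595] [-0.0128  0.0219 -0.    ]
62 [0.4452 0.2347] [-0.008   0.0241 -0.    ]
50 [0.4556 0.2115] [-0.0028  0.0252 -0.    ]
38 [0.4706 0.191 ] [ 0.0025  0.0252 -0.    ]
26 [0.4895 0.1741] [ 0.0077  0.0242 -0.    ]
14 [0.5115 0.1615] [ 0.0126  0.022  -0.    ]
6 [0.5274 0.1558] [ 0.0108  0.013  -0.    ]
```

View pics/side_c1.png

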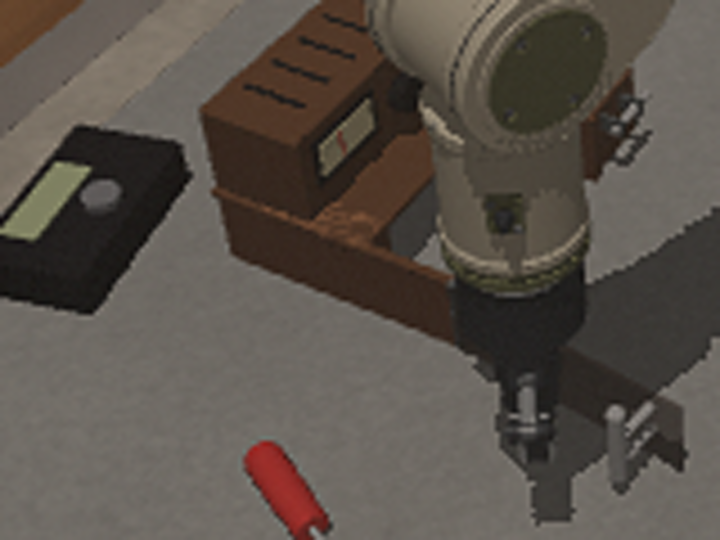

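Request:
move_arm(
  deltas=[
    [0,0,-0.013,0,0,0,-1],
    [-0.013,0.017,0,0,0,0,-1],
    [-0.013,0.017,0,0,0,0,-1],
    [-0.017,0.019,0,0,0,0,-1],
    [-0.013,0.022,0,0,0,0,-1],
    [-0.008,0.024,0,0,0,0,-1],
    [-0.003,0.025,0,0,0,0,-1],
    [0.0025,0.025,0,0,0,0,-1],
    [0,0,0,0,0,0,-1],
  ],
)

```text
clock: 75.72
position: [0.4719, 0.1898, 0.0451]
ee_rot: [0.965, 0.261, 0.002, -0.0]
ft_force: [-0.5, 0.2, -0.3]
grip_width: -0.004
```

```bash
python3 -c "
from h import *
o,R,th=state()
p_,d=shot('side','c2',(130,180,290,300),4.5)
"
```

```text
t 75.72 p [0.4719 0.1898 0.0451] theta 30.2 tilt 0.2 F [-0.5  0.2 -0.3] w -0.004 j [ 0.37  0.45 -0.97  1.92  0.45  1.   -1.85]
```

View pics/side_c2.png

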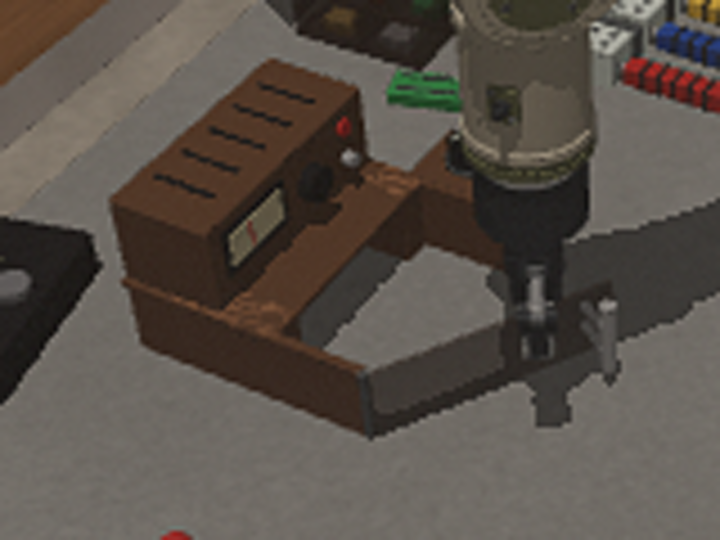

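The door is swinging shut ahead of the fingers. Continue.

Request:
move_arm(
  deltas=[
    [0.0077,0.024,0,0,0,0,-1],
    [0.0125,0.022,0,0,0,0,-1],
    [0.0108,0.013,0,0,0,0,-1],
    [0,0,0,0,0,0,-1],
  ],
)

```text
clock: 76.28
position: [0.527, 0.1564, 0.0436]
ee_rot: [0.965, 0.262, 0.001, -0.001]
ft_force: [-0.5, -0.1, -0.5]
grip_width: -0.002
```

```bash
python3 -c "
from h import *
lin((.54,.152,.045))
p_,d=shot('side','c2b',(130,180,290,300),4.5)
"
```

```text
t 76.28 p [0.527  0.1564 0.0436] theta 30.4 tilt 0.15 F [-0.5 -0.1 -0.5] w -0.002 j [ 0.39  0.53 -0.92  1.82  0.49  1.04 -1.77]
R [[0.863, 0.506, 0.001], [0.506, -0.863, 0.002], [0.002, -0.002, -1.0]]
tool delta [ 0.0089  0.0104 -0.0014]
```

View pics/side_c2b.png

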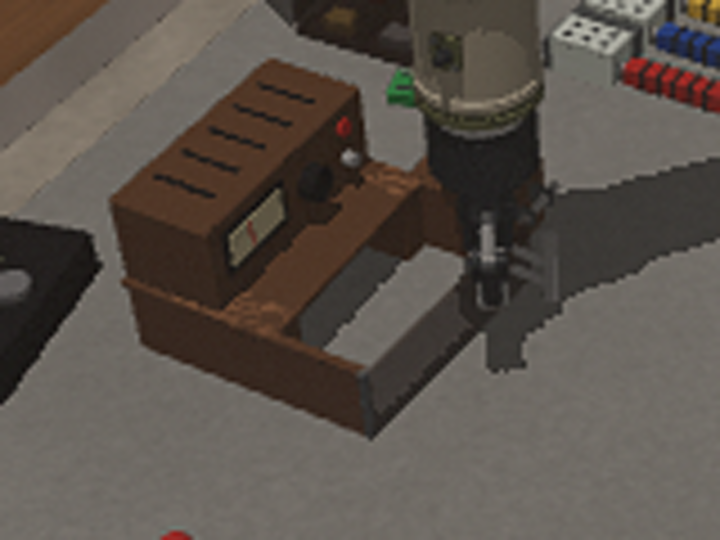

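Request:
move_arm(
  deltas=[
    [0.0052,0.003,0,0,0,0,-1],
    [0.0035,0.002,0,0,0,0,-1],
    [0,0,0,0,0,0,-1],
  ],
)

```text
clock: 76.7
position: [0.5367, 0.1561, 0.0432]
ee_rot: [0.965, 0.262, 0.0, -0.001]
ft_force: [-0.7, 0.0, 0.1]
grip_width: -0.001
```

Request:
move_arm(
  deltas=[
    [0.0026,0.0015,0,0,0,0,-1],
    [0,0,0,0,0,0,-1],
  ],
)

```text
clock: 76.95
position: [0.5397, 0.1559, 0.0432]
ee_rot: [0.965, 0.262, 0.0, -0.001]
ft_force: [-0.3, -0.4, -0.2]
grip_width: 0.001
```

Request:
move_arm(
  deltas=[
    [0.0026,0.0015,0,0,0,0,-1],
    [0,0,0,0,0,0,-1],
  ],
)

```text
clock: 77.2
position: [0.5424, 0.1559, 0.0431]
ee_rot: [0.965, 0.262, -0.0, -0.001]
ft_force: [-1.1, 0.1, 0.1]
grip_width: -0.004
```

Request:
move_arm(
  deltas=[
    [0.002,0.001,0,0,0,0,-1],
    [0,0,0,0,0,0,-1],
  ],
)

```text
clock: 77.45
position: [0.5428, 0.1559, 0.0428]
ee_rot: [0.965, 0.262, -0.002, -0.001]
ft_force: [-10.8, -2.4, 6.3]
grip_width: -0.003
```

Firm stop met, so the door is shut. Back off and check everything.

Request:
move_arm(
  deltas=[
    [-0.026,-0.015,0,0,0,0,-1],
    [-0.03,-0.018,0,0,0,0,-1],
    [0,0,-0.06,0,0,0,-1],
    [0,0,-0.06,0,0,0,-1],
    [0.0,0.05,-0.03,0,0,0,-1],
    [0.0,0.05,0,0,0,0,-1],
    [0,0.05,0,0,0,0,-1],
    [0,0,0,0,0,0,-1],
  ],
)

```text
clock: 78.45
position: [0.5572, 0.0221, 0.1924]
ee_rot: [0.966, 0.259, 0.0, -0.001]
ft_force: [0.6, 0.6, 0.8]
grip_width: 0.001
```

```bash
python3 -c "
from h import *
o,R,th=state()
p_,d=shot('side','e1',(100,120,340,310),3.3)
p_,d=shot('top','e1',(130,60,440,290),2.5)
save('top','e1',(150,85,270,195),6.5,'pics/e1a.png')
save('top','e1',(300,130,400,210),7.5,'pics/e1b.png')
P=cloud('top',d,(.48,.54,.07,.14,.07,.09)); print(len(P),P.mean(0))
"
```

```text
t 78.45 p [0.5572 0.0221 0.1924] theta 30.0 tilt 0.08 F [0.6 0.6 0.8] w 0.001 j [ 0.7   0.37 -0.99  1.66  0.32  1.29 -1.4 ]
16 [0.5181 0.1046 0.0791]
```

View pics/side_e1.png

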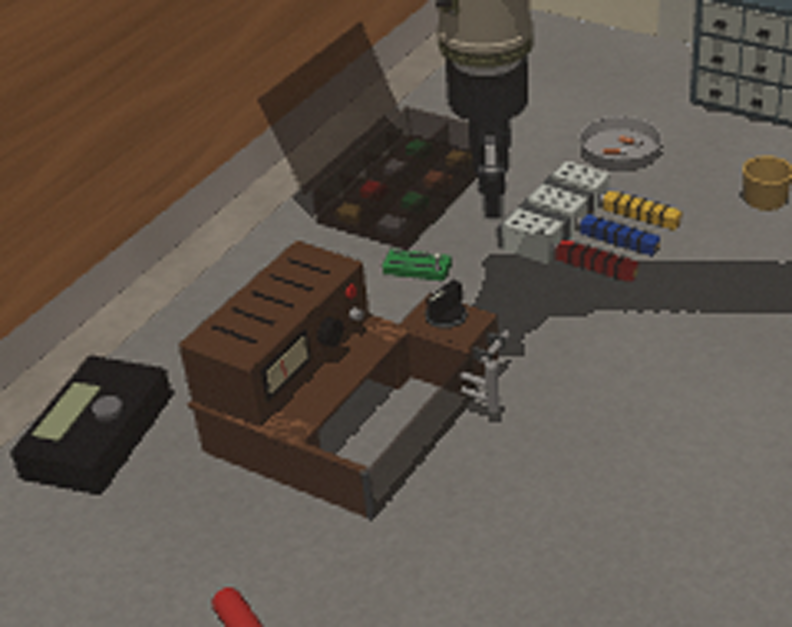

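View pics/e1a.png

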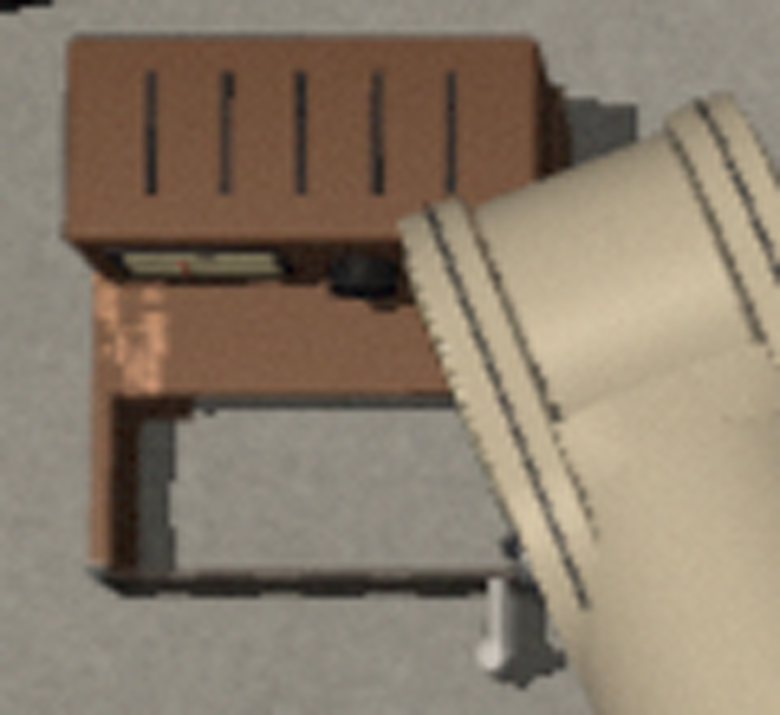

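View pics/top_e1.png

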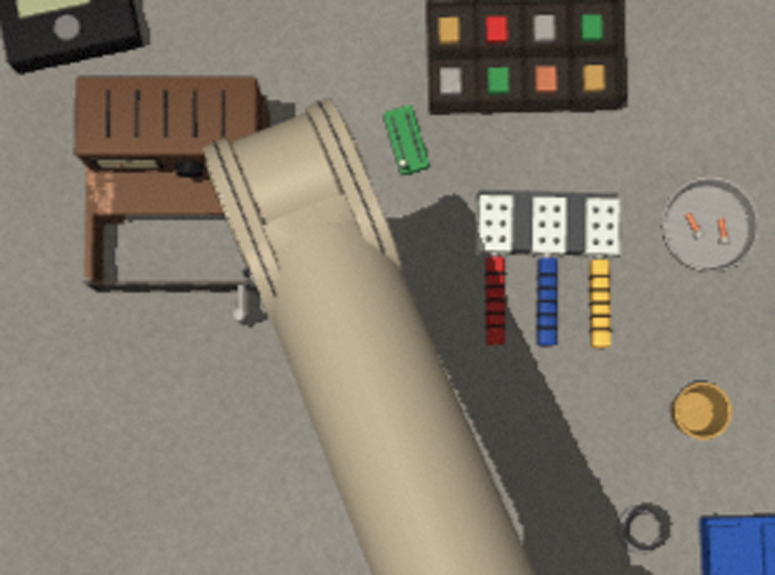

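View pics/e1b.png

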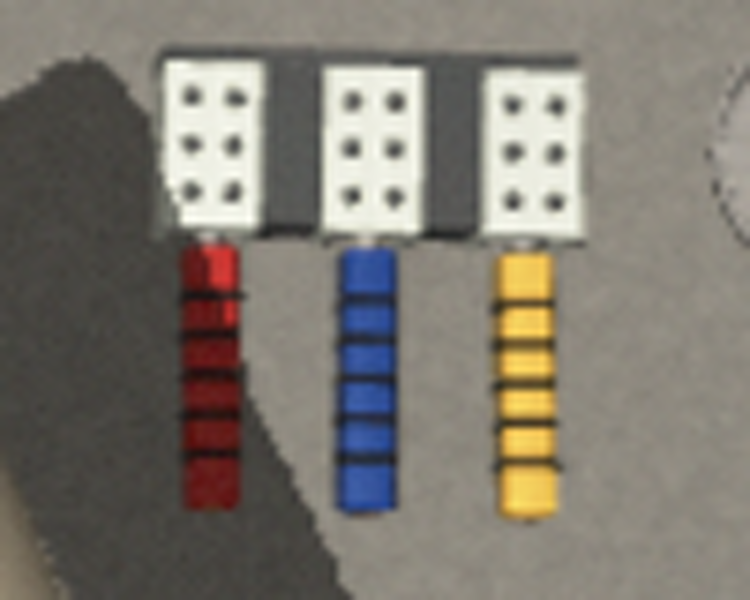

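```bash
python3 -c "
from h import *
print(manip.hand_in())"
```

```text
the job is handed in; nothing more can be done
None
```

The soldering desk is ready and I've handed the job in. The lock knob is turned to unlocked, all three irons are home in the stand, and the door is shut again. It took about 78 s of the 210 s.

**What I did**
- I turned the knob anticlockwise about 80° until it stayed over, then swung the door about 98° open.
- Each iron was drawn out by its shaft, set down, retaken by the handle and pushed home to contact. Red is in bay_0, blue in bay_1 and yellow in bay_2.
- I closed the door by pushing it from outside with the closed fingers until it met a firm stop.

**Last checks**
- All three handles are straight, with their fronts at the bay mouths.
- The door handle is back within about 0.1 mm of its starting position.
- The knob still lies across in the unlocked position.
- In the last pictures the dish, cup, spool and socket looked where they began. The small screwdriver was only partly in view.

**What went wrong on the way**
- **Yellow iron:** it was knocked askew after its first insertion. My first attempt to regrasp it pushed down on the irons and also turned blue slightly. I straightened both and pushed them home again.
- **Contact forces:** the wrist force reached about 50 N on the first reach for the yellow shaft, and again during that regrasp. On the first reach the gripper's knuckles probably touched the knob or pillar. I can't tell how much of that pressed on the gripper's body rather than the fingers, so I can't rule out that the 40 N limit was passed.

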